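# Load sample tubes into a cassette and lock its cover

## Task

Pull each sample tube (there are two or three) up out of its spring clips on the rack and lay it lengthwise in the cassette, one tube to a V groove. When all are in, tilt the cover, hook the edge farther from its handle under the retaining lip on the robot's side of the cassette, and swing it down flat behind the far stop, centred and square on the cassette. Then turn both latches fully over the cover, leaving the other things on the table where they stand.

Things in the scene. Friction and masses are not known exactly. Their poses are not given: they have to be found in the camera images.
- cassette: Grey tube cassette, fixed. Origin: centre of its underside; x away from the robot (to the latches), y along the lip, z up. Base plate 6 thick. End walls with inner faces at x -64 and 64, tops at z 52, carry the cover; no side walls. V saddles 8 thick at x -28 and 28, flank tops 35 high; between them fingers may reach down to the base. Far stop: inner face x 76, |y| up to 16, top z 62.
- groove_1 (a point): Groove at the cassette's y = -54: the point where the middle of a seated tube's axis lies (z 32). Grooves run along the cassette's x, 54 apart; 45 degree flanks lead a tube in from 15 to either side. Lengthwise from here it is 58 to the overhanging lip's edge and 64 to the far wall.
- groove_2 (a point): Groove at the cassette's y = 0: the point where the middle of a seated tube's axis lies (z 32). Grooves run along the cassette's x, 54 apart; 45 degree flanks lead a tube in from 15 to either side. Lengthwise from here it is 58 to the overhanging lip's edge and 64 to the far wall.
- groove_3 (a point): Groove at the cassette's y = 54: the point where the middle of a seated tube's axis lies (z 32). Grooves run along the cassette's x, 54 apart; 45 degree flanks lead a tube in from 15 to either side. Lengthwise from here it is 58 to the overhanging lip's edge and 64 to the far wall.
- lip_slot (a point): Inner back corner of the slot under the retaining lip, mid-width (cassette x -72, y 0, z 52). From here the slot is open towards the cassette's +x: the ledge is at this height, the steel lip's underside 12 above it, its top 17 above it; the lip covers the first 14 from here and is 170 wide (y -85 to 85).
- cover: Loose aluminium cover 142 (x) x 170 (y) x 5 mm, 0.2 to 0.33 kg, lying on the table. Origin: centre of its underside, z up through its top. Black bridge handle along y: bar 14 thick in x, 86 long, middle at x 20, z 21 to 39, open below. The edge at x -71 goes under the lip. Closed: flat, origin at the cassette's x -1 to 5, y 0, z 52, axes parallel to the cassette's.
- cover_edge (a point): Middle of the cover's lower edge on the side farther from the handle (cover x = -71, y = 0, z = 0).
- latch_left (a joint): Turn latch at the left far corner, rad: 0 = open (arm along the cassette's +y), turns counter-clockwise seen from above to its stop at 1.62 = closed (arm along the cassette's -x, over the cover). Stays where left; about 1.5 N at the peg turns it. Arm 14 wide, reaching 48 from the post axis, 59.5 to 66.5 above the table, 2.5 above a seated cover. Starts at 0 to 0.15.
- latch_right (a joint): Turn latch at the right far corner, rad: 0 = open (arm along the cassette's +y), turns counter-clockwise seen from above to its stop at 1.62 = closed (arm along the cassette's -x, over the cover). Stays where left; about 1.5 N at the peg turns it. Arm 14 wide, reaching 48 from the post axis, 59.5 to 66.5 above the table, 2.5 above a seated cover. Starts at 0 to 0.15.
- left_post (a point): Axis of the left latch's post (cassette x 92, y 70), at the arm's height (z 63).
- right_post (a point): Axis of the right latch's post (cassette x 92, y -70), at the arm's height (z 63).
- left_peg (a point): Middle of the upright black peg on the left latch's arm (12 mm diameter, 66 to 90 above the table), 32 from the post axis: push it sideways round the post, from behind.
- right_peg (a point): Middle of the upright black peg on the right latch's arm (12 mm diameter, 66 to 90 above the table), 32 from the post axis: push it sideways round the post, from behind.
- clip_rack: White rack plate 190 x 104 x 6 mm, fixed. Origin: centre of its underside. Three stations at its x -56, 0, 56; a tube lies along its y, axis at z 36, in two steel C clips (at y -28 and 28, 12 wide) open upwards, tips 58 high. Between the clips (y -20 to 20) fingers may reach down to the plate. The clips hold until the tube is pulled up with 6 to 12 N, then snap; free after 25 of lift.
- tube_1: Sample tube, white, 24 mm diameter, 101 long, about 60 g, with a grey hexagonal cap (27 across flats, 11 long) at its +x end. Origin: the middle of its axis; x along the axis. Starts in a clip of the rack. May be absent. Either end may point either way in the cassette.
- tube_2: Sample tube, white, 24 mm diameter, 101 long, about 60 g, with a grey hexagonal cap (27 across flats, 11 long) at its +x end. Origin: the middle of its axis; x along the axis. Starts in a clip of the rack. May be absent. Either end may point either way in the cassette.
- tube_3: Sample tube, white, 24 mm diameter, 101 long, about 60 g, with a grey hexagonal cap (27 across flats, 11 long) at its +x end. Origin: the middle of its axis; x along the axis. Starts in a clip of the rack. May be absent. Either end may point either way in the cassette.
- white_jar: Bystander: white jar 68 across, 66 high; leave alone.
- pin_tin: Bystander: round tin 67 across, 25 high; leave alone.
- analytical_balance: Obstacle, fixed, between the cover and the rack: white balance with a glass draft shield, 372 (x) x 208 (y) mm. Origin: centre of its underside. Its low front part (x -183 to -130) is 72 high, the shield behind it (x -131 to 116, y -94 to 94) is 344 high: pass in front of it, on the robot's side.
Mind the look-alikes: they are no part of the job. Leave any orange look-alike of the tube_2 alone. Leave any pink look-alike of the tube_3 alone.

How it is judged:
On the way, in this order (a step that is already met when the one before it is completed fails the run):
1. every tube present lies in a groove of the cassette (x of tube_1 in the frame of cassette between -0.015 and 0.015 m and y of tube_1 in the frame of cassette between -0.075 and 0.075 m and z of tube_1 in the frame of cassette between 0.026 and 0.04 m and angle between the x axis of each of tube_1, tube_2, tube_3 and the x axis of cassette, either way round below 0.2 rad and x of tube_2 in the frame of cassette between -0.015 and 0.015 m and y of tube_2 in the frame of cassette between -0.075 and 0.075 m and z of tube_2 in the frame of cassette between 0.026 and 0.04 m and x of tube_3 in the frame of cassette between -0.015 and 0.015 m and y of tube_3 in the frame of cassette between -0.075 and 0.075 m and z of tube_3 in the frame of cassette between 0.026 and 0.04 m), for 0.2 s.
2. the cover, still tilted, has its edge under the lip (x of cover_edge in the frame of cassette below -0.061 m and z of cover_edge in the frame of cassette between 0.046 and 0.064 m and angle between cover's own z axis and vertical above 0.06 rad), for 0.1 s.
3. the cover is swung down flat with its edge under the lip (x of cover_edge in the frame of cassette below -0.062 m and z of cover in the frame of cassette between 0.048 and 0.056 m and y of cover in the frame of cassette between -0.015 and 0.015 m and angle between the x axis of cover and the x axis of cassette, either way round below 0.08 rad and angle between cover's own z axis and vertical below 0.05 rad), for 0.2 s.
4. both latches are turned over the cover (value of joint each of latch_left, latch_right above 1.35 rad), for 0.2 s.
At the end, for the whole second after the job is handed in: Tubes lie along grooves (axis 26-40 mm above table, within 15 mm of centred, 0.2 rad parallel); cover flat (0.05 rad, underside 48-56 mm up), edge 4 mm or more under the lip, within 15 mm of centred across, 0.08 rad square, at rest; both latches beyond 1.35 rad (all of step 1 and all of step 3 and all of step 4 and linear speed of cover below 0.02 m/s); the robot touches nothing.
It fails at once if the white_jar is pushed more than 40 mm (distance of white_jar from where it was at the start of the episode above 0.04 m).
It fails at once if the pin_tin is pushed more than 40 mm (distance of pin_tin from where it was at the start of the episode above 0.04 m).
Of tube_1, tube_2, tube_3 only 2 to 3 are there at a start; the rules pass over those that are not, and their reading is None.
At some moment in a run one of cover may be knocked a few centimetres aside while the robot is not near it.
Once in a run the grip may slacken for a moment while it holds something.
It also fails if it takes over 208 s, if anything falls off the work surface, if the arm or the gripper's body presses on something with over 40 N, if the wrist force passes 120 N, or if a joint passes its speed limit or range.

## Robot

A 6-joint arm with a two-finger parallel gripper is mounted at the origin on a cart in front of the work surface, level with it; the furniture and walls round the work are solid. World frame = base frame: x ahead of the robot, y to its left, z up, the work surface at z = 0. Lengths are in m, angles in rad, forces in N, time in s.
With the tool pointing down it reaches from about 0.3 to 0.85 m from the base axis. Payload 4.2 kg.
Tool frame: the origin (TCP) lies between the finger pads; the fingertips stand 14 mm ahead of it and the grasp point (between the pads) lies 5 mm behind it; z points along the fingers, x is the direction in which the jaws open and shut, and the axes are right-handed (so a half turn about z gives the same grasp; the last joint's range is limited). The gripper opens to 91 mm and grips with 3 to 60 N. Pads are 32 mm wide; open, the fingers measure 118 mm over their backs; the gripper's body (76 mm by 178 mm) begins 60 mm behind the grasp point.
Start: joints at [1.171, 0.32, 1.565, -0, 1.257, -0.02], TCP at [0.213, 0.534, 0.228] pointing down, gripper open.
Joint ranges: [-3.11, 3.11], [-0.84, 2.01], [0.21, 2.61], [-1.34, 4.49], [0.05, 2.63], [-2.56, 2.56]. Speed limits (rad/s): [2.57, 2.57, 3.14, 3.14, 3.14, 3.14].

## Interface

Orientations are given as [roll, pitch, yaw] about the fixed x, y, z axes, in that order (R = Rz(yaw) Ry(pitch) Rx(roll)).
In Python, from bench import * gives the robot as it stands.
- The arm moves only by the tool drive_tool, never from a script. Its argument "plan" is a list of rows, each an object of numbers: "fingers": the finger opening in mm, from 0 to 91.2; "x", "y", "z": the shift along the tool's x, y, z in mm; "wx", "wy", "wz": the turn, a rotation vector about the tool's x, y, z in degrees. A call has exactly 8 rows; each row shifts and turns the commanded pose from where the row before left it, along the tool's axes as they then stand; what a row does not reach is not made up. A row lasts 1/10 s, in which the tool goes at most 50 mm and 8.59 degrees, less where a joint would pass 70% of its speed; a pose out of reach is approached as far as the arm can. A call is refused whole if a number of a shift passes 50 or a number of a turn 8.59, either way. A call with a gripper value outside its range is refused whole. The fingers move at their own pace and stop on an object; "squeeze" is the grip in N (left out, the last holds). Time passes only in rows, so rows that do not move let the fingers close, or fill a call up. It gives the time, the measured TCP pose, the force and the opening at its end, in the units of the state.
- read_state(): the state, without advancing time (a new reading comes with each control period).
- snapshot(name): name is "scene" or "side" or "wrist"; returns a dict with "color" (400x640x3 uint8, red, green, blue), "vertical_fov" (degrees; the focal length in pixels is half the picture's height over the tangent of half this angle, whatever the lens; pixels are square), "cx", "cy" (the principal point, pixels), "dist_coeffs" ([k1, k2, p1, p2, k3] as OpenCV has them; the pictures are not rectified), "origin" and "attitude" of the camera in the world. Camera axes: x right, y down, z forward; pixel columns grow to the right and rows downward; lengths in m; the calibration is good to about 2 mm. A picture is of the moment at which its call begins. There is no depth.
- close_job(): hands the job in, once; it reports no verdict.
Trained networks look in a picture, given as the dict that the camera call returned (one of the last four; its "shot" number tells which), for a name from the list of things; names that differ only in an ending like _2 or _b are one class to them, and where a whole thing is asked for, a point or a joint stands for the part that bears it (a point fixed in the world has none). Each returns a list of dicts, best first, with "conf" (0 to 1); they miss things now and then, are a little off and sometimes report something else, mostly with a low value. They report only what shows in the picture. A call takes as long as a camera call. They do not tell look-alikes from the thing itself.
- recognise(picture, label): "point" ([row, column] as shares, 0 to 1, of the picture: columns of its width, rows of its height, amid what is visible of it).
The state is a dict: "time": time; "joints": joint angles; "joint_vel": joint speeds; "tau": joint torques, N m; "eef_pos": TCP position; "eef_rot": TCP orientation; "ft_force": force on the tool from outside, world axes, zero at the start; "ft_torque": the same for the moment, N m; "opening": opening from 0.0 (shut) to 1.0 (fully open).
Only numpy, scipy, OpenCV 4.12 (cv2) and the standard library are available. Lean on these libraries where they do the work, as an engineer would, in place of code of your own. Each camera call takes 0.05 s, during which the arm holds its last target.

## Working session

There is one attempt and no reset: what is moved stays moved. The work goes in short steps, Python scripts to look and compute and a tool call to move; the robot and the scene stay as the last step left them, time stands still between calls to the robot, and variables do not carry over. Pictures are saved under pics/ and viewed, and the job is handed in when it is done.

Besides the shell and the picture viewer there is one more tool, called after "Request:" by a JSON object that holds its "fn" and its "kwargs", one argument or row to a line. drive_tool: Moves the arm, as the interface text tells. Its arguments: {"type":"object","properties":{"plan":{"type":"array","items":{"type":"object","properties":{"fingers":{"type":"number"},"x":{"type":"number"},"y":{"type":"number"},"z":{"type":"number"},"wx":{"type":"number"},"wy":{"type":"number"},"wz":{"type":"number"}}}},"squeeze":{"type":"number"}},"required":["plan"]}

```bash
ls -la; mkdir -p pics
python3 - <<'E'
from bench import *
import cv2
print(read_state())
for n in ["scene","side","wrist"]:
    p=snapshot(n)
    cv2.imwrite(f"pics/a_{n}.png",p["color"][:,:,::-1])
    print(n,{k:v for k,v in p.items() if k!="color"})
E
```

```text
total 12
drwxr-xr-x  3 agent agent 4096 Dec  7 14:18 .
drwxr-xr-x 23 root  root  4096 Dec  7 14:18 ..
drwxr-xr-x  2 agent agent 4096 Dec  7 14:18 pics
{'time': 0.0, 'joints': array([ 1.17100736e+00,  3.20270393e-01,  1.56569191e+00,  1.94578564e-05,
        1.25738979e+00, -2.00136246e-02]), 'joint_vel': array([ 3.07421283e-04,  7.25738756e-05, -4.93647419e-04,  2.62836440e-04,
        1.61853043e-03, -5.60145312e-04]), 'tau': array([ 1.11510646e-03, -4.12468529e+01, -2.31974763e+01,  7.26637454e-02,
        4.58001543e-02, -1.46286066e-04]), 'eef_pos': array([0.21296995, 0.53357908, 0.22712761]), 'eef_rot': array([-3.14153895e+00,  1.75871753e-03,  1.19101502e+00]), 'ft_force': array([-0.2517604 ,  0.30096636, -0.67936759]), 'ft_torque': array([-0.02368462,  0.03407064, -0.01300056]), 'opening': 1.0014510960072482}
scene {'vertical_fov': 42.55701762239807, 'cx': 316.8507345443769, 'cy': 204.6555279856089, 'dist_coeffs': array([0.05404259, 0.        , 0.        , 0.        , 0.        ]), 'origin': array([-0.33206956,  1.48085138,  1.24332489]), 'attitude': array([-2.1532688 , -0.02266237, -2.62044616]), 'shot': 1}
side {'vertical_fov': 55.086610619035014, 'cx': 324.361143601673, 'cy': 201.80472470934401, 'dist_coeffs': array([-0.01602896,  0.        ,  0.        ,  0.        ,  0.        ]), 'origin': array([ 1.38481056, -0.06332291,  1.09079267]), 'attitude': array([-2.45394541, -0.00408161,  1.5969575 ]), 'shot': 2}
wrist {'vertical_fov': 61.5005758829058, 'cx': 313.6309838956667, 'cy': 200.19326318152204, 'dist_coeffs': array([0.00232616, 0.        , 0.        , 0.        , 0.        ]), 'origin': array([0.15051248, 0.55834395, 0.38363364]), 'attitude': array([2.90043778e+00, 1.62312178e-04, 1.19038837e+00]), 'shot': 3}
```

View pics/a_scene.png

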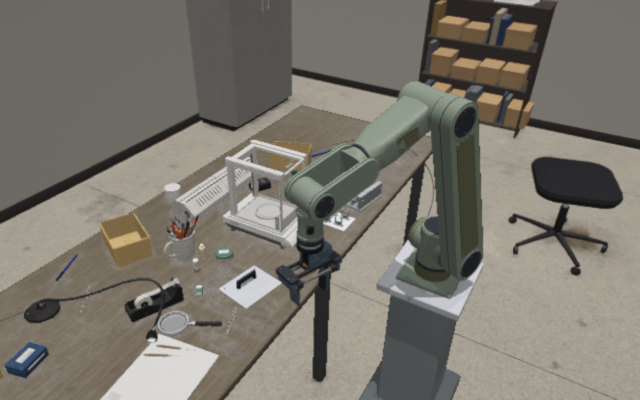

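View pics/a_side.png

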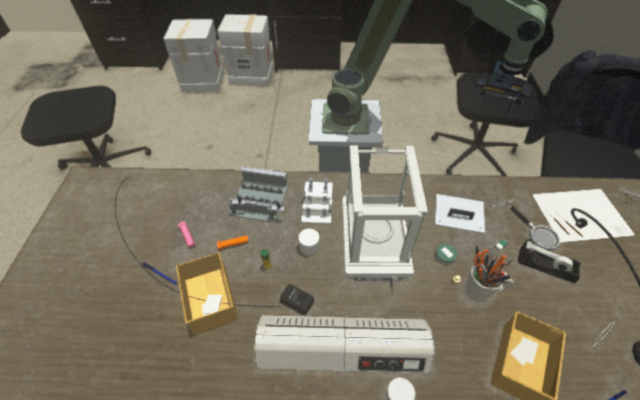

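View pics/a_wrist.png

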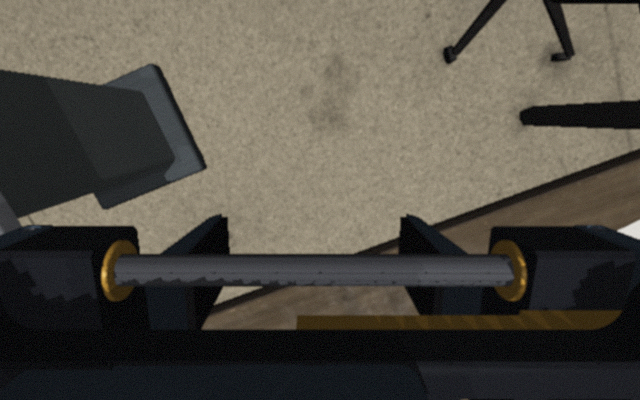

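Side picture: cassette at about (258,195), rack (318,200), balance (380,220), cover with its black handle (460,212). The pink (187,235) and orange (233,242) rods on the table are look-alikes. White jar is at (309,241), the tin at about (446,254).

```bash
cat > h.py <<'E'
from bench import *
import numpy as np, cv2
from scipy.spatial.transform import Rotation as Ro
def cam(p):
    h,w=p["color"].shape[:2]
    f=h/2/np.tan(np.radians(p["vertical_fov"])/2)
    K=np.array([[f,0,p["cx"]],[0,f,p["cy"]],[0,0,1]])
    return K,np.asarray(p["dist_coeffs"],float),Ro.from_euler("xyz",p["attitude"]).as_matrix(),np.asarray(p["origin"])
def proj(p,P):
    K,d,R,o=cam(p); P=np.atleast_2d(np.asarray(P,float))
    Rc=R.T; rv=cv2.Rodrigues(Rc)[0]
    return cv2.projectPoints(P.reshape(-1,1,3),rv,-Rc@o,K,d)[0].reshape(-1,2)
def ray(p,uv):
    K,d,R,o=cam(p)
    n=cv2.undistortPoints(np.array(uv,float).reshape(-1,1,2),K,d).reshape(-1,2)
    return o,(R@np.c_[n,np.ones(len(n))].T).T
def onz(p,uv,z):
    o,D=ray(p,uv); return o+D*((z-o[2])/D[:,2])[:,None]
def rec(p,label,n=4):
    r=recognise(p,label); h,w=p["color"].shape[:2]
    return [(round(q["point"][1]*w,1),round(q["point"][0]*h,1),round(q["conf"],2)) for q in r[:n]]
def save(p,name,box=None,s=1):
    im=p["color"][:,:,::-1]
    if box: im=im[box[1]:box[3],box[0]:box[2]]
    if s!=1: im=cv2.resize(im,None,fx=s,fy=s,interpolation=cv2.INTER_CUBIC)
    cv2.imwrite("pics/"+name+".png",im)
def frame(x,y,z,yaw):
    return lambda P: (Ro.from_euler("z",yaw).as_matrix()@(np.atleast_2d(P)/1000.).T).T+[x,y,z]
E
python3 - <<'E'
from h import *
p=snapshot("side")
save(p,"b_cas",(215,155,345,235),6)
save(p,"b_cov",(420,170,560,290),5)
for l,z in [("cassette",.03),("groove_1",.032),("clip_rack",.0),("tube_1",.036),("cover",0),("cover_edge",0),("latch_left",.063),("left_peg",.078),("left_post",.063),("white_jar",.033),("pin_tin",.012),("analytical_balance",.1)]:
    r=rec(p,l,6)
    print(l,r,[tuple(np.round(onz(p,[q[:2]],z)[0],3)) for q in r])
E
```

```text
cassette [(255.6, 192.4, 0.58)] [(np.float64(0.477), np.float64(-0.334), np.float64(0.03))]
groove_1 [(259.5, 196.9, 0.8), (458.5, 212.0, 0.54)] [(np.float64(0.499), np.float64(-0.316), np.float64(0.032)), (np.float64(0.548), np.float64(0.39), np.float64(0.032))]
clip_rack [(319.0, 202.8, 0.83)] [(np.float64(0.494), np.float64(-0.102), np.float64(0.0))]
tube_1 [(185.7, 237.5, 0.79), (312.9, 204.6, 0.64), (229.5, 242.5, 0.58), (313.7, 193.6, 0.46), (261.0, 193.3, 0.2)] [(np.float64(0.685), np.float64(-0.536), np.float64(0.036)), (np.float64(0.533), np.float64(-0.122), np.float64(0.036)), (np.float64(0.7), np.float64(-0.388), np.float64(0.036)), (np.float64(0.481), np.float64(-0.121), np.float64(0.036)), (np.float64(0.485), np.float64(-0.312), np.float64(0.036))]
cover [(460.7, 212.6, 0.84), (257.1, 193.3, 0.45)] [(np.float64(0.525), np.float64(0.411), np.float64(0.0)), (np.float64(0.455), np.float64(-0.335), np.float64(0.0))]
cover_edge [(459.3, 211.1, 0.81)] [(np.float64(0.518), np.float64(0.407), np.float64(0.0))]
latch_left [] []
left_peg [(278.8, 207.6, 0.52)] [(np.float64(0.583), np.float64(-0.234), np.float64(0.078))]
left_post [(261.0, 194.8, 0.66)] [(np.float64(0.515), np.float64(-0.305), np.float64(0.063))]
white_jar [(306.0, 243.6, 0.94), (316.0, 202.8, 0.66)] [(np.float64(0.695), np.float64(-0.137), np.float64(0.033)), (np.float64(0.522), np.float64(-0.111), np.float64(0.033))]
pin_tin [(447.2, 253.5, 0.77)] [(np.float64(0.707), np.float64(0.327), np.float64(0.012))]
analytical_balance [] []
```

View pics/b_cas.png

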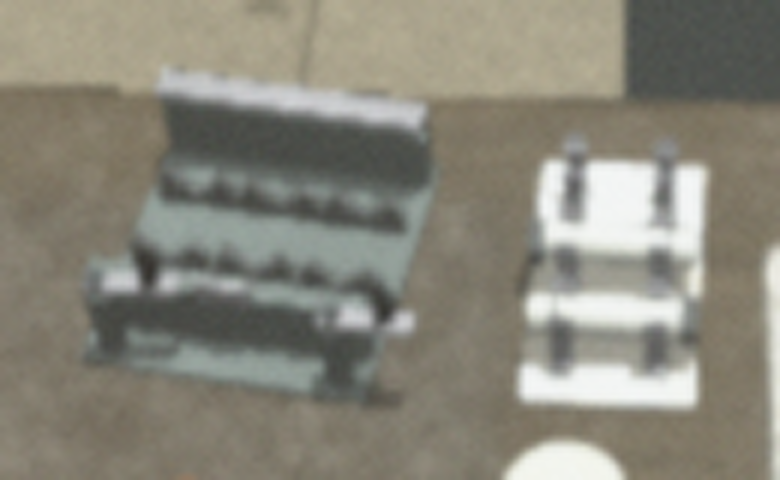

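View pics/b_cov.png

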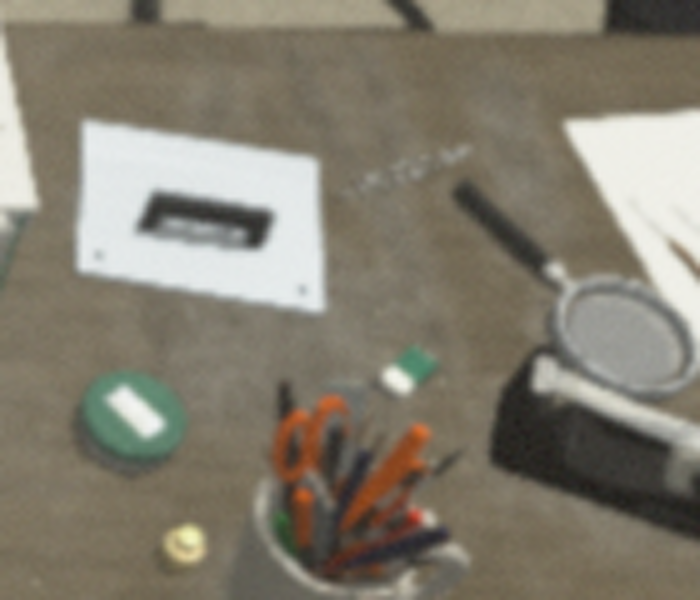

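Run:
```python
from h import *
p=snapshot("side")
def pr(n,pts,z,o,s):
    uv=[(a/s+o[0],b/s+o[1]) for a,b in pts]
    P=onz(p,uv,z); print(n,np.round(P,3).tolist(), "mean",np.round(P.mean(0),3))
    return P
pr("rack",[(545,162),(706,165),(696,407),(519,402)],.006,(215,155),6)
pr("cover",[(82,122),(320,157),(325,310),(78,272)],.005,(420,170),5)
pr("lip",[(165,72),(427,104)],.069,(215,155),6)
pr("base far",[(88,362),(362,402)],.0,(215,155),6)
save(p,"b_bal",(330,140,430,290),4)
```

```text
rack [[0.398, -0.156, 0.006], [0.398, -0.053, 0.006], [0.589, -0.056, 0.006], [0.588, -0.16, 0.006]] mean [ 0.493 -0.106  0.006]
cover [[0.445, 0.335, 0.005], [0.474, 0.506, 0.005], [0.612, 0.477, 0.005], [0.584, 0.31, 0.005]] mean [0.529 0.407 0.005]
lip [[0.387, -0.39, 0.069], [0.41, -0.225, 0.069]] mean [ 0.398 -0.308  0.069]
base far [[0.562, -0.419, 0.0], [0.586, -0.253, 0.0]] mean [ 0.574 -0.336  0.   ]
```

View pics/b_bal.png

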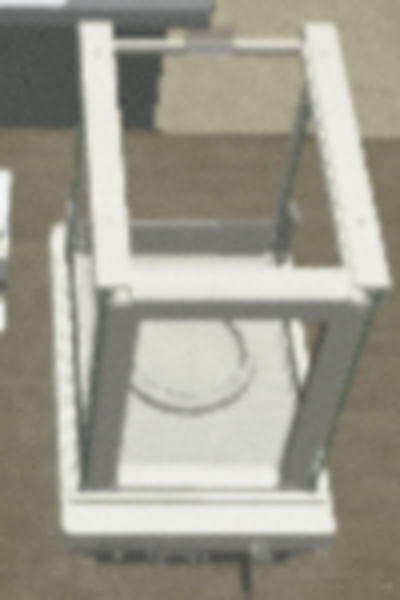

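Run:
```python
from h import *
p=snapshot("side")
for z in (0,.072):
  for a,b in [(52,225),(65,530),(335,530),(70,550),(325,550),(83,490),(320,490),(75,262)]:
    print(z,(a,b),np.round(onz(p,[(a/4+330,b/4+140)],z)[0],3))
for z in [.344]:
  for a,b in [(80,25),(335,25),(108,305),(388,290)]:
    print(z,(a,b),np.round(onz(p,[(a/4+330,b/4+140)],z)[0],3))
```

```text
0 (52, 225) [ 0.46  -0.014  0.   ]
0 (65, 530) [ 0.78  -0.005  0.   ]
0 (335, 530) [0.774 0.212 0.   ]
0 (70, 550) [ 0.797 -0.001  0.   ]
0 (325, 550) [0.792 0.202 0.   ]
0 (83, 490) [0.742 0.01  0.   ]
0 (320, 490) [0.737 0.204 0.   ]
0 (75, 262) [0.504 0.007 0.   ]
0.072 (52, 225) [ 0.521 -0.017  0.072]
0.072 (65, 530) [ 0.82  -0.009  0.072]
0.072 (335, 530) [0.814 0.194 0.072]
0.072 (70, 550) [ 0.836 -0.005  0.072]
0.072 (325, 550) [0.831 0.184 0.072]
0.072 (83, 490) [0.785 0.006 0.072]
0.072 (320, 490) [0.78  0.186 0.072]
0.072 (75, 262) [0.562 0.003 0.072]
0.344 (80, 25) [ 0.564 -0.008  0.344]
0.344 (335, 25) [0.558 0.175 0.344]
0.344 (108, 305) [0.815 0.005 0.344]
0.344 (388, 290) [0.798 0.178 0.344]
```

```bash
cat >> h.py <<'E'
def T(st=None):
    st=st or read_state(); return np.array(st["eef_pos"]),Ro.from_euler("xyz",st["eef_rot"])
def down(yaw,tilt=0):  # tilt>0: rotate about tool y
    return Ro.from_euler("z",yaw)*Ro.from_euler("x",np.pi)*Ro.from_euler("y",tilt)
def plan(targets,start=None):
    """targets: list of (pos,Rot,nrows). prints rows (tool axes)"""
    pos,R=start or T()
    out=[]
    for tp,tR,n in targets:
        tp=np.array(tp,float)
        rv=(R.inv()*tR).as_rotvec(); p0,R0=pos,R
        for i in range(n):
            goal=p0+(tp-p0)*(i+1)/n
            d=R.inv().apply(goal-pos)*1000
            d=np.round(d*2)/2; w=np.round(np.degrees(rv)/n,1)
            out.append((*d,*w))
            pos=pos+R.apply(d/1000); R=R*Ro.from_rotvec(np.radians(w))
    for i,o in enumerate(out):
        print(i,"  ".join(f"{k}:{v:g}" for k,v in zip(["x","y","z","wx","wy","wz"],o) if v))
    print("end",np.round(pos,4),np.round(R.as_euler("xyz"),3))
E
python3 - <<'E'
from h import *
plan([((0.36,0.1,0.28),down(0.3),10),((0.49,-0.20,0.27),down(0.0),6)])
E
```

```text
0 x:-35  y:29.5  z:-5  wz:5.1
1 x:-32  y:33  z:-5.5  wz:5.1
2 x:-29  y:35.5  z:-5  wz:5.1
3 x:-26  y:37.5  z:-5.5  wz:5.1
4 x:-22  y:40  z:-5  wz:5.1
5 x:-18.5  y:42  z:-5  wz:5.1
6 x:-15  y:43.5  z:-5.5  wz:5.1
7 x:-11  y:44.5  z:-5  wz:5.1
8 x:-7  y:45  z:-5.5  wz:5.1
9 x:-3  y:46  z:-5  wz:5.1
10 x:6  y:54  z:1.5  wz:2.9
11 x:8.5  y:54  z:2  wz:2.9
12 x:11.5  y:53.5  z:1.5  wz:2.9
13 x:14  y:52.5  z:1.5  wz:2.9
14 x:16.5  y:52  z:2  wz:2.9
15 x:19  y:51  z:1.5  wz:2.9
end [ 0.4898 -0.2002  0.2699] [-3.141e+00 -0.000e+00 -3.000e-03]
```

Request:
{"fn": "drive_tool", "kwargs": {
  "plan": [
    {"fingers": 60, "x": -35, "y": 30, "z": -5, "wz": 5},
    {"x": -32, "y": 33, "z": -5, "wz": 5},
    {"x": -29, "y": 35, "z": -5, "wz": 5},
    {"x": -26, "y": 38, "z": -5, "wz": 5},
    {"x": -22, "y": 40, "z": -5, "wz": 5},
    {"x": -18, "y": 42, "z": -5, "wz": 5},
    {"x": -15, "y": 43, "z": -5, "wz": 5},
    {"x": -11, "y": 44, "z": -5, "wz": 5}
  ]
}}

```text
schema error: expected keys fingers, x, y, z, wx, wy, wz
```

Request:
{"fn": "drive_tool", "kwargs": {
  "plan": [
    {"fingers": 60, "x": -35, "y": 30, "z": -5, "wx": 0, "wy": 0, "wz": 5},
    {"fingers": 60, "x": -32, "y": 33, "z": -5, "wx": 0, "wy": 0, "wz": 5},
    {"fingers": 60, "x": -29, "y": 35, "z": -5, "wx": 0, "wy": 0, "wz": 5},
    {"fingers": 60, "x": -26, "y": 38, "z": -5, "wx": 0, "wy": 0, "wz": 5},
    {"fingers": 60, "x": -22, "y": 40, "z": -5, "wx": 0, "wy": 0, "wz": 5},
    {"fingers": 60, "x": -18, "y": 42, "z": -5, "wx": 0, "wy": 0, "wz": 5},
    {"fingers": 60, "x": -15, "y": 43, "z": -5, "wx": 0, "wy": 0, "wz": 5},
    {"fingers": 60, "x": -11, "y": 44, "z": -5, "wx": 0, "wy": 0, "wz": 5}
  ]
}}

```text
time: 1.7
eef_pos: [0.3333, 0.1868, 0.2684]
eef_rot: [3.142, -0.001, 0.49]
ft_force: [0.4, -0.4, -0.1]
opening: 0.657
```

Request:
{"fn": "drive_tool", "kwargs": {
  "plan": [
    {"fingers": 60, "x": -7, "y": 45, "z": -5, "wx": 0, "wy": 0, "wz": 5},
    {"fingers": 60, "x": -3, "y": 46, "z": -5, "wx": 0, "wy": 0, "wz": 5},
    {"fingers": 60, "x": 6, "y": 50, "z": 2, "wx": 0, "wy": 0, "wz": 3},
    {"fingers": 60, "x": 9, "y": 50, "z": 2, "wx": 0, "wy": 0, "wz": 3},
    {"fingers": 60, "x": 12, "y": 50, "z": 2, "wx": 0, "wy": 0, "wz": 3},
    {"fingers": 60, "x": 14, "y": 50, "z": 2, "wx": 0, "wy": 0, "wz": 3},
    {"fingers": 60, "x": 17, "y": 50, "z": 2, "wx": 0, "wy": 0, "wz": 3},
    {"fingers": 60, "x": 19, "y": 50, "z": 2, "wx": 0, "wy": 0, "wz": 3}
  ]
}}

```text
time: 2.5
eef_pos: [0.491, -0.1717, 0.2664]
eef_rot: [-3.141, -0.001, 0.001]
ft_force: [1.2, 0.6, 0.0]
opening: 0.658
```

Run:
```python
from h import *
s=read_state(); print(s["time"],s["eef_pos"],s["eef_rot"],s["joints"],s["opening"])
p=snapshot("wrist"); save(p,"c_wrist")
print(cam(p)[3])
for l in ["cassette","clip_rack","tube_1","left_peg"]: print(l,rec(p,l,6))
```

```text
2.5 [ 0.49100684 -0.17169661  0.26644726] [-3.14141363e+00 -7.57702551e-04  1.40234114e-03] [-3.58771285e-01  2.09617133e-01  1.61987082e+00  4.49610684e-04
  1.31145873e+00 -3.60288852e-01] 0.6583453797061459
[ 0.49031205 -0.10517445  0.42284968]
cassette [(310.1, 250.4, 0.79), (490.2, 138.2, 0.18)]
clip_rack [(289.9, 116.7, 0.67)]
tube_1 [(361.6, 115.4, 0.79), (312.1, 120.4, 0.65)]
left_peg []
```

View pics/c_wrist.png

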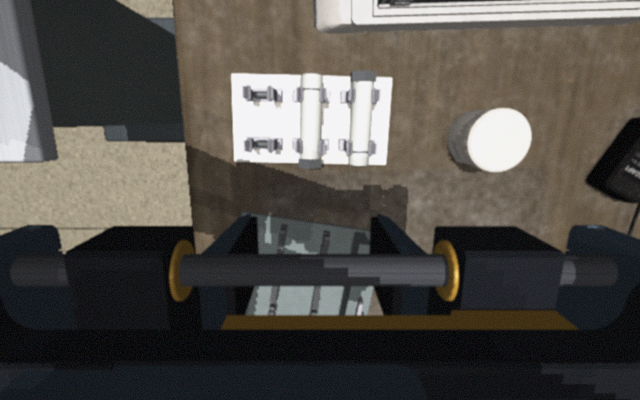

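Rack in view: white tubes at the middle station (312,120; cap at the -y end) and the far station (362,117; cap at the +y end). The near station is empty. Both tubes are white with grey caps and in clips, so they are the real ones; the orange and pink rods lie on the table.

Run:
```python
from h import *
p=snapshot("wrist"); save(p,"c_crop",(220,60,400,180),4)
g=cv2.cvtColor(p["color"],cv2.COLOR_RGB2GRAY)
print(np.round(onz(p,[(232.5,73),(392,77),(388,165),(233,163)],.006),4))
print(np.round(onz(p,[(312,80),(312,160),(362,75),(361,160)],.036),4))
# row profiles
for r in (110,115,120,125): print(r,list(g[r,295:380]))
```

```text
[[ 0.3944 -0.0517  0.006 ]
 [ 0.5808 -0.0555  0.006 ]
 [ 0.5819 -0.1588  0.006 ]
 [ 0.3893 -0.157   0.006 ]]
[[ 0.4874 -0.0622  0.036 ]
 [ 0.4875 -0.1493  0.036 ]
 [ 0.5416 -0.0569  0.036 ]
 [ 0.5439 -0.1491  0.036 ]]
110 [np.uint8(244), np.uint8(243), np.uint8(245), np.uint8(244), np.uint8(245), np.uint8(244), np.uint8(228), np.uint8(196), np.uint8(198), np.uint8(217), np.uint8(236), np.uint8(240), np.uint8(242), np.uint8(245), np.uint8(245), np.uint8(245), np.uint8(245), np.uint8(245), np.uint8(245), np.uint8(244), np.uint8(243), np.uint8(243), np.uint8(241), np.uint8(235), np.uint8(227), np.uint8(214), np.uint8(187), np.uint8(156), np.uint8(161), np.uint8(191), np.uint8(215), np.uint8(223), np.uint8(220), np.uint8(224), np.uint8(229), np.uint8(242), np.uint8(245), np.uint8(245), np.uint8(243), np.uint8(244), np.uint8(245), np.uint8(244), np.uint8(243), np.uint8(246), np.uint8(244), np.uint8(244), np.uint8(244), np.uint8(244), np.uint8(246), np.uint8(244), np.uint8(246), np.uint8(245), np.uint8(245), np.uint8(244), np.uint8(238), np.uint8(204), np.uint8(156), np.uint8(138), np.uint
[... 3537 characters left out ...]
int8(245), np.uint8(245), np.uint8(245), np.uint8(244), np.uint8(245), np.uint8(245), np.uint8(244), np.uint8(244), np.uint8(244), np.uint8(245), np.uint8(245), np.uint8(246), np.uint8(245), np.uint8(245), np.uint8(244), np.uint8(244), np.uint8(245), np.uint8(239), np.uint8(194), np.uint8(171), np.uint8(194), np.uint8(217), np.uint8(229), np.uint8(235), np.uint8(241), np.uint8(244), np.uint8(244), np.uint8(245), np.uint8(244), np.uint8(245), np.uint8(244), np.uint8(245), np.uint8(245), np.uint8(243), np.uint8(242), np.uint8(240), np.uint8(232), np.uint8(215), np.uint8(194), np.uint8(202), np.uint8(236), np.uint8(244), np.uint8(246), np.uint8(244), np.uint8(244), np.uint8(245), np.uint8(244)]
```

View pics/c_crop.png

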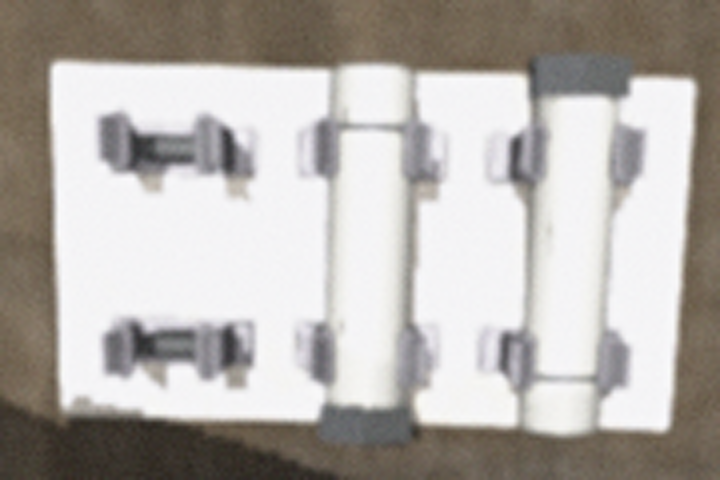

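```bash
cat >> h.py <<'E'
from scipy.optimize import least_squares
def fitpose(p,obj,uv,x0,z=0.):
    """obj mm pts in object's frame, planar pose x,y,yaw (m,rad)"""
    obj=np.array(obj,float); uv=np.array(uv,float)
    f=lambda v:(proj(p,frame(v[0],v[1],z,v[2])(obj))-uv).ravel()
    r=least_squares(f,x0); print("pose",np.round(r.x,4),"res",np.round(r.fun.reshape(-1,2),1).tolist()); return r.x
E
python3 - <<'E'
from h import *
p=snapshot("wrist")
o=lambda a,b:(a/4+220,b/4+60)
uv=[o(53,62),o(695,78),o(670,430)]
fitpose(p,[(-95,52,6),(95,52,6),(95,-52,6)],uv,[.49,-.1,0])
s=snapshot("side")
o=lambda a,b:(a/6+215,b/6+155)
fitpose(s,[(-95,-52,6),(-95,52,6),(95,52,6),(95,-52,6)],[o(545,162),o(706,165),o(696,407),o(519,402)],[.49,-.1,0])
print(np.round(onz(p,[(312.3,118),(361.8,118)],.036),4))
E
```

```text
pose [ 0.4879 -0.1078 -0.0195] res [[-0.9, -0.1], [0.7, 0.0], [0.2, 0.2]]
pose [ 0.4931 -0.1063 -0.0178] res [[-0.3, -0.2], [0.1, 0.3], [0.1, 0.1], [0.0, -0.2]]
[[ 0.4877 -0.1019  0.036 ]
 [ 0.5431 -0.1017  0.036 ]]
```

Request:
{"fn": "drive_tool", "kwargs": {
  "plan": [
    {"fingers": 45, "x": -3, "y": 40, "z": -2, "wx": 0, "wy": 0, "wz": 0},
    {"fingers": 45, "x": -3, "y": 40, "z": -2, "wx": 0, "wy": 0, "wz": 0},
    {"fingers": 45, "x": -3, "y": 40, "z": -2, "wx": 0, "wy": 0, "wz": 0},
    {"fingers": 45, "x": -3, "y": 40, "z": -2, "wx": 0, "wy": 0, "wz": 0},
    {"fingers": 45, "x": -3, "y": 40, "z": -2, "wx": 0, "wy": 0, "wz": 0},
    {"fingers": 45, "x": -3, "y": 30, "z": -2, "wx": 0, "wy": 0, "wz": 0},
    {"fingers": 45, "x": 0, "y": 10, "z": 0, "wx": 0, "wy": 0, "wz": 0},
    {"fingers": 45, "x": 0, "y": 0, "z": 0, "wx": 0, "wy": 0, "wz": 0}
  ]
}}

```text
time: 3.7
eef_pos: [0.4736, -0.4094, 0.2782]
eef_rot: [-3.141, -0.0, 0.004]
ft_force: [0.4, 0.3, -0.8]
opening: 0.495
```

Run:
```python
from h import *
s=read_state(); print(s["time"],s["eef_pos"],s["eef_rot"])
p=snapshot("wrist"); save(p,"d_wrist",(120,0,520,240),2)
for l in ["cassette","latch_left","left_peg","left_post"]: print(l,rec(p,l,6))
```

```text
3.7 [ 0.47355527 -0.40941224  0.27824247] [-3.14100023e+00 -9.96099883e-05  3.89289259e-03]
cassette [(317.9, 92.6, 0.7)]
latch_left [(410.7, 22.2, 0.62)]
left_peg [(407.7, 22.7, 0.95)]
left_post [(316.1, 90.1, 0.56)]
```

View pics/d_wrist.png

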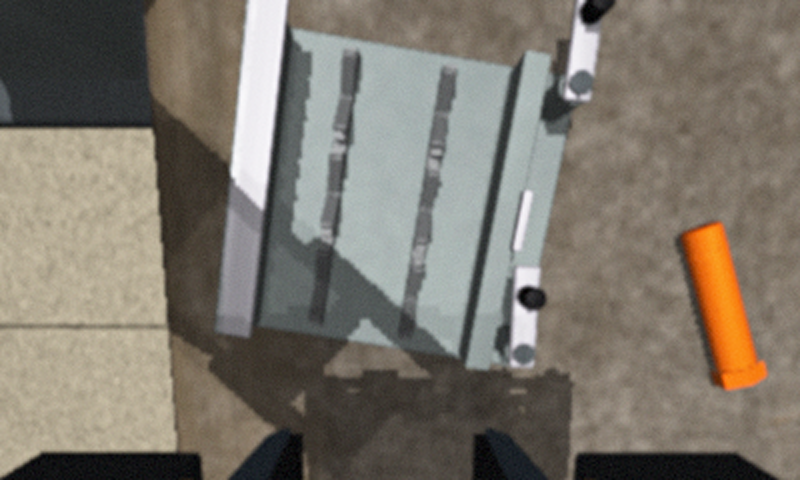

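Run:
```python
from h import *
p=snapshot("wrist")
o=lambda a,b:(a/2+120,b/2)
x=fitpose(p,[(92,70,66.5),(92,-70,66.5),(-58,-85,69),(79,16,62),(79,-16,62)],[o(581,82),o(523,354),o(250,335),o(530,190),o(518,250)],[.47,-.318,-.14])
F=frame(x[0],x[1],0,x[2])
for n,P in dict(gro=[[0,-54,32],[0,0,32],[0,54,32]],saddle=[[-28,-75,35],[-28,75,35],[28,-75,35],[28,75,35]]).items():
    print(n,np.round(F(P),4).tolist(),(np.round((proj(p,F(P))-[120,0])*2)).tolist())
s=snapshot("side")
# check against side
o=lambda a,b:(a/6+215,b/6+155)
x2=fitpose(s,[(-58,-85,69),(-58,85,69)],[o(160,86),o(427,118)],[.47,-.318,-.14])
```

```text
pose [ 0.4688 -0.3201 -0.1597] res [[-0.0, 0.4], [-0.3, -0.6], [-0.3, 0.4], [0.5, -0.4], [0.2, 0.1]]
gro [[0.4602, -0.3734, 0.032], [0.4688, -0.3201, 0.032], [0.4774, -0.2668, 0.032]] [[365.0, 292.0], [380.0, 198.0], [395.0, 98.0]]
saddle [[0.4292, -0.3897, 0.035], [0.4531, -0.2416, 0.035], [0.4845, -0.3986, 0.035], [0.5084, -0.2505, 0.035]] [[313.0, 319.0], [351.0, 46.0], [406.0, 335.0], [453.0, 65.0]]
pose [ 0.4677 -0.3156 -0.1344] res [[-0.2, -0.1], [0.2, 0.0]]
```

Run:
```python
from h import *
plan([((0.545,-0.108,0.14),down(-.0185),8)])
```

```text
0 x:9  y:-37.5  z:17.5  wz:0.2
1 x:9  y:-37.5  z:17  wz:0.2
2 x:9  y:-37.5  z:17.5  wz:0.2
3 x:8.5  y:-37.5  z:17.5  wz:0.2
4 x:8.5  y:-38  z:17  wz:0.2
5 x:8.5  y:-37.5  z:17.5  wz:0.2
6 x:8.5  y:-37.5  z:17.5  wz:0.2
7 x:8  y:-38  z:17  wz:0.2
end [ 0.5448 -0.1079  0.1402] [-3.141 -0.    -0.022]
```

Request:
{"fn": "drive_tool", "kwargs": {
  "plan": [
    {"fingers": 45, "x": 9, "y": -42, "z": 17, "wx": 0, "wy": 0, "wz": 0.2},
    {"fingers": 45, "x": 9, "y": -42, "z": 17, "wx": 0, "wy": 0, "wz": 0.2},
    {"fingers": 45, "x": 9, "y": -42, "z": 17, "wx": 0, "wy": 0, "wz": 0.2},
    {"fingers": 45, "x": 9, "y": -42, "z": 17, "wx": 0, "wy": 0, "wz": 0.2},
    {"fingers": 45, "x": 9, "y": -42, "z": 17, "wx": 0, "wy": 0, "wz": 0.2},
    {"fingers": 45, "x": 9, "y": -42, "z": 17, "wx": 0, "wy": 0, "wz": 0.2},
    {"fingers": 45, "x": 9, "y": -42, "z": 17, "wx": 0, "wy": 0, "wz": 0.2},
    {"fingers": 45, "x": 9, "y": -7, "z": 19, "wx": 0, "wy": 0, "wz": 0.2}
  ]
}}

```text
time: 4.85
eef_pos: [0.5475, -0.1047, 0.1403]
eef_rot: [-3.14, -0.001, -0.02]
ft_force: [0.0, -1.1, -0.2]
opening: 0.496
```

Run:
```python
from h import *
s=read_state(); print(s["time"],s["eef_pos"],s["eef_rot"])
p=snapshot("wrist"); save(p,"e_wrist")
s=read_state(); print(s["time"],s["eef_pos"],s["eef_rot"])
print(proj(p,[(.545,-.06,.048),(.545,-.108,.048),(.545,-.158,.048)]))
plan([((0.545,-0.108,0.029),down(-.0185),6)])
```

```text
4.85 [ 0.54747352 -0.10469705  0.1403311 ] [-3.14007316e+00 -5.78659459e-04 -1.95070119e-02]
4.9 [ 0.54725255 -0.10514262  0.13707801] [-3.13957442  0.0034351  -0.01968572]
[[309.46695106 148.88324394]
 [310.90585102 211.83542958]
 [312.27597888 271.79868151]]
0 x:-0.5  y:0.5  z:18
1 y:0.5  z:18
2 x:-0.5  y:0.5  z:18
3 y:0.5  z:18
4 x:-0.5  y:0.5  z:18
5 x:-0.5  y:0.5  z:18
end [ 0.5448 -0.1079  0.0291] [-3.14e+00  3.00e-03 -2.00e-02]
```

View pics/e_wrist.png

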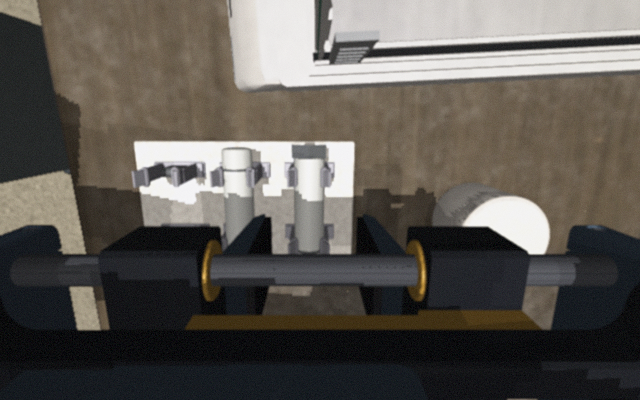

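The far tube's cap sits at column 309, as predicted, between the fingers (~312). Going down to grasp.

Request:
{"fn": "drive_tool", "kwargs": {
  "plan": [
    {"fingers": 45, "x": -0.5, "y": 0.5, "z": 18, "wx": 0, "wy": 0, "wz": 0},
    {"fingers": 45, "x": -0.5, "y": 0.5, "z": 18, "wx": 0, "wy": 0, "wz": 0},
    {"fingers": 45, "x": -0.5, "y": 0.5, "z": 18, "wx": 0, "wy": 0, "wz": 0},
    {"fingers": 45, "x": -0.5, "y": 0.5, "z": 18, "wx": 0, "wy": 0, "wz": 0},
    {"fingers": 45, "x": 0, "y": 0.5, "z": 18, "wx": 0, "wy": 0, "wz": 0},
    {"fingers": 45, "x": 0, "y": 0, "z": 18, "wx": 0, "wy": 0, "wz": 0},
    {"fingers": 45, "x": 0, "y": 0, "z": 0, "wx": 0, "wy": 0, "wz": 0},
    {"fingers": 45, "x": 0, "y": 0, "z": 0, "wx": 0, "wy": 0, "wz": 0}
  ]
}}

```text
time: 5.7
eef_pos: [0.5456, -0.112, 0.0329]
eef_rot: [3.142, -0.0, -0.024]
ft_force: [-0.0, 0.4, 0.5]
opening: 0.494
```

Request:
{"fn": "drive_tool", "kwargs": {
  "plan": [
    {"fingers": 20, "x": 0, "y": 0, "z": 0, "wx": 0, "wy": 0, "wz": 0},
    {"fingers": 15, "x": 0, "y": 0, "z": 0, "wx": 0, "wy": 0, "wz": 0},
    {"fingers": 15, "x": 0, "y": 0, "z": 0, "wx": 0, "wy": 0, "wz": 0},
    {"fingers": 15, "x": 0, "y": 0, "z": 0, "wx": 0, "wy": 0, "wz": 0},
    {"fingers": 15, "x": 0, "y": 0, "z": 0, "wx": 0, "wy": 0, "wz": 0},
    {"fingers": 15, "x": 0, "y": 0, "z": 0, "wx": 0, "wy": 0, "wz": 0},
    {"fingers": 15, "x": 0, "y": 0, "z": 0, "wx": 0, "wy": 0, "wz": 0},
    {"fingers": 15, "x": 0, "y": 0, "z": 0, "wx": 0, "wy": 0, "wz": 0}
  ],
  "squeeze": 40
}}

```text
time: 6.5
eef_pos: [0.5443, -0.1117, 0.0329]
eef_rot: [3.142, 0.002, -0.023]
ft_force: [-4.4, -1.9, 5.5]
opening: 0.25
```

Request:
{"fn": "drive_tool", "kwargs": {
  "plan": [
    {"fingers": 15, "x": 0, "y": 0, "z": -8, "wx": 0, "wy": 0, "wz": 0},
    {"fingers": 15, "x": 0, "y": 0, "z": -8, "wx": 0, "wy": 0, "wz": 0},
    {"fingers": 15, "x": 0, "y": 0, "z": -8, "wx": 0, "wy": 0, "wz": 0},
    {"fingers": 15, "x": 0, "y": 0, "z": -8, "wx": 0, "wy": 0, "wz": 0},
    {"fingers": 15, "x": 0, "y": 0, "z": -8, "wx": 0, "wy": 0, "wz": 0},
    {"fingers": 15, "x": 0, "y": 0, "z": -20, "wx": 0, "wy": 0, "wz": 0},
    {"fingers": 15, "x": 0, "y": 0, "z": -30, "wx": 0, "wy": 0, "wz": 0},
    {"fingers": 15, "x": 0, "y": 0, "z": -30, "wx": 0, "wy": 0, "wz": 0}
  ]
}}

```text
time: 7.3
eef_pos: [0.5458, -0.1117, 0.1541]
eef_rot: [3.142, -0.001, -0.024]
ft_force: [1.3, -0.1, -0.5]
opening: 0.258
```

Run:
```python
from h import *
s=read_state(); print(s["time"],s["eef_pos"],s["eef_rot"],s["opening"],s["joints"])
p=snapshot("wrist"); save(p,"f_wrist",(120,100,520,340),2)
```

```text
7.3 [ 0.54578684 -0.11165088  0.15407743] [ 3.14158660e+00 -1.30148229e-03 -2.38215279e-02] 0.25830528099092653 [-2.22574053e-01  3.48227601e-01  1.71919500e+00  2.85733102e-04
  1.07289302e+00 -1.98888822e-01]
```

View pics/f_wrist.png

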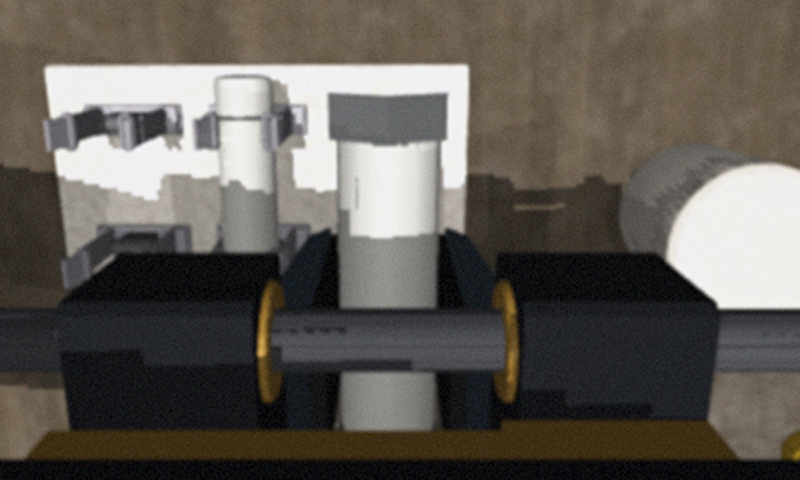

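Run:
```python
from h import *
p=snapshot("wrist")
print(onz(p,[(313.6,146.5)],.1706),read_state()["eef_pos"])
# target groove_3 
c=(0.4688,-0.3201,-0.1597); F=frame(c[0],c[1],0,c[2])
g=F([3,54,32])[0]; print("g3",g)
yaw=-0.1597-np.pi/2
```

```text
[[ 0.54963882 -0.05761967  0.1706    ]] [ 0.54877292 -0.11233799  0.15764805]
g3 [ 0.48034901 -0.26726421  0.032     ]
```

Run:
```python
from h import *
c=(0.4688,-0.3201,-0.1597); F=frame(c[0],c[1],0,c[2])
t=F([-2,54,0])[0]
plan([((t[0],t[1],.15),down(-1.7305),12),((t[0],t[1],.034),down(-1.7305),4)])
```

```text
0 x:-6  y:13  z:0.5  wz:8.1
1 x:-3.5  y:13.5  z:0.5  wz:8.1
2 x:-2  y:14.5  z:1  wz:8.1
3 y:14  z:0.5  wz:8.1
4 x:2  y:14  z:0.5  wz:8.1
5 x:4  y:14  z:0.5  wz:8.1
6 x:6  y:12.5  z:0.5  wz:8.1
7 x:7.5  y:12.5  z:1  wz:8.1
8 x:9  y:10.5  z:0.5  wz:8.1
9 x:11  y:9.5  z:0.5  wz:8.1
10 x:12  y:7.5  z:0.5  wz:8.1
11 x:12.5  y:6  z:0.5  wz:8.1
12 y:0.5  z:29  wx:-0.2  wz:0.1
13 z:29  wx:-0.2  wz:0.1
14 y:0.5  z:29  wx:-0.2  wz:0.1
15 z:29  wx:-0.2  wz:0.1
end [ 0.4753 -0.2662  0.0342] [ 3.139e+00 -1.000e-03 -1.727e+00]
```

Request:
{"fn": "drive_tool", "kwargs": {
  "plan": [
    {"fingers": 15, "x": -6, "y": 13, "z": 0.5, "wx": 0, "wy": 0, "wz": 8},
    {"fingers": 15, "x": -4, "y": 14, "z": 0.5, "wx": 0, "wy": 0, "wz": 8},
    {"fingers": 15, "x": -2, "y": 14, "z": 0.5, "wx": 0, "wy": 0, "wz": 8},
    {"fingers": 15, "x": 0, "y": 14, "z": 0.5, "wx": 0, "wy": 0, "wz": 8},
    {"fingers": 15, "x": 2, "y": 14, "z": 0.5, "wx": 0, "wy": 0, "wz": 8},
    {"fingers": 15, "x": 4, "y": 14, "z": 0.5, "wx": 0, "wy": 0, "wz": 8},
    {"fingers": 15, "x": 6, "y": 13, "z": 0.5, "wx": 0, "wy": 0, "wz": 8},
    {"fingers": 15, "x": 7.5, "y": 12, "z": 0.5, "wx": 0, "wy": 0, "wz": 8}
  ]
}}

```text
time: 8.2
eef_pos: [0.4963, -0.2153, 0.1482]
eef_rot: [-3.141, -0.0, -1.147]
ft_force: [0.4, -0.5, -0.4]
opening: 0.251
```

Request:
{"fn": "drive_tool", "kwargs": {
  "plan": [
    {"fingers": 15, "x": 9, "y": 10.5, "z": 0.5, "wx": 0, "wy": 0, "wz": 8},
    {"fingers": 15, "x": 11, "y": 9.5, "z": 0.5, "wx": 0, "wy": 0, "wz": 8},
    {"fingers": 15, "x": 12, "y": 7.5, "z": 0.5, "wx": 0, "wy": 0, "wz": 8},
    {"fingers": 15, "x": 12.5, "y": 6, "z": 0.5, "wx": 0, "wy": 0, "wz": 8},
    {"fingers": 15, "x": 0, "y": 0, "z": 15, "wx": 0, "wy": 0, "wz": 1.8},
    {"fingers": 15, "x": 0, "y": 0, "z": 15, "wx": 0, "wy": 0, "wz": 0},
    {"fingers": 15, "x": 0, "y": 0, "z": 0, "wx": 0, "wy": 0, "wz": 0},
    {"fingers": 15, "x": 0, "y": 0, "z": 0, "wx": 0, "wy": 0, "wz": 0}
  ]
}}

```text
time: 9.0
eef_pos: [0.4733, -0.2662, 0.1163]
eef_rot: [3.141, 0.0, -1.731]
ft_force: [0.3, 0.8, -0.3]
opening: 0.254
```

Run:
```python
from h import *
s=read_state(); print(s["time"],s["eef_pos"],s["eef_rot"],s["opening"])
p=snapshot("wrist"); save(p,"g_wrist")
c=(0.4688,-0.3201,-0.1597); F=frame(c[0],c[1],0,c[2])
t=F([-2,54,0])[0]
plan([((t[0],t[1],.034),down(-1.7305),5)])
```

```text
9.0 [ 0.47332931 -0.26619017  0.11632266] [ 3.14139698e+00  2.38013571e-04 -1.73061039e+00] 0.25420324864713956
0 y:-0.5  z:16.5
1 z:16.5
2 y:-0.5  z:16.5
3 y:-0.5  z:17
4 z:16.5
end [ 0.4753 -0.2666  0.0338] [-3.141 -0.    -1.731]
```

View pics/g_wrist.png

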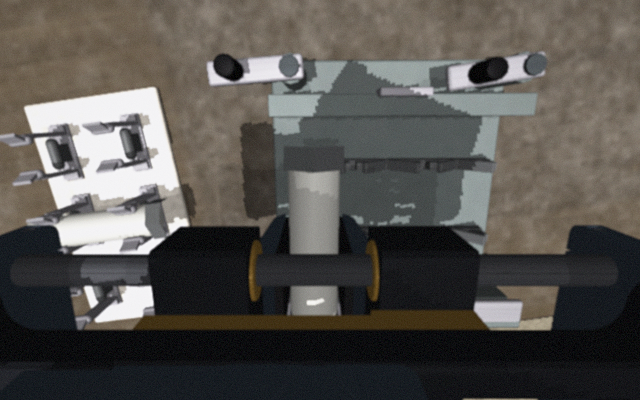

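Run:
```python
from h import *
p=snapshot("wrist"); save(p,"g_crop",(200,40,560,200),2.2)
c=(0.4688,-0.3201,-0.1597); F=frame(c[0],c[1],0,c[2])
print(proj(p,F([(92,70,66.5),(92,-70,66.5),(79,16,62),(79,-16,62),(-58,-85,69)])))
```

```text
[[285.37431238  65.48566466]
 [528.55801304  65.14834287]
 [376.6395743   89.71472567]
 [430.13999305  89.65123056]
 [519.478898   301.88361742]]
```

View pics/g_crop.png

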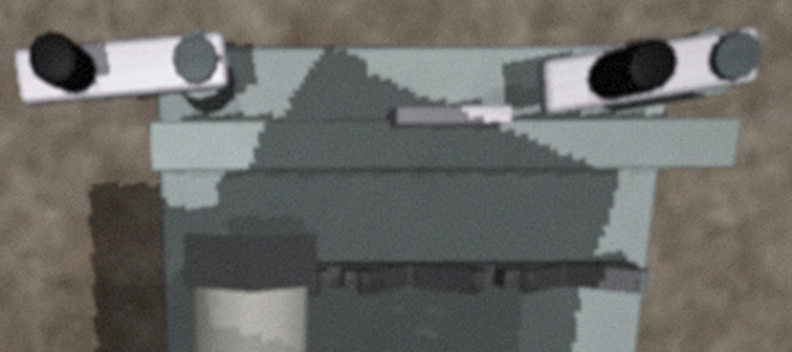

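Request:
{"fn": "drive_tool", "kwargs": {
  "plan": [
    {"fingers": 15, "x": 1, "y": -0.5, "z": 16, "wx": 0, "wy": 0, "wz": 0},
    {"fingers": 15, "x": 0, "y": -0.5, "z": 16, "wx": 0, "wy": 0, "wz": 0},
    {"fingers": 15, "x": 0, "y": 0, "z": 16, "wx": 0, "wy": 0, "wz": 0},
    {"fingers": 15, "x": 0, "y": 0, "z": 16, "wx": 0, "wy": 0, "wz": 0},
    {"fingers": 15, "x": 0, "y": 0, "z": 16, "wx": 0, "wy": 0, "wz": 0},
    {"fingers": 15, "x": 0, "y": 0, "z": 3, "wx": 0, "wy": 0, "wz": 0},
    {"fingers": 15, "x": 0, "y": 0, "z": 0, "wx": 0, "wy": 0, "wz": 0},
    {"fingers": 15, "x": 0, "y": 0, "z": 0, "wx": 0, "wy": 0, "wz": 0}
  ]
}}

```text
time: 9.9
eef_pos: [0.4749, -0.2677, 0.0344]
eef_rot: [-3.14, -0.001, -1.731]
ft_force: [-0.7, 0.8, -0.7]
opening: 0.254
```

Request:
{"fn": "drive_tool", "kwargs": {
  "plan": [
    {"fingers": 15, "x": 0, "y": 0, "z": 2, "wx": 0, "wy": 0, "wz": 0},
    {"fingers": 15, "x": 0, "y": 0, "z": 2, "wx": 0, "wy": 0, "wz": 0},
    {"fingers": 15, "x": 0, "y": 0, "z": 0, "wx": 0, "wy": 0, "wz": 0},
    {"fingers": 42, "x": 0, "y": 0, "z": 0, "wx": 0, "wy": 0, "wz": 0},
    {"fingers": 42, "x": 0, "y": 0, "z": 0, "wx": 0, "wy": 0, "wz": 0},
    {"fingers": 42, "x": 0, "y": 0, "z": 0, "wx": 0, "wy": 0, "wz": 0},
    {"fingers": 42, "x": 0, "y": 0, "z": -10, "wx": 0, "wy": 0, "wz": 0},
    {"fingers": 42, "x": 0, "y": 0, "z": -40, "wx": 0, "wy": 0, "wz": 0}
  ]
}}

```text
time: 10.7
eef_pos: [0.4715, -0.2658, 0.0769]
eef_rot: [3.133, 0.004, -1.731]
ft_force: [0.1, -0.3, 0.1]
opening: 0.459
```

Run:
```python
from h import *
s=read_state(); print(s["time"],s["eef_pos"],s["eef_rot"],s["opening"])
p=snapshot("wrist"); save(p,"h_wrist")
# middle tube: rack (0.489,-0.1075)
plan([((0.489,-0.108,.16),down(-.0185),13),((0.489,-0.108,.033),down(-.0185),5)])
```

```text
10.7 [ 0.47151659 -0.2657981   0.07690108] [ 3.13303099  0.00352994 -1.73070448] 0.4588114648901383
0 x:-12.5  y:1  z:-6  wz:-7.5
1 x:-12  y:-0.5  z:-5.5  wz:-7.5
2 x:-12.5  y:-2.5  z:-6  wz:-7.5
3 x:-11.5  y:-3.5  z:-5.5  wz:-7.5
4 x:-11.5  y:-5.5  z:-6  wz:-7.5
5 x:-10  y:-7  z:-5.5  wz:-7.5
6 x:-9.5  y:-8  z:-6  wz:-7.5
7 x:-8.5  y:-9  z:-5.5  wz:-7.5
8 x:-7  y:-10  z:-6  wz:-7.5
9 x:-5.5  y:-11  z:-6  wz:-7.5
10 x:-4  y:-12  z:-5.5  wz:-7.5
11 x:-2.5  y:-12  z:-6  wz:-7.5
12 x:-1  y:-12.5  z:-5.5  wz:-7.5
13 z:25.5  wy:-0.1  wz:-0.1
14 x:-0.5  z:25  wy:-0.1  wz:-0.1
15 z:25.5  wy:-0.1  wz:-0.1
16 z:25.5  wy:-0.1  wz:-0.1
17 y:-0.5  z:25.5  wy:-0.1  wz:-0.1
end [ 0.489  -0.1078  0.0328] [ 3.138e+00  2.000e-03 -2.000e-02]
```

View pics/h_wrist.png

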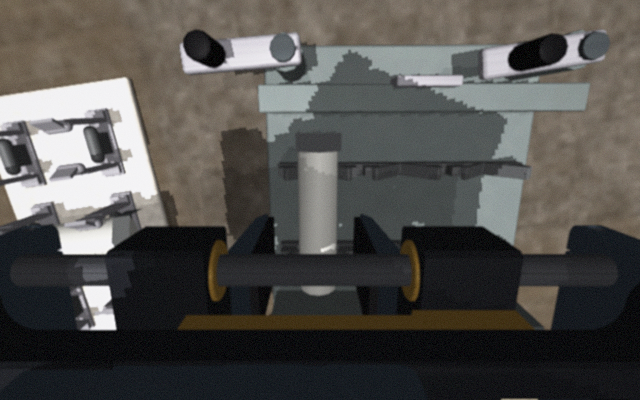

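Tube 1 lies in its groove: cap at (320,142), tail at (318,290). Next, the middle tube.

Request:
{"fn": "drive_tool", "kwargs": {
  "plan": [
    {"fingers": 42, "x": 0, "y": 0, "z": -45, "wx": 0, "wy": 0, "wz": 0},
    {"fingers": 42, "x": -12.5, "y": 1, "z": -20, "wx": 0, "wy": 0, "wz": -8},
    {"fingers": 42, "x": -12, "y": -0.5, "z": -10, "wx": 0, "wy": 0, "wz": -8},
    {"fingers": 42, "x": -12.5, "y": -2.5, "z": 0, "wx": 0, "wy": 0, "wz": -8},
    {"fingers": 42, "x": -11.5, "y": -3.5, "z": 0, "wx": 0, "wy": 0, "wz": -8},
    {"fingers": 42, "x": -11.5, "y": -5.5, "z": 0, "wx": 0, "wy": 0, "wz": -8},
    {"fingers": 42, "x": -10, "y": -7, "z": 0, "wx": 0, "wy": 0, "wz": -8},
    {"fingers": 42, "x": -9.5, "y": -8, "z": 0, "wx": 0, "wy": 0, "wz": -8}
  ]
}}

```text
time: 11.55
eef_pos: [0.4792, -0.1803, 0.1551]
eef_rot: [-3.141, -0.001, -0.748]
ft_force: [-0.3, 0.2, -0.4]
opening: 0.457
```

Run:
```python
from h import *
plan([((0.489,-0.108,.14),down(-.0185),6)])
```

```text
0 x:-7  y:-10  z:2.5  wz:-7
1 x:-6  y:-10.5  z:2.5  wz:-7
2 x:-4  y:-11.5  z:2.5  wz:-7
3 x:-3  y:-12  z:2.5  wz:-7
4 x:-1.5  y:-12  z:2.5  wz:-7
5 y:-12  z:2.5  wz:-7
end [ 0.4892 -0.1081  0.1401] [ 3.141e+00 -1.000e-03 -1.400e-02]
```

Request:
{"fn": "drive_tool", "kwargs": {
  "plan": [
    {"fingers": 42, "x": -7, "y": -10, "z": 2.5, "wx": 0, "wy": 0, "wz": -7},
    {"fingers": 42, "x": -6, "y": -10.5, "z": 2.5, "wx": 0, "wy": 0, "wz": -7},
    {"fingers": 42, "x": -4, "y": -11.5, "z": 2.5, "wx": 0, "wy": 0, "wz": -7},
    {"fingers": 42, "x": -3, "y": -12, "z": 2.5, "wx": 0, "wy": 0, "wz": -7},
    {"fingers": 42, "x": -1.5, "y": -12, "z": 2.5, "wx": 0, "wy": 0, "wz": -7},
    {"fingers": 42, "x": 0, "y": -12, "z": 2.5, "wx": 0, "wy": 0, "wz": -7},
    {"fingers": 42, "x": 0, "y": 0, "z": 0, "wx": 0, "wy": 0, "wz": 0},
    {"fingers": 42, "x": 0, "y": 0, "z": 0, "wx": 0, "wy": 0, "wz": 0}
  ]
}}

```text
time: 12.35
eef_pos: [0.4896, -0.1088, 0.1399]
eef_rot: [3.141, -0.001, -0.022]
ft_force: [0.1, 0.6, -0.5]
opening: 0.458
```

Run:
```python
from h import *
s=read_state(); print(s["time"],s["eef_pos"],s["eef_rot"],s["opening"])
p=snapshot("wrist"); save(p,"i_wrist",(160,100,480,300),2.4)
plan([((0.489,-0.108,.032),down(-.0185),6)])
print(proj(p,[(.488,-.06,.036),(.488,-.108,.036)]))
```

```text
12.35 [ 0.48955181 -0.10877091  0.13986796] [ 3.14120027e+00 -8.69308574e-04 -2.20923916e-02] 0.45791986428972253
0 z:18
1 y:-0.5  z:18
2 x:-0.5  z:18
3 z:18
4 y:-0.5  z:18
5 z:18
end [ 0.4892 -0.108   0.0318] [ 3.141e+00 -1.000e-03 -2.200e-02]
[[310.51984969 141.94187822]
 [312.01850288 202.78631619]]
```

View pics/i_wrist.png

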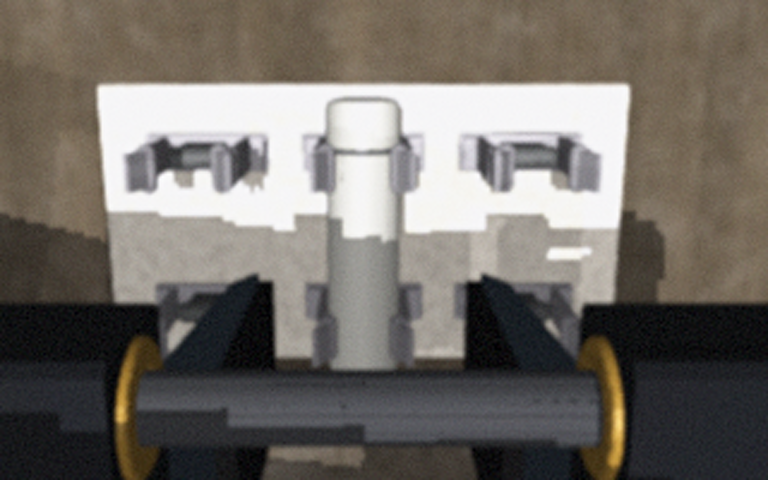

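Middle tube centred between the fingers (crop column 364 against a finger mid of ~368). Descending.

Request:
{"fn": "drive_tool", "kwargs": {
  "plan": [
    {"fingers": 42, "x": 0, "y": 0, "z": 18, "wx": 0, "wy": 0, "wz": 0},
    {"fingers": 42, "x": 0, "y": -0.5, "z": 18, "wx": 0, "wy": 0, "wz": 0},
    {"fingers": 42, "x": -0.5, "y": 0, "z": 18, "wx": 0, "wy": 0, "wz": 0},
    {"fingers": 42, "x": 0, "y": 0, "z": 18, "wx": 0, "wy": 0, "wz": 0},
    {"fingers": 42, "x": 0, "y": -0.5, "z": 18, "wx": 0, "wy": 0, "wz": 0},
    {"fingers": 42, "x": 0, "y": 0, "z": 18, "wx": 0, "wy": 0, "wz": 0},
    {"fingers": 42, "x": 0, "y": 0, "z": 0, "wx": 0, "wy": 0, "wz": 0},
    {"fingers": 42, "x": 0, "y": 0, "z": 0, "wx": 0, "wy": 0, "wz": 0}
  ]
}}

```text
time: 13.2
eef_pos: [0.4891, -0.1081, 0.0317]
eef_rot: [3.142, -0.0, -0.022]
ft_force: [0.2, -0.0, -0.1]
opening: 0.464
```

Request:
{"fn": "drive_tool", "kwargs": {
  "plan": [
    {"fingers": 15, "x": 0, "y": 0, "z": 0, "wx": 0, "wy": 0, "wz": 0},
    {"fingers": 15, "x": 0, "y": 0, "z": 0, "wx": 0, "wy": 0, "wz": 0},
    {"fingers": 15, "x": 0, "y": 0, "z": 0, "wx": 0, "wy": 0, "wz": 0},
    {"fingers": 15, "x": 0, "y": 0, "z": 0, "wx": 0, "wy": 0, "wz": 0},
    {"fingers": 15, "x": 0, "y": 0, "z": 0, "wx": 0, "wy": 0, "wz": 0},
    {"fingers": 15, "x": 0, "y": 0, "z": 0, "wx": 0, "wy": 0, "wz": 0},
    {"fingers": 15, "x": 0, "y": 0, "z": 0, "wx": 0, "wy": 0, "wz": 0},
    {"fingers": 15, "x": 0, "y": 0, "z": 0, "wx": 0, "wy": 0, "wz": 0}
  ],
  "squeeze": 40
}}

```text
time: 14.0
eef_pos: [0.4883, -0.1077, 0.0319]
eef_rot: [3.141, 0.001, -0.02]
ft_force: [-0.1, -0.3, 2.5]
opening: 0.262
```

Request:
{"fn": "drive_tool", "kwargs": {
  "plan": [
    {"fingers": 15, "x": 0, "y": 0, "z": -8, "wx": 0, "wy": 0, "wz": 0},
    {"fingers": 15, "x": 0, "y": 0, "z": -8, "wx": 0, "wy": 0, "wz": 0},
    {"fingers": 15, "x": 0, "y": 0, "z": -8, "wx": 0, "wy": 0, "wz": 0},
    {"fingers": 15, "x": 0, "y": 0, "z": -8, "wx": 0, "wy": 0, "wz": 0},
    {"fingers": 15, "x": 0, "y": 0, "z": -8, "wx": 0, "wy": 0, "wz": 0},
    {"fingers": 15, "x": 0, "y": 0, "z": -20, "wx": 0, "wy": 0, "wz": 0},
    {"fingers": 15, "x": 0, "y": 0, "z": -30, "wx": 0, "wy": 0, "wz": 0},
    {"fingers": 15, "x": 0, "y": 0, "z": -30, "wx": 0, "wy": 0, "wz": 0}
  ]
}}

```text
time: 14.8
eef_pos: [0.4901, -0.1078, 0.1537]
eef_rot: [3.141, -0.003, -0.02]
ft_force: [1.3, -0.6, -1.6]
opening: 0.257
```

Run:
```python
from h import *
p=snapshot("wrist"); save(p,"j_wrist",(120,100,520,340),2)
s=read_state(); print(s["time"],s["eef_pos"],s["eef_rot"],s["opening"])
```

```text
14.85 [ 0.49317517 -0.10855813  0.15883445] [ 3.13891981 -0.01340363 -0.02022011] 0.2532476890553696
```

View pics/j_wrist.png

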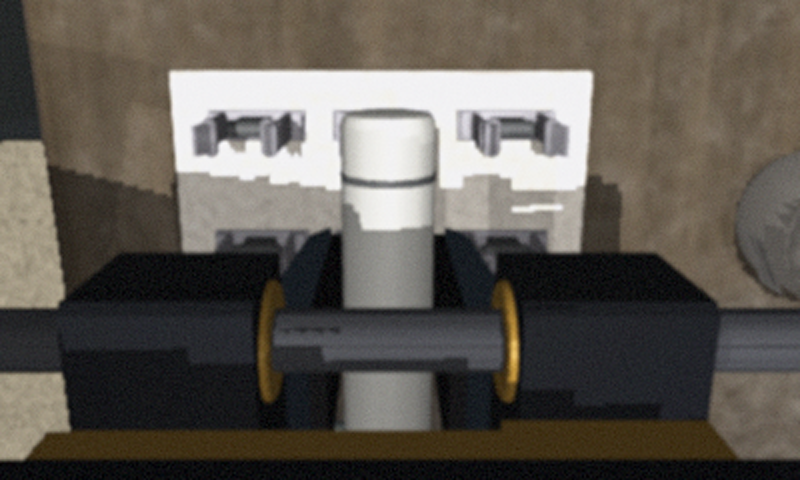

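Second tube held, straight. Placing it in groove 1.

Run:
```python
from h import *
c=(0.4688,-0.3201,-0.1597); F=frame(c[0],c[1],0,c[2])
t=F([2,-55,0])[0]; print(t)
plan([((t[0],t[1],.12),down(-1.7305),13)])
```

```text
[ 0.46202834 -0.37471817  0.        ]
0 x:-2  y:20.5  z:3  wy:-0.1  wz:7.5
1 x:0.5  y:20.5  z:3  wy:-0.1  wz:7.5
2 x:3.5  y:20.5  z:3  wy:-0.1  wz:7.5
3 x:6  y:19.5  z:3  wy:-0.1  wz:7.5
4 x:8.5  y:19  z:3  wy:-0.1  wz:7.5
5 x:11  y:17.5  z:3  wy:-0.1  wz:7.5
6 x:13  y:16  z:3  wy:-0.1  wz:7.5
7 x:15  y:14  z:3  wy:-0.1  wz:7.5
8 x:17  y:12  z:3  wy:-0.1  wz:7.5
9 x:18  y:9.5  z:2.5  wy:-0.1  wz:7.5
10 x:19.5  y:7.5  z:3  wy:-0.1  wz:7.5
11 x:20  y:4.5  z:3  wy:-0.1  wz:7.5
12 x:20.5  y:2  z:2.5  wy:-0.1  wz:7.5
end [ 0.462  -0.3747  0.1201] [ 3.14   0.012 -1.722]
```

Request:
{"fn": "drive_tool", "kwargs": {
  "plan": [
    {"fingers": 15, "x": -2, "y": 20.5, "z": 3, "wx": 0, "wy": 0, "wz": 7.5},
    {"fingers": 15, "x": 0.5, "y": 20.5, "z": 3, "wx": 0, "wy": 0, "wz": 7.5},
    {"fingers": 15, "x": 3.5, "y": 20.5, "z": 3, "wx": 0, "wy": 0, "wz": 7.5},
    {"fingers": 15, "x": 6, "y": 19.5, "z": 3, "wx": 0, "wy": 0, "wz": 7.5},
    {"fingers": 15, "x": 8.5, "y": 19, "z": 3, "wx": 0, "wy": 0, "wz": 7.5},
    {"fingers": 15, "x": 11, "y": 17.5, "z": 3, "wx": 0, "wy": 0, "wz": 7.5},
    {"fingers": 15, "x": 13, "y": 16, "z": 3, "wx": 0, "wy": 0, "wz": 7.5},
    {"fingers": 15, "x": 15, "y": 14, "z": 3, "wx": 0, "wy": 0, "wz": 7.5}
  ]
}}

```text
time: 15.65
eef_pos: [0.4705, -0.2729, 0.1286]
eef_rot: [-3.139, -0.004, -1.073]
ft_force: [0.7, -0.3, -0.5]
opening: 0.255
```

Request:
{"fn": "drive_tool", "kwargs": {
  "plan": [
    {"fingers": 15, "x": 17, "y": 12, "z": 3, "wx": 0, "wy": 0, "wz": 7.5},
    {"fingers": 15, "x": 18, "y": 9.5, "z": 3, "wx": 0, "wy": 0, "wz": 7.5},
    {"fingers": 15, "x": 19.5, "y": 7.5, "z": 3, "wx": 0, "wy": 0, "wz": 7.5},
    {"fingers": 15, "x": 20, "y": 4.5, "z": 3, "wx": 0, "wy": 0, "wz": 7.5},
    {"fingers": 15, "x": 20.5, "y": 2, "z": 3, "wx": 0, "wy": 0, "wz": 7.5},
    {"fingers": 15, "x": 0, "y": 0, "z": 0, "wx": 0, "wy": 0, "wz": 0},
    {"fingers": 15, "x": 0, "y": 0, "z": 0, "wx": 0, "wy": 0, "wz": 0},
    {"fingers": 15, "x": 0, "y": 0, "z": 0, "wx": 0, "wy": 0, "wz": 0}
  ]
}}

```text
time: 16.45
eef_pos: [0.4579, -0.3734, 0.113]
eef_rot: [-3.14, -0.0, -1.72]
ft_force: [-0.0, 0.8, -0.7]
opening: 0.25
```

Run:
```python
from h import *
p=snapshot("wrist"); save(p,"k_wrist")
s=read_state(); print(s["time"],s["eef_pos"],s["eef_rot"],s["opening"])
c=(0.4688,-0.3201,-0.1597); F=frame(c[0],c[1],0,c[2])
t=F([2,-55,0])[0]
plan([((t[0],t[1],.033),down(-1.7305),5)])
```

```text
16.5 [ 0.45786429 -0.37322658  0.11286109] [-3.14073771e+00 -9.67593016e-05 -1.72029230e+00] 0.2542129636879448
0 y:-1  z:16  wz:0.1
1 x:0.5  y:-0.5  z:16  wz:0.1
2 y:-1  z:16  wz:0.1
3 y:-1  z:16  wz:0.1
4 x:0.5  y:-1  z:16  wz:0.1
end [ 0.4622 -0.3749  0.0329] [-3.141 -0.    -1.729]
```

View pics/k_wrist.png

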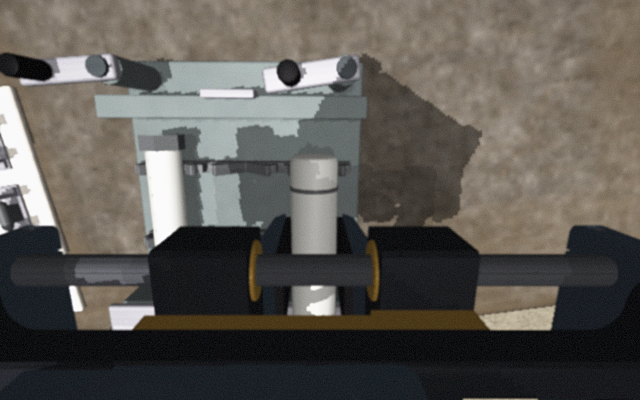

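Request:
{"fn": "drive_tool", "kwargs": {
  "plan": [
    {"fingers": 15, "x": 0, "y": -1, "z": 16, "wx": 0, "wy": 0, "wz": 0.5},
    {"fingers": 15, "x": 0.5, "y": -1, "z": 16, "wx": 0, "wy": 0, "wz": 0},
    {"fingers": 15, "x": 0, "y": -1, "z": 16, "wx": 0, "wy": 0, "wz": 0},
    {"fingers": 15, "x": 0, "y": -1, "z": 16, "wx": 0, "wy": 0, "wz": 0},
    {"fingers": 15, "x": 0, "y": 0, "z": 16, "wx": 0, "wy": 0, "wz": 0},
    {"fingers": 15, "x": 0, "y": 0, "z": 2, "wx": 0, "wy": 0, "wz": 0},
    {"fingers": 15, "x": 0, "y": 0, "z": 2, "wx": 0, "wy": 0, "wz": 0},
    {"fingers": 15, "x": 0, "y": 0, "z": 0, "wx": 0, "wy": 0, "wz": 0}
  ]
}}

```text
time: 17.3
eef_pos: [0.4632, -0.3761, 0.0352]
eef_rot: [-3.136, -0.004, -1.728]
ft_force: [-7.8, 3.7, 35.0]
opening: 0.256
```

Request:
{"fn": "drive_tool", "kwargs": {
  "plan": [
    {"fingers": 42, "x": 0, "y": 0, "z": 0, "wx": 0, "wy": 0, "wz": 0},
    {"fingers": 42, "x": 0, "y": 0, "z": 0, "wx": 0, "wy": 0, "wz": 0},
    {"fingers": 42, "x": 0, "y": 0, "z": 0, "wx": 0, "wy": 0, "wz": 0},
    {"fingers": 42, "x": 0, "y": 0, "z": 0, "wx": 0, "wy": 0, "wz": 0},
    {"fingers": 42, "x": 0, "y": 0, "z": -30, "wx": 0, "wy": 0, "wz": 0},
    {"fingers": 42, "x": 0, "y": 0, "z": -45, "wx": 0, "wy": 0, "wz": 0},
    {"fingers": 42, "x": 0, "y": 0, "z": -50, "wx": 0, "wy": 0, "wz": 0},
    {"fingers": 42, "x": 0, "y": 0, "z": -50, "wx": 0, "wy": 0, "wz": 0}
  ]
}}

```text
time: 18.1
eef_pos: [0.461, -0.3746, 0.2042]
eef_rot: [3.14, 0.001, -1.73]
ft_force: [0.8, -0.4, -0.5]
opening: 0.465
```

Run:
```python
from h import *
p=snapshot("wrist"); save(p,"l_wrist",(60,20,460,320),2)
s=read_state(); print(s["time"],s["eef_pos"],s["eef_rot"],s["opening"])
c=(0.4688,-0.3201,-0.1597); F=frame(c[0],c[1],0,c[2])
print(proj(p,F([(92,70,66.5),(92,-70,66.5),(79,16,62),(79,-16,62),(-58,-85,69)])))
```

```text
18.15 [ 0.46462656 -0.37756166  0.21395458] [-3.12819798 -0.00780118 -1.7304705 ] 0.4584689809742934
[[163.61503113  87.03101592]
 [331.85849154  86.95328175]
 [230.73503738 103.48236628]
 [268.1805141  103.46775625]
 [346.08733806 256.08548397]]
```

View pics/l_wrist.png

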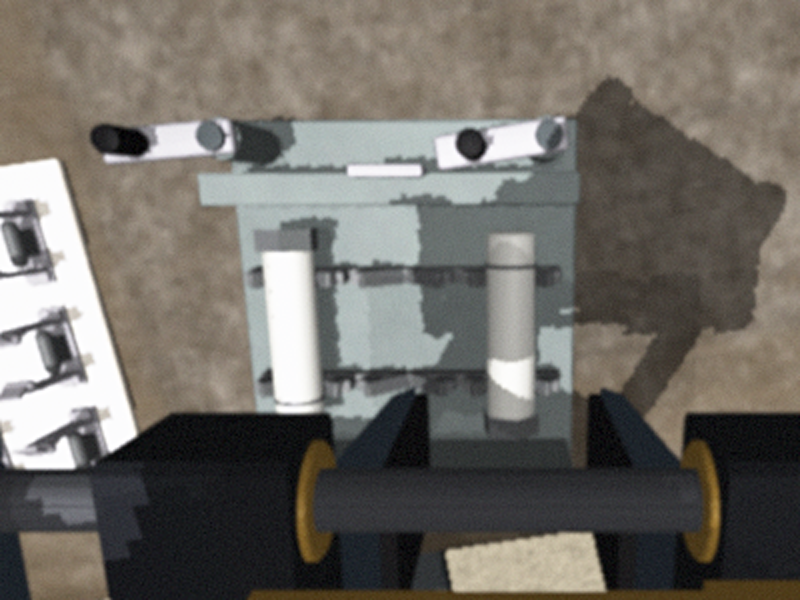

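Run:
```python
from h import *
p=snapshot("wrist"); save(p,"m_wrist",(60,20,460,320),2)
s=read_state(); print(s["time"],s["eef_pos"],s["eef_rot"],s["opening"])
c=(0.4688,-0.3201,-0.1597); F=frame(c[0],c[1],0,c[2])
pr=lambda P:np.round((proj(p,F(P))-[60,20])*2,0).tolist()
print(pr([(92,70,66.5),(92,-70,66.5),(79,16,62),(79,-16,62)]))
print(pr([(50,54,32),(-50,54,32),(50,-54,32),(-50,-54,32)]))
```

```text
18.2 [ 0.46455963 -0.37749669  0.21070962] [-3.12883899 -0.00740531 -1.7305097 ] 0.4571676525773463
[[210.0, 151.0], [534.0, 151.0], [339.0, 183.0], [412.0, 183.0]]
[[280.0, 245.0], [295.0, 436.0], [498.0, 245.0], [499.0, 435.0]]
```

View pics/m_wrist.png

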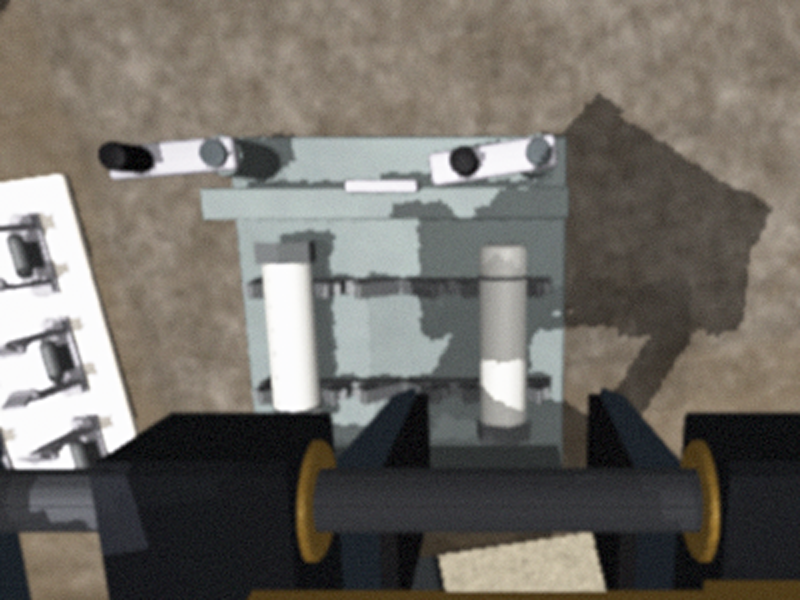

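Run:
```python
from h import *
plan([((0.36,0.0,.26),down(-.5),9),((0.37,0.2,.27),down(-.165),5),((0.48,.32,.27),down(-.165),4)])
```

```text
0 x:-39.5  y:18  z:-6  wy:-0.1  wz:-7.8
1 x:-41.5  y:12.5  z:-6  wy:-0.1  wz:-7.8
2 x:-43  y:7  z:-6  wy:-0.1  wz:-7.8
3 x:-43.5  y:0.5  z:-5.5  wy:-0.1  wz:-7.8
4 x:-43.5  y:-5  z:-6  wy:-0.1  wz:-7.8
5 x:-42  y:-10.5  z:-5.5  wy:-0.1  wz:-7.8
6 x:-40  y:-16.5  z:-5.5  wy:-0.1  wz:-7.8
7 x:-38  y:-22  z:-5.5  wy:-0.1  wz:-7.8
8 x:-34.5  y:-26.5  z:-5.5  wy:-0.1  wz:-7.8
9 x:-17.5  y:-36  z:-2  wx:-0.1  wz:-3.9
10 x:-15  y:-37  z:-1.5  wx:-0.1  wz:-3.9
11 x:-12.5  y:-38  z:-2  wx:-0.1  wz:-3.9
12 x:-10  y:-39  z:-2  wx:-0.1  wz:-3.9
13 x:-7  y:-39.5  z:-2  wx:-0.1  wz:-3.9
14 x:22  y:-34  wx:0.1
15 x:22.5  y:-34  wx:0.1
16 x:22  y:-34  wx:0.1
17 x:22  y:-34.5  wx:0.1
end [0.48   0.3202 0.2699] [-3.138e+00 -3.000e-03 -1.650e-01]
```

Request:
{"fn": "drive_tool", "kwargs": {
  "plan": [
    {"fingers": 50, "x": -39, "y": 18, "z": -6, "wx": 0, "wy": 0, "wz": -8},
    {"fingers": 50, "x": -41, "y": 12, "z": -6, "wx": 0, "wy": 0, "wz": -8},
    {"fingers": 50, "x": -43, "y": 7, "z": -6, "wx": 0, "wy": 0, "wz": -8},
    {"fingers": 50, "x": -43, "y": 0, "z": -6, "wx": 0, "wy": 0, "wz": -8},
    {"fingers": 50, "x": -43, "y": -5, "z": -6, "wx": 0, "wy": 0, "wz": -8},
    {"fingers": 50, "x": -42, "y": -11, "z": -6, "wx": 0, "wy": 0, "wz": -8},
    {"fingers": 50, "x": -40, "y": -17, "z": -6, "wx": 0, "wy": 0, "wz": -8},
    {"fingers": 50, "x": -38, "y": -22, "z": -6, "wx": 0, "wy": 0, "wz": -8}
  ]
}}

```text
time: 19.0
eef_pos: [0.3659, -0.0403, 0.2508]
eef_rot: [3.142, 0.001, -0.608]
ft_force: [1.3, 0.4, 0.2]
opening: 0.549
```

Request:
{"fn": "drive_tool", "kwargs": {
  "plan": [
    {"fingers": 50, "x": -34, "y": -28, "z": -4, "wx": 0, "wy": 0, "wz": -8},
    {"fingers": 50, "x": -17, "y": -36, "z": -2, "wx": 0, "wy": 0, "wz": -4},
    {"fingers": 50, "x": -15, "y": -37, "z": -2, "wx": 0, "wy": 0, "wz": -4},
    {"fingers": 50, "x": -12, "y": -38, "z": -2, "wx": 0, "wy": 0, "wz": -4},
    {"fingers": 50, "x": -10, "y": -39, "z": -2, "wx": 0, "wy": 0, "wz": -4},
    {"fingers": 50, "x": -7, "y": -40, "z": -2, "wx": 0, "wy": 0, "wz": -3},
    {"fingers": 50, "x": 0, "y": 0, "z": 0, "wx": 0, "wy": 0, "wz": 0},
    {"fingers": 50, "x": 0, "y": 0, "z": 0, "wx": 0, "wy": 0, "wz": 0}
  ]
}}

```text
time: 19.8
eef_pos: [0.3593, 0.2013, 0.2644]
eef_rot: [3.14, 0.002, -0.14]
ft_force: [-0.1, 0.7, -0.6]
opening: 0.55
```

Run:
```python
from h import *
plan([((0.48,.32,.27),down(-.165),6)])
```

```text
0 x:17  y:-22.5  z:-1  wz:0.2
1 x:17  y:-22.5  z:-1  wz:0.2
2 x:17  y:-22.5  z:-1  wz:0.2
3 x:17  y:-22.5  z:-1  wz:0.2
4 x:17  y:-22.5  z:-1  wz:0.2
5 x:16.5  y:-23  z:-1  wz:0.2
end [0.4798 0.3203 0.2701] [ 3.14e+00  1.00e-03 -1.61e-01]
```

Request:
{"fn": "drive_tool", "kwargs": {
  "plan": [
    {"fingers": 50, "x": 17, "y": -22.5, "z": -1, "wx": 0, "wy": 0, "wz": 0.2},
    {"fingers": 50, "x": 17, "y": -22.5, "z": -1, "wx": 0, "wy": 0, "wz": 0.2},
    {"fingers": 50, "x": 17, "y": -22.5, "z": -1, "wx": 0, "wy": 0, "wz": 0.2},
    {"fingers": 50, "x": 17, "y": -22.5, "z": -1, "wx": 0, "wy": 0, "wz": 0.2},
    {"fingers": 50, "x": 17, "y": -22.5, "z": -1, "wx": 0, "wy": 0, "wz": 0.2},
    {"fingers": 50, "x": 17, "y": -22.5, "z": -1, "wx": 0, "wy": 0, "wz": 0.2},
    {"fingers": 50, "x": 0, "y": 0, "z": 0, "wx": 0, "wy": 0, "wz": 0},
    {"fingers": 50, "x": 0, "y": 0, "z": 0, "wx": 0, "wy": 0, "wz": 0}
  ]
}}

```text
time: 20.6
eef_pos: [0.4811, 0.3175, 0.2705]
eef_rot: [3.14, 0.002, -0.165]
ft_force: [-0.1, -0.6, 0.9]
opening: 0.549
```

Run:
```python
from h import *
p=snapshot("wrist"); save(p,"n_wrist",(120,0,520,300),2)
s=read_state(); print(s["time"],s["eef_pos"],s["eef_rot"],s["opening"])
```

```text
20.65 [0.48070255 0.31741369 0.27082429] [ 3.14002043e+00  1.30713959e-03 -1.65070679e-01] 0.5484899262719131
```

View pics/n_wrist.png

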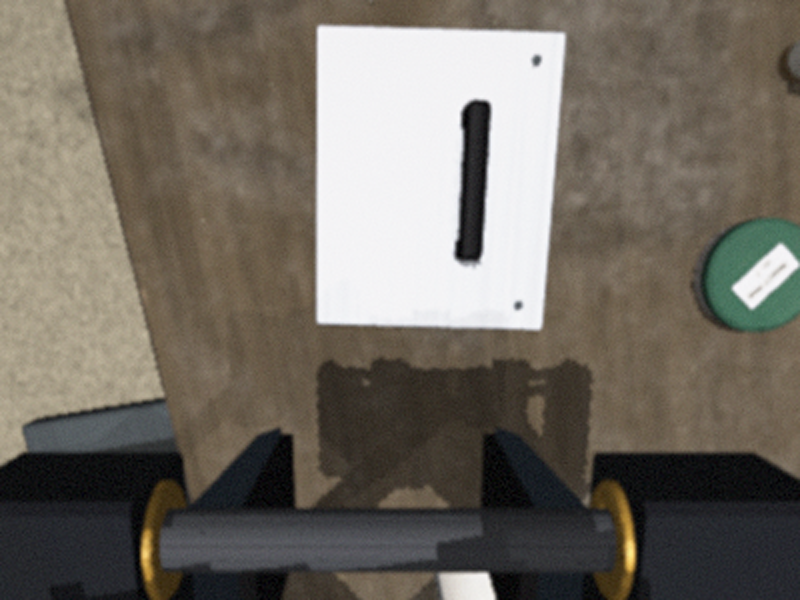

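Cover in view: corners at crop (318,26), (564,33), (542,329), (318,323). The handle bar runs from (477,101) to (468,262), nearer the far edge, as described.

Run:
```python
from h import *
p=snapshot("wrist")
o=lambda a,b:(a/2+120,b/2)
x=fitpose(p,[(-71,85,5),(71,85,5),(71,-85,5),(-71,-85,5),(20,43,39),(20,-43,39)],[o(318,26),o(564,33),o(542,329),o(318,323),o(478,102),o(470,261)],[.53,.4,-.16])
F=frame(x[0],x[1],0,x[2]); print("bar",F([20,0,30])[0])
b=F([20,0,30])[0]
plan([((b[0],b[1],.14),down(x[2]),6)])
```

```text
pose [ 0.5237  0.4066 -0.19  ] res [[-1.0, 0.2], [0.7, -0.1], [-0.2, 0.6], [-0.9, 0.9], [0.8, -1.8], [0.4, 0.7]]
bar [0.54335337 0.40285339 0.03      ]
0 x:8  y:-16  z:22  wz:0.2
1 x:8  y:-15.5  z:21.5  wz:0.2
2 x:8  y:-16  z:22  wz:0.2
3 x:7.5  y:-15.5  z:22  wz:0.2
4 x:8  y:-16  z:21.5  wz:0.2
5 x:8  y:-16  z:22  wz:0.2
end [0.5436 0.4028 0.14  ] [ 3.14e+00  1.00e-03 -1.86e-01]
```

Request:
{"fn": "drive_tool", "kwargs": {
  "plan": [
    {"fingers": 50, "x": 8, "y": -16, "z": 24, "wx": 0, "wy": 0, "wz": 0.2},
    {"fingers": 50, "x": 8, "y": -16, "z": 24, "wx": 0, "wy": 0, "wz": 0.2},
    {"fingers": 50, "x": 8, "y": -16, "z": 24, "wx": 0, "wy": 0, "wz": 0.2},
    {"fingers": 50, "x": 8, "y": -16, "z": 24, "wx": 0, "wy": 0, "wz": 0.2},
    {"fingers": 50, "x": 8, "y": -16, "z": 24, "wx": 0, "wy": 0, "wz": 0.2},
    {"fingers": 50, "x": 8, "y": -16, "z": 24, "wx": 0, "wy": 0, "wz": 0.2},
    {"fingers": 50, "x": 0, "y": 0, "z": 0, "wx": 0, "wy": 0, "wz": 0},
    {"fingers": 50, "x": 0, "y": 0, "z": 0, "wx": 0, "wy": 0, "wz": 0}
  ]
}}

```text
time: 21.5
eef_pos: [0.5442, 0.4045, 0.1275]
eef_rot: [3.14, 0.001, -0.185]
ft_force: [0.4, -0.1, 0.8]
opening: 0.545
```

Run:
```python
from h import *
p=snapshot("wrist"); save(p,"o_wrist",(120,40,520,340),2)
s=read_state(); print(s["time"],s["eef_pos"],s["eef_rot"],s["opening"])
F=frame(.5237,.4066,0,-.19)
print((proj(p,F([(-71,85,5),(71,85,5),(20,43,39),(20,0,39)]))-[120,40])*2)
```

```text
21.55 [0.54457052 0.40472859 0.12863587] [-3.14120648e+00 -6.09761933e-04 -1.84704679e-01] 0.5489590656333239
[[158.76591831 111.07971174]
 [516.6995814  112.91283538]
 [387.67179024 227.51806555]
 [387.10607186 341.74818759]]
```

View pics/o_wrist.png

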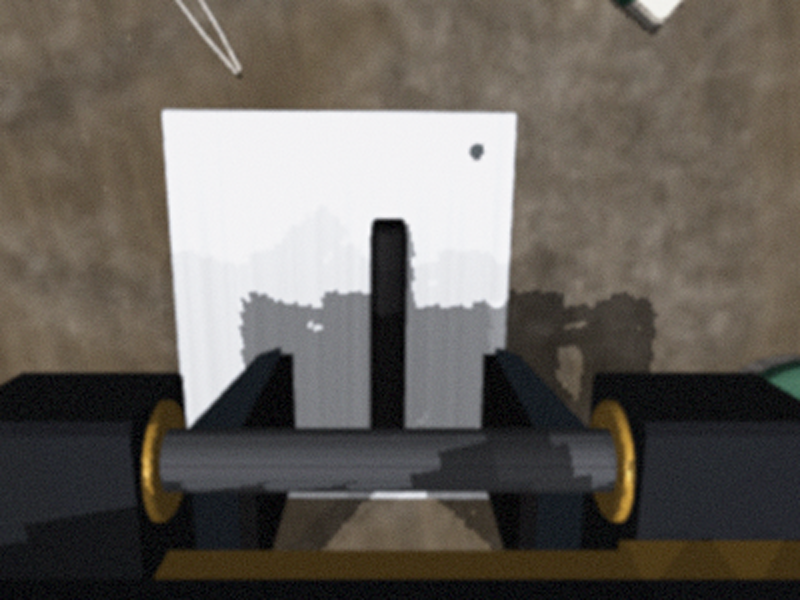

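Request:
{"fn": "drive_tool", "kwargs": {
  "plan": [
    {"fingers": 40, "x": -0.5, "y": 0, "z": 20, "wx": 0, "wy": 0, "wz": 0},
    {"fingers": 40, "x": -0.5, "y": 0, "z": 20, "wx": 0, "wy": 0, "wz": 0},
    {"fingers": 40, "x": 0, "y": 0, "z": 20, "wx": 0, "wy": 0, "wz": 0.2},
    {"fingers": 40, "x": 0, "y": 0, "z": 20, "wx": 0, "wy": 0, "wz": 0},
    {"fingers": 40, "x": 0, "y": 0, "z": 20, "wx": 0, "wy": 0, "wz": 0},
    {"fingers": 40, "x": 0, "y": 0, "z": 2, "wx": 0, "wy": 0, "wz": 0},
    {"fingers": 40, "x": 0, "y": 0, "z": 0, "wx": 0, "wy": 0, "wz": 0},
    {"fingers": 40, "x": 0, "y": 0, "z": 0, "wx": 0, "wy": 0, "wz": 0}
  ]
}}

```text
time: 22.35
eef_pos: [0.5446, 0.4061, 0.0276]
eef_rot: [-3.139, -0.002, -0.188]
ft_force: [-0.1, 0.6, 0.3]
opening: 0.441
```

Request:
{"fn": "drive_tool", "kwargs": {
  "plan": [
    {"fingers": 5, "x": 0, "y": 0, "z": 0, "wx": 0, "wy": 0, "wz": 0},
    {"fingers": 5, "x": 0, "y": 0, "z": 0, "wx": 0, "wy": 0, "wz": 0},
    {"fingers": 5, "x": 0, "y": 0, "z": 0, "wx": 0, "wy": 0, "wz": 0},
    {"fingers": 5, "x": 0, "y": 0, "z": 0, "wx": 0, "wy": 0, "wz": 0},
    {"fingers": 5, "x": 0, "y": 0, "z": 0, "wx": 0, "wy": 0, "wz": 0},
    {"fingers": 5, "x": 0, "y": 0, "z": 0, "wx": 0, "wy": 0, "wz": 0},
    {"fingers": 5, "x": 0, "y": 0, "z": 0, "wx": 0, "wy": 0, "wz": 0},
    {"fingers": 5, "x": 0, "y": 0, "z": 0, "wx": 0, "wy": 0, "wz": 0}
  ],
  "squeeze": 60
}}

```text
time: 23.15
eef_pos: [0.544, 0.4058, 0.0258]
eef_rot: [-3.141, -0.0, -0.188]
ft_force: [0.3, -1.0, 4.0]
opening: 0.151
```

Request:
{"fn": "drive_tool", "kwargs": {
  "plan": [
    {"fingers": 5, "x": 0, "y": 0, "z": -8, "wx": 0, "wy": 0, "wz": 0},
    {"fingers": 5, "x": 0, "y": 0, "z": -12, "wx": 0, "wy": 0, "wz": 0},
    {"fingers": 5, "x": 0, "y": 0, "z": -20, "wx": 0, "wy": 0, "wz": 0},
    {"fingers": 5, "x": 0, "y": 0, "z": -30, "wx": 0, "wy": 0, "wz": 0},
    {"fingers": 5, "x": 0, "y": 0, "z": -30, "wx": 0, "wy": 0, "wz": 0},
    {"fingers": 5, "x": 0, "y": 0, "z": -30, "wx": 0, "wy": 0, "wz": 0},
    {"fingers": 5, "x": 0, "y": 0, "z": -20, "wx": 0, "wy": 0, "wz": 0},
    {"fingers": 5, "x": 0, "y": 0, "z": 0, "wx": 0, "wy": 0, "wz": 0}
  ]
}}

```text
time: 23.95
eef_pos: [0.5451, 0.4068, 0.1796]
eef_rot: [-3.136, -0.005, -0.188]
ft_force: [0.1, 0.5, -2.0]
opening: 0.155
```

Run:
```python
from h import *
p=snapshot("wrist"); save(p,"p_wrist",(60,20,580,400),1.5)
s=read_state(); print(s["time"],s["eef_pos"],s["eef_rot"],s["opening"],s["ft_force"],s["ft_torque"])
plan([((0.38,.27,.23),down(-.188),8),((0.37,.05,.24),down(-.175),7),((0.40,-.2,.24),down(-.16),8)])
```

```text
24.0 [0.54415503 0.40605457 0.17705029] [-3.13917348e+00 -2.22955352e-03 -1.87760986e-01] 0.14794153733042653 [-0.1423378   0.38875016 -1.97761179] [-0.13532935  0.00246286 -0.00174521]
0 x:-17  y:20.5  z:-6.5
1 x:-17  y:20.5  z:-7
2 x:-17  y:20.5  z:-6.5
3 x:-17  y:20.5  z:-7
4 x:-17  y:20.5  z:-6.5
5 x:-17  y:20.5  z:-6.5
6 x:-17  y:20.5  z:-7
7 x:-17  y:20.5  z:-6.5
8 x:4.5  y:31  z:-1.5  wz:-0.1
9 x:4.5  y:31.5  z:-1.5  wz:-0.1
10 x:4.5  y:31  z:-1.5  wz:-0.1
11 x:4  y:31  z:-1.5  wz:-0.1
12 x:4.5  y:31.5  z:-1.5  wz:-0.1
13 x:4  y:31  z:-1.5  wz:-0.1
14 x:4.5  y:31.5  z:-1.5  wz:-0.1
15 x:9  y:30  wz:-0.1
16 x:9  y:30  wz:-0.1
17 x:9  y:30.5  wz:-0.1
18 x:9  y:30  z:-0.5  wz:-0.1
19 x:9  y:30  wz:-0.1
20 x:9  y:30.5  wz:-0.1
21 x:9  y:30  wz:-0.1
22 x:8.5  y:30  wz:-0.1
end [ 0.3999 -0.1998  0.24  ] [-3.139e+00 -2.000e-03 -1.620e-01]
```

View pics/p_wrist.png

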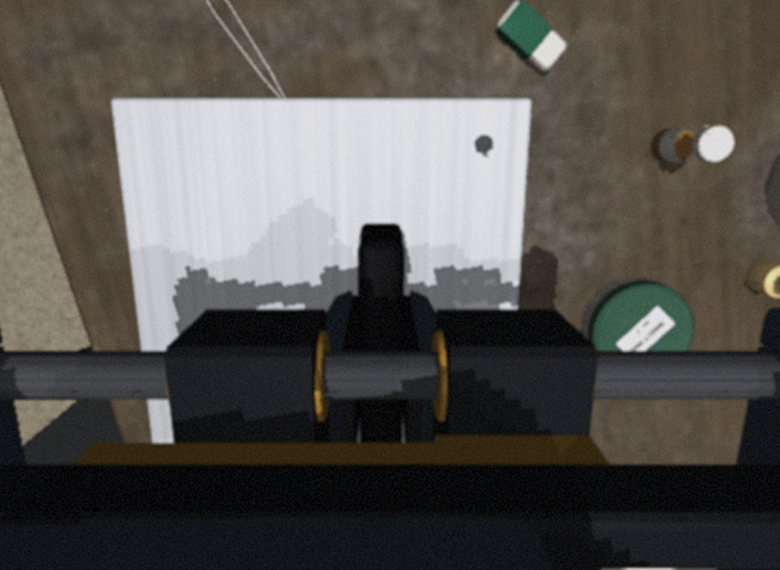

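Run:
```python
from h import *
p=snapshot("wrist")
s=read_state(); print(s["time"],s["eef_pos"])
pos,R=T(s)
o=lambda a,b:(a/1.5+60,b/1.5+20)
for dz in (.024,.026,.028):
  x=fitpose(p,[(-71,85,5),(71,85,5)],[o(113,99),o(530,98)],[.53,.4,-.19],z=pos[2]-dz)
  d=frame(x[0],x[1],0,x[2]); M=Ro.from_euler("z",x[2]).as_matrix()
  print("TCP in cover frame",M.T@(pos-[x[0],x[1],0]))
```

```text
24.05 [0.54336611 0.40546261 0.17519138]
pose [ 0.5243  0.4069 -0.1852] res [[-2.6, 0.3], [2.6, 0.2]]
TCP in cover frame [0.01904553 0.00207678 0.17519138]
pose [ 0.5241  0.4072 -0.1855] res [[-1.1, 0.1], [1.1, 0.1]]
TCP in cover frame [0.0192837  0.00182821 0.17519138]
pose [ 0.5239  0.4075 -0.1858] res [[0.5, -0.1], [-0.5, -0.0]]
TCP in cover frame [0.01952165 0.00158122 0.17519138]
```

Request:
{"fn": "drive_tool", "kwargs": {
  "plan": [
    {"fingers": 5, "x": -10, "y": 12, "z": -6, "wx": 0, "wy": 0, "wz": 0},
    {"fingers": 5, "x": -17, "y": 20, "z": -7, "wx": 0, "wy": 0, "wz": 0},
    {"fingers": 5, "x": -20, "y": 24, "z": -7, "wx": 0, "wy": 0, "wz": 0},
    {"fingers": 5, "x": -20, "y": 24, "z": -7, "wx": 0, "wy": 0, "wz": 0},
    {"fingers": 5, "x": -20, "y": 24, "z": -7, "wx": 0, "wy": 0, "wz": 0},
    {"fingers": 5, "x": -20, "y": 24, "z": -7, "wx": 0, "wy": 0, "wz": 0},
    {"fingers": 5, "x": -17, "y": 24, "z": -7, "wx": 0, "wy": 0, "wz": 0},
    {"fingers": 5, "x": -10, "y": 24, "z": -6, "wx": 0, "wy": 0, "wz": 0}
  ]
}}

```text
time: 24.85
eef_pos: [0.3767, 0.2564, 0.2278]
eef_rot: [3.139, 0.003, -0.187]
ft_force: [0.9, -0.9, -1.9]
opening: 0.147
```

Request:
{"fn": "drive_tool", "kwargs": {
  "plan": [
    {"fingers": 5, "x": 4, "y": 30, "z": -1, "wx": 0, "wy": 0, "wz": -0.1},
    {"fingers": 5, "x": 4, "y": 30, "z": -1, "wx": 0, "wy": 0, "wz": -0.1},
    {"fingers": 5, "x": 4, "y": 30, "z": -1, "wx": 0, "wy": 0, "wz": -0.1},
    {"fingers": 5, "x": 4, "y": 30, "z": -1, "wx": 0, "wy": 0, "wz": -0.1},
    {"fingers": 5, "x": 4, "y": 30, "z": -1, "wx": 0, "wy": 0, "wz": -0.1},
    {"fingers": 5, "x": 4, "y": 30, "z": -1, "wx": 0, "wy": 0, "wz": -0.1},
    {"fingers": 5, "x": 4, "y": 30, "z": -1, "wx": 0, "wy": 0, "wz": -0.1},
    {"fingers": 5, "x": 4, "y": 20, "z": -1, "wx": 0, "wy": 0, "wz": -0.1}
  ]
}}

```text
time: 25.65
eef_pos: [0.3674, 0.0242, 0.2358]
eef_rot: [3.14, 0.004, -0.175]
ft_force: [1.1, -0.6, -2.1]
opening: 0.15
```

Run:
```python
from h import *
s=read_state(); print(s["time"],s["eef_pos"],s["eef_rot"],s["opening"],s["ft_force"])
```

```text
25.65 [0.36742121 0.0241863  0.23581918] [ 3.14043409  0.0036268  -0.17476088] 0.14972046937063588 [ 1.11655302 -0.59694385 -2.11622735]
```

```bash
cat >> h.py <<'E'
CAS=[0.4682,-0.3218,-0.16]
GR=(20.,1.8,26.5)
def covtcp(xe,ze,th,y=0.,dyaw=0.):
    """TCP pose (pos m, Rot) placing cover edge at cassette xe,ze (mm) w/ tilt th"""
    Rc=Ro.from_euler("z",dyaw)*Ro.from_euler("y",-th)
    P=np.array([xe,y,ze])+Rc.apply([71+GR[0],GR[1],GR[2]])
    Rz=Ro.from_euler("z",CAS[2])
    return np.array([CAS[0],CAS[1],0])+Rz.apply(P)/1000, Rz*Rc*Ro.from_euler("x",np.pi)
def covnow():
    """edge pose in the cassette from measured TCP"""
    pos,R=T(); Rz=Ro.from_euler("z",CAS[2])
    Rc=Rz.inv()*R*Ro.from_euler("x",np.pi).inv()
    P=Rz.inv().apply(pos-np.array([CAS[0],CAS[1],0]))*1000
    E=P-Rc.apply([71+GR[0],GR[1],GR[2]])
    e=Rc.as_euler("zyx"); return np.round(E,1),"tilt",round(-e[1],3),"yaw",round(e[0],3),"roll",round(e[2],3)
E
python3 - <<'E'
from h import *
a=covtcp(-48,120,.35); print(a[0],a[1].as_euler("xyz"))
plan([((.41,-.12,.25),Ro.from_euler("z",-.165)*Ro.from_euler("y",-.05)*Ro.from_euler("x",np.pi),5),(*a,8)])
print(covnow())
E
```

```text
[ 0.4965202  -0.32454701  0.17609708] [ 3.14159265 -0.35       -0.16      ]
0 x:13.5  y:27  z:-3  wy:0.6  wz:-0.1
1 x:13.5  y:27  z:-2.5  wy:0.6  wz:-0.1
2 x:13  y:27  z:-2.5  wy:0.6  wz:-0.1
3 x:13.5  y:27  z:-2.5  wy:0.6  wz:-0.1
4 x:13.5  y:27  z:-2.5  wy:0.6  wz:-0.1
5 x:14.5  y:23.5  z:10  wy:2.2
6 x:14  y:23.5  z:10.5  wy:2.2
7 x:13.5  y:23  z:11  wy:2.2
8 x:13  y:23.5  z:11.5  wy:2.2
9 x:13  y:23.5  z:12.5  wy:2.2
10 x:12  y:23.5  z:12.5  wy:2.2
11 x:12  y:23.5  z:13  wy:2.2
12 x:11  y:23  z:13.5  wy:2.2
end [ 0.4966 -0.3244  0.1759] [ 3.14  -0.356 -0.166]
(array([-245.7,  325. ,  209.7]), 'tilt', np.float64(-0.004), 'yaw', np.float64(-0.015), 'roll', np.float64(-0.001))
```

Request:
{"fn": "drive_tool", "kwargs": {
  "plan": [
    {"fingers": 5, "x": 13, "y": 27, "z": -3, "wx": 0, "wy": 0.6, "wz": -0.1},
    {"fingers": 5, "x": 13, "y": 27, "z": -3, "wx": 0, "wy": 0.6, "wz": -0.1},
    {"fingers": 5, "x": 13, "y": 27, "z": -2, "wx": 0, "wy": 0.6, "wz": -0.1},
    {"fingers": 5, "x": 13, "y": 27, "z": -2, "wx": 0, "wy": 0.6, "wz": -0.1},
    {"fingers": 5, "x": 13, "y": 27, "z": -2, "wx": 0, "wy": 0.6, "wz": -0.1},
    {"fingers": 5, "x": 14, "y": 24, "z": 8, "wx": 0, "wy": 2.2, "wz": 0},
    {"fingers": 5, "x": 14, "y": 24, "z": 8, "wx": 0, "wy": 2.2, "wz": 0},
    {"fingers": 5, "x": 14, "y": 23, "z": 8, "wx": 0, "wy": 2.2, "wz": 0}
  ]
}}

```text
time: 26.45
eef_pos: [0.4408, -0.1961, 0.2284]
eef_rot: [-3.141, -0.165, -0.166]
ft_force: [0.5, 0.7, -1.8]
opening: 0.149
```

Request:
{"fn": "drive_tool", "kwargs": {
  "plan": [
    {"fingers": 5, "x": 13, "y": 23, "z": 8, "wx": 0, "wy": 2.2, "wz": 0},
    {"fingers": 5, "x": 13, "y": 23, "z": 8, "wx": 0, "wy": 2.2, "wz": 0},
    {"fingers": 5, "x": 12, "y": 23, "z": 8, "wx": 0, "wy": 2.2, "wz": 0},
    {"fingers": 5, "x": 12, "y": 23, "z": 8, "wx": 0, "wy": 2.2, "wz": 0},
    {"fingers": 5, "x": 11, "y": 20, "z": 8, "wx": 0, "wy": 2.2, "wz": 0},
    {"fingers": 5, "x": 0, "y": 0, "z": 0, "wx": 0, "wy": 0, "wz": 0},
    {"fingers": 5, "x": 0, "y": 0, "z": 0, "wx": 0, "wy": 0, "wz": 0},
    {"fingers": 5, "x": 0, "y": 0, "z": 0, "wx": 0, "wy": 0, "wz": 0}
  ]
}}

```text
time: 27.25
eef_pos: [0.4905, -0.3162, 0.2055]
eef_rot: [-3.14, -0.357, -0.165]
ft_force: [-0.2, 0.4, -1.6]
opening: 0.149
```

Run:
```python
from h import *
p=snapshot("wrist"); save(p,"q_wrist",(0,0,640,400),1.25)
s=read_state(); print(s["time"],s["eef_pos"],s["eef_rot"],s["opening"],s["ft_force"])
print(covnow())
C=frame(CAS[0],CAS[1],0,CAS[2])
print(proj(p,C([(-58,85,69),(92,70,66.5),(-72,85,69)]))*1.25)
plan([(*covtcp(-48,90,.35),6)])
```

```text
27.3 [ 0.49081343 -0.31621207  0.20596037] [-3.14086888 -0.35807504 -0.16448148] 0.15178413588801284 [-0.00684619  0.03221798 -3.09038614]
(array([-54.5,   7.7, 149.2]), 'tilt', np.float64(0.358), 'yaw', np.float64(-0.005), 'roll', np.float64(-0.001))
[[184.8433367  131.98933616]
 [416.7602747  155.1057901 ]
 [158.01961578 131.80822629]]
0 x:-2.5  y:1  z:10  wy:-0.1
1 x:-2.5  y:1.5  z:9.5  wy:-0.1
2 x:-2  y:1  z:10  wy:-0.1
3 x:-2.5  y:1.5  z:9.5  wy:-0.1
4 x:-2.5  y:1  z:10  wy:-0.1
5 x:-2  y:1.5  z:9.5  wy:-0.1
end [ 0.4966 -0.3247  0.1462] [-3.141 -0.348 -0.164]
```

View pics/q_wrist.png

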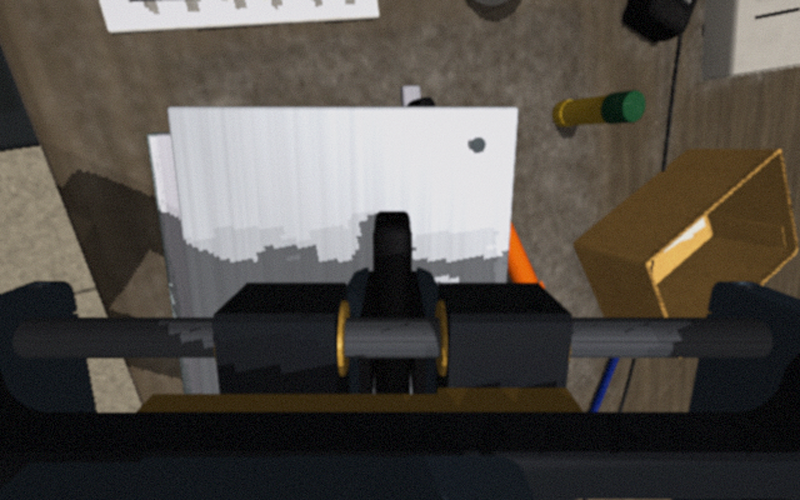

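Request:
{"fn": "drive_tool", "kwargs": {
  "plan": [
    {"fingers": 5, "x": -2.5, "y": 1, "z": 10, "wx": 0, "wy": 0, "wz": 0},
    {"fingers": 5, "x": -2.5, "y": 1.5, "z": 10, "wx": 0, "wy": 0, "wz": 0},
    {"fingers": 5, "x": -2, "y": 1, "z": 10, "wx": 0, "wy": 0, "wz": 0},
    {"fingers": 5, "x": -2.5, "y": 1.5, "z": 10, "wx": 0, "wy": 0, "wz": 0},
    {"fingers": 5, "x": -2.5, "y": 1, "z": 10, "wx": 0, "wy": 0, "wz": 0},
    {"fingers": 5, "x": 0, "y": 1.5, "z": 0, "wx": 0, "wy": 0, "wz": 0},
    {"fingers": 5, "x": 0, "y": 0, "z": 0, "wx": 0, "wy": 0, "wz": 0},
    {"fingers": 5, "x": 0, "y": 0, "z": 0, "wx": 0, "wy": 0, "wz": 0}
  ]
}}

```text
time: 28.1
eef_pos: [0.4965, -0.3261, 0.1559]
eef_rot: [3.141, -0.361, -0.165]
ft_force: [-0.2, -0.3, -1.8]
opening: 0.15
```

Run:
```python
from h import *
p=snapshot("wrist"); save(p,"r_wrist",(80,60,480,260),2)
s=read_state(); print(s["time"],s["eef_pos"],s["eef_rot"],s["ft_force"])
print(covnow())
C=frame(CAS[0],CAS[1],0,CAS[2])
pos,R=T(s); Rc=R*Ro.from_euler("x",np.pi).inv()
cov=lambda P: pos+Rc.apply((np.array(P,float)-GR)/1000)
f=lambda P:np.round((proj(p,P)-[80,60])*2).tolist()
print("lip",f(C([(-58,85,69),(-72,85,69),(92,70,66.5)])),"cov",f(cov([(-71,85,5),(71,85,5),(20,43,39)])))
q=snapshot("side"); save(q,"r_side",(215,130,355,235),5.5)
print("side lip",(proj(q,C([(-58,85,69),(-58,-85,69),(92,70,66.5),(92,-70,66.5),(79,16,62),(79,-16,62)]))-[215,130])*5.5)
```

```text
28.15 [ 0.49651853 -0.32603342  0.1560398 ] [ 3.14083562 -0.36065297 -0.16502162] [ 0.43292796  0.31978628 -3.15394581]
(array([-47.2,  -1.1,  99.1]), 'tilt', np.float64(0.361), 'yaw', np.float64(-0.006), 'roll', np.float64(-0.003))
lip [[86.0, 53.0], [30.0, 52.0], [541.0, 106.0]] cov [[107.0, 47.0], [672.0, 47.0], [470.0, 236.0]]
side lip [[384.30854203 248.96938132]
 [139.60941217 214.35105269]
 [301.05524311 421.05948121]
 [ 86.43754719 388.37161223]
 [224.73707011 397.11684628]
 [176.08588496 389.74261262]]
```

View pics/r_wrist.png

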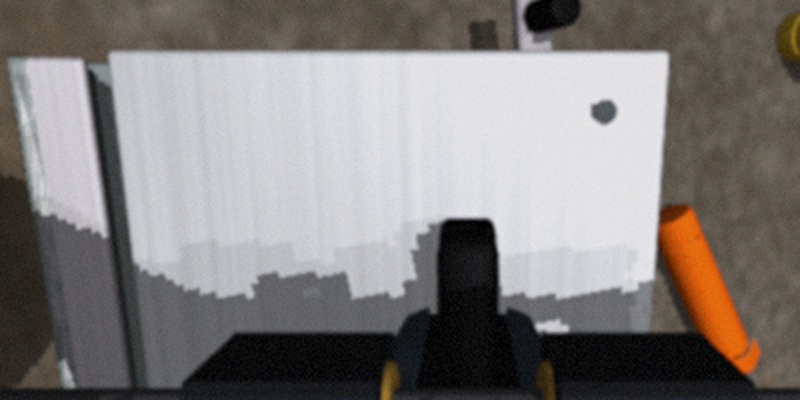

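View pics/r_side.png

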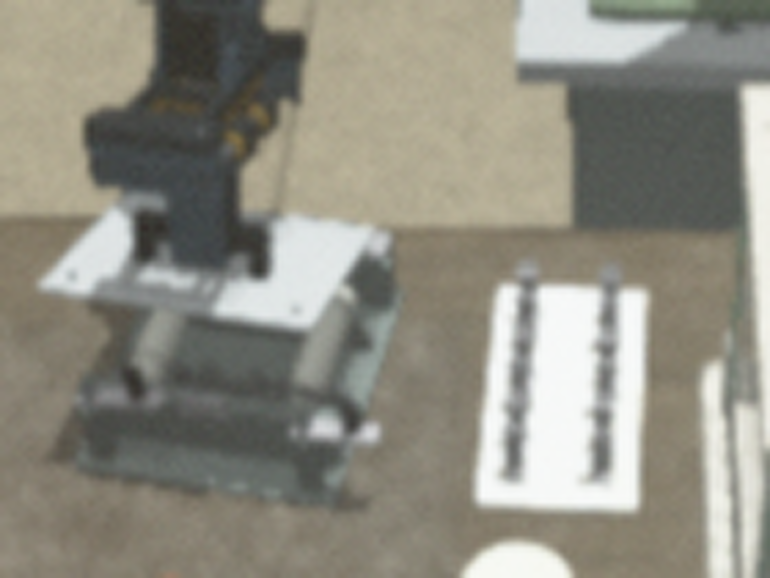

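Run:
```python
from h import *
plan([(*covtcp(-47,54,.36),7)])
```

```text
0 x:-2  z:6
1 x:-2.5  y:-0.5  z:6
2 x:-2  z:6
3 x:-2.5  y:-0.5  z:6
4 x:-2  z:6.5
5 x:-2.5  z:6
6 x:-2  y:-0.5  z:6
end [ 0.4972 -0.3246  0.1108] [ 3.141 -0.361 -0.165]
```

Request:
{"fn": "drive_tool", "kwargs": {
  "plan": [
    {"fingers": 5, "x": -2, "y": 0, "z": 6, "wx": 0, "wy": 0, "wz": 0},
    {"fingers": 5, "x": -2.5, "y": -0.5, "z": 6, "wx": 0, "wy": 0, "wz": -0.2},
    {"fingers": 5, "x": -2, "y": 0, "z": 6, "wx": 0, "wy": 0, "wz": 0},
    {"fingers": 5, "x": -2.5, "y": -0.5, "z": 6, "wx": 0, "wy": 0, "wz": -0.2},
    {"fingers": 5, "x": -2, "y": 0, "z": 6, "wx": 0, "wy": 0, "wz": 0},
    {"fingers": 5, "x": -2, "y": 0, "z": 5, "wx": 0, "wy": 0, "wz": 0},
    {"fingers": 5, "x": 0, "y": 0, "z": 0, "wx": 0, "wy": 0, "wz": 0},
    {"fingers": 5, "x": 0, "y": 0, "z": 0, "wx": 0, "wy": 0, "wz": 0}
  ]
}}

```text
time: 29.0
eef_pos: [0.4966, -0.3249, 0.118]
eef_rot: [3.139, -0.36, -0.158]
ft_force: [-0.5, 0.2, -2.4]
opening: 0.151
```

Run:
```python
from h import *
p=snapshot("wrist"); save(p,"s_wrist",(60,40,460,240),2)
s=read_state(); print(s["time"],s["eef_pos"],s["eef_rot"],s["ft_force"],s["ft_torque"])
print(covnow())
C=frame(CAS[0],CAS[1],0,CAS[2])
pos,R=T(s); Rc=R*Ro.from_euler("x",np.pi).inv()
cov=lambda P: pos+Rc.apply((np.array(P,float)-GR)/1000)
f=lambda P:np.round((proj(p,P)-[60,40])*2).tolist()
print("lip",f(C([(-58,85,69),(-72,85,69),(92,70,66.5)])),"cov",f(cov([(-71,85,5),(71,85,5),(20,43,39)])))
```

```text
29.05 [ 0.49671226 -0.32498612  0.11827953] [ 3.13849632 -0.35999904 -0.15753456] [-0.81311075  0.20086484 -2.34767418] [-0.0101996   0.35351381  0.01757086]
(array([-47.2,  -0.7,  61.4]), 'tilt', np.float64(0.36), 'yaw', np.float64(0.001), 'roll', np.float64(-0.002))
lip [[104.0, 83.0], [36.0, 80.0], [635.0, 149.0]] cov [[147.0, 88.0], [713.0, 87.0], [511.0, 276.0]]
```

View pics/s_wrist.png

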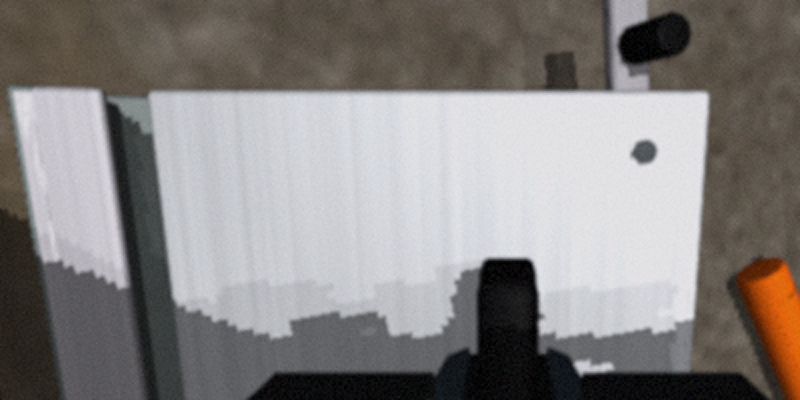

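Run:
```python
from h import *
plan([(*covtcp(-49,54.5,.35),3),(*covtcp(-63,54.5,.35),5)])
```

```text
0 x:-1.5  z:2  wy:-0.2
1 x:-1  y:-0.5  z:2.5  wy:-0.2
2 x:-1.5  z:2.5  wy:-0.2
3 x:-2.5  z:-1
4 x:-2.5  z:-1
5 x:-3  z:-1
6 x:-2.5  z:-1
7 x:-2.5  z:-1
end [ 0.4817 -0.3221  0.1106] [ 3.139 -0.35  -0.158]
```

Request:
{"fn": "drive_tool", "kwargs": {
  "plan": [
    {"fingers": 5, "x": -1.5, "y": 0, "z": 2.5, "wx": 0, "wy": -0.2, "wz": 0},
    {"fingers": 5, "x": -1, "y": -0.5, "z": 2.5, "wx": 0, "wy": -0.2, "wz": 0},
    {"fingers": 5, "x": -1.5, "y": 0, "z": 2.5, "wx": 0, "wy": -0.2, "wz": 0},
    {"fingers": 5, "x": 0, "y": 0, "z": 0, "wx": 0, "wy": 0, "wz": 0},
    {"fingers": 5, "x": -2.5, "y": 0, "z": -1, "wx": 0, "wy": 0, "wz": 0},
    {"fingers": 5, "x": -2.5, "y": 0, "z": -1, "wx": 0, "wy": 0, "wz": 0},
    {"fingers": 5, "x": -2.5, "y": 0, "z": -1, "wx": 0, "wy": 0, "wz": 0},
    {"fingers": 5, "x": 0, "y": 0, "z": 0, "wx": 0, "wy": 0, "wz": 0}
  ]
}}

```text
time: 29.85
eef_pos: [0.487, -0.3227, 0.1099]
eef_rot: [3.139, -0.349, -0.158]
ft_force: [0.2, 0.9, -1.0]
opening: 0.147
```

Run:
```python
from h import *
s=read_state(); print(s["time"],s["ft_force"],s["ft_torque"])
print(covnow())
plan([(*covtcp(-63,54,.35),4)])
```

```text
29.85 [ 0.24064621  0.94413707 -1.04027237] [-0.03063907  0.40730504  0.00866736]
(array([-57.8,   0. ,  53.9]), 'tilt', np.float64(0.349), 'yaw', np.float64(0.001), 'roll', np.float64(-0.002))
0 x:-1  z:-0.5
1 x:-1.5  z:-0.5
2 x:-1  z:-0.5
3 x:-1.5  y:0.5  z:-0.5
end [ 0.4816 -0.3224  0.1101] [ 3.139 -0.349 -0.158]
```

Request:
{"fn": "drive_tool", "kwargs": {
  "plan": [
    {"fingers": 5, "x": -1.5, "y": 0, "z": -0.5, "wx": 0, "wy": 0, "wz": 0},
    {"fingers": 5, "x": -1.5, "y": 0, "z": -0.5, "wx": 0, "wy": 0, "wz": 0},
    {"fingers": 5, "x": -1.5, "y": 0, "z": -0.5, "wx": 0, "wy": 0, "wz": 0},
    {"fingers": 5, "x": -1.5, "y": 0, "z": -0.5, "wx": 0, "wy": 0, "wz": 0},
    {"fingers": 5, "x": -1, "y": 0, "z": -0.5, "wx": 0, "wy": 0, "wz": 0},
    {"fingers": 5, "x": 0, "y": 0, "z": 0, "wx": 0, "wy": 0, "wz": 0},
    {"fingers": 5, "x": 0, "y": 0, "z": 0, "wx": 0, "wy": 0, "wz": 0},
    {"fingers": 5, "x": 0, "y": 0, "z": 0, "wx": 0, "wy": 0, "wz": 0}
  ]
}}

```text
time: 30.65
eef_pos: [0.4802, -0.3218, 0.1099]
eef_rot: [3.139, -0.349, -0.158]
ft_force: [-0.3, 0.3, -2.8]
opening: 0.154
```

Run:
```python
from h import *
p=snapshot("wrist"); save(p,"t_wrist",(60,40,460,240),2)
s=read_state(); print(s["time"],s["ft_force"],s["ft_torque"])
print(covnow())
C=frame(CAS[0],CAS[1],0,CAS[2])
pos,R=T(s); Rc=R*Ro.from_euler("x",np.pi).inv()
cov=lambda P: pos+Rc.apply((np.array(P,float)-GR)/1000)
f=lambda P:np.round((proj(p,P)-[60,40])*2).tolist()
print("lip",f(C([(-58,85,69),(-72,85,69),(92,70,66.5)])),"cov",f(cov([(-71,85,5),(71,85,5),(20,43,39)])))
```

```text
30.7 [-0.3340535  -1.34026542 -2.29217763] [ 0.03197689  0.29395575 -0.01684888]
(array([-64.6,  -0.1,  53.9]), 'tilt', np.float64(0.349), 'yaw', np.float64(0.002), 'roll', np.float64(-0.002))
lip [[179.0, 84.0], [113.0, 82.0], [696.0, 151.0]] cov [[147.0, 88.0], [712.0, 87.0], [510.0, 276.0]]
```

View pics/t_wrist.png

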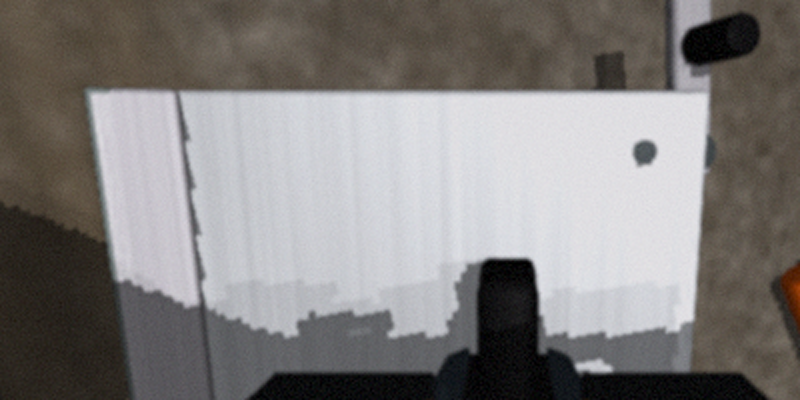

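Edge under the lip: the lip's edge at column 179 now covers the cover's edge (~147). Next, move deeper while reducing the tilt.

Run:
```python
from h import *
plan([(*covtcp(-70,54,.20),7)])
```

```text
0 x:-0.5  z:1.5  wy:-1.2
1 z:2  wy:-1.2
2 x:-0.5  z:1.5  wy:-1.2
3 z:2  wy:-1.2
4 z:1.5  wy:-1.2
5 x:-0.5  z:1.5  wy:-1.2
6 z:2  wy:-1.2
end [ 0.4822 -0.3221  0.098 ] [ 3.139 -0.203 -0.158]
```

Request:
{"fn": "drive_tool", "kwargs": {
  "plan": [
    {"fingers": 5, "x": -0.5, "y": 0, "z": 1.5, "wx": 0, "wy": -1.2, "wz": 0},
    {"fingers": 5, "x": 0, "y": 0, "z": 2, "wx": 0, "wy": -1.2, "wz": 0},
    {"fingers": 5, "x": -0.5, "y": 0, "z": 1.5, "wx": 0, "wy": -1.2, "wz": 0},
    {"fingers": 5, "x": 0, "y": 0, "z": 2, "wx": 0, "wy": -1.2, "wz": 0},
    {"fingers": 5, "x": 0, "y": 0, "z": 1.5, "wx": 0, "wy": -1.2, "wz": 0},
    {"fingers": 5, "x": -0.5, "y": 0, "z": 1.5, "wx": 0, "wy": -1.2, "wz": 0},
    {"fingers": 5, "x": 0, "y": 0, "z": 2, "wx": 0, "wy": -1.2, "wz": 0},
    {"fingers": 5, "x": 0, "y": 0, "z": 0, "wx": 0, "wy": 0, "wz": 0}
  ]
}}

```text
time: 31.5
eef_pos: [0.4827, -0.3222, 0.0977]
eef_rot: [3.139, -0.202, -0.157]
ft_force: [0.1, -0.2, -2.0]
opening: 0.145
```

Run:
```python
from h import *
p=snapshot("wrist"); save(p,"u_wrist",(60,40,460,240),2)
s=read_state(); print(s["time"],s["ft_force"],s["ft_torque"])
print(covnow())
C=frame(CAS[0],CAS[1],0,CAS[2])
pos,R=T(s); Rc=R*Ro.from_euler("x",np.pi).inv()
cov=lambda P: pos+Rc.apply((np.array(P,float)-GR)/1000)
f=lambda P:np.round((proj(p,P)-[60,40])*2).tolist()
print("lip",f(C([(-58,85,69),(-72,85,69),(92,70,66.5)])),"cov",f(cov([(-71,85,5),(71,85,5),(20,43,39)])))
plan([(*covtcp(-73,53,.20),3)])
```

```text
31.55 [ 0.16462229 -0.55690516 -2.54611349] [-0.02500802  0.2266357  -0.0007445 ]
(array([-69.8,  -0. ,  53.5]), 'tilt', np.float64(0.202), 'yaw', np.float64(0.002), 'roll', np.float64(-0.002))
lip [[190.0, 84.0], [126.0, 83.0], [748.0, 150.0]] cov [[145.0, 87.0], [711.0, 87.0], [508.0, 276.0]]
0 x:-1
1 x:-1
2 x:-1
end [ 0.4795 -0.3216  0.0971] [ 3.139 -0.202 -0.158]
```

View pics/u_wrist.png

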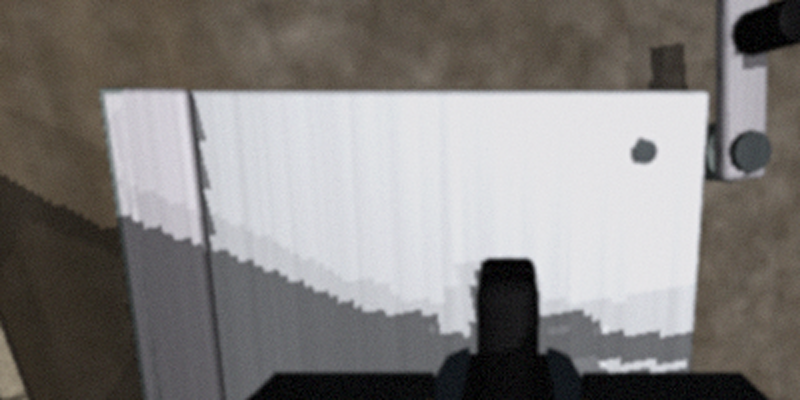

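Request:
{"fn": "drive_tool", "kwargs": {
  "plan": [
    {"fingers": 5, "x": -1, "y": 0, "z": 0, "wx": 0, "wy": 0, "wz": 0},
    {"fingers": 5, "x": 0, "y": 0, "z": 0, "wx": 0, "wy": 0, "wz": 0},
    {"fingers": 5, "x": -1, "y": 0, "z": 0, "wx": 0, "wy": 0, "wz": 0},
    {"fingers": 5, "x": 0, "y": 0, "z": 0, "wx": 0, "wy": 0, "wz": 0},
    {"fingers": 5, "x": -1, "y": 0, "z": 0, "wx": 0, "wy": 0, "wz": 0},
    {"fingers": 5, "x": 0, "y": 0, "z": 0, "wx": 0, "wy": 0, "wz": 0},
    {"fingers": 5, "x": 0, "y": 0, "z": 0, "wx": 0, "wy": 0, "wz": 0},
    {"fingers": 5, "x": 0, "y": 0, "z": 0, "wx": 0, "wy": 0, "wz": 0}
  ]
}}

```text
time: 32.35
eef_pos: [0.4812, -0.3219, 0.0984]
eef_rot: [3.138, -0.207, -0.159]
ft_force: [6.4, 1.9, -2.7]
opening: 0.152
```

Run:
```python
from h import *
s=read_state(); print(s["time"],s["ft_force"],s["ft_torque"])
print(covnow())
```

```text
32.35 [ 6.44713354  1.8539222  -2.67103682] [ 0.32961283 -1.12782979  0.2880046 ]
(array([-70.8,  -0.1,  53.8]), 'tilt', np.float64(0.207), 'yaw', np.float64(0.001), 'roll', np.float64(-0.003))
```

Request:
{"fn": "drive_tool", "kwargs": {
  "plan": [
    {"fingers": 5, "x": 1.5, "y": 0, "z": 0, "wx": 0, "wy": 0, "wz": 0},
    {"fingers": 5, "x": 1.5, "y": 0, "z": 0, "wx": 0, "wy": 0, "wz": 0},
    {"fingers": 5, "x": 1.5, "y": 0, "z": 0, "wx": 0, "wy": 0, "wz": 0},
    {"fingers": 5, "x": 0, "y": 0, "z": 0, "wx": 0, "wy": 0, "wz": 0},
    {"fingers": 5, "x": 0, "y": 0, "z": 0, "wx": 0, "wy": 0, "wz": 0},
    {"fingers": 5, "x": 0, "y": 0, "z": 0, "wx": 0, "wy": 0, "wz": 0},
    {"fingers": 5, "x": 0, "y": 0, "z": 0, "wx": 0, "wy": 0, "wz": 0},
    {"fingers": 5, "x": 0, "y": 0, "z": 0, "wx": 0, "wy": 0, "wz": 0}
  ]
}}

```text
time: 33.15
eef_pos: [0.4834, -0.3223, 0.0982]
eef_rot: [3.139, -0.202, -0.158]
ft_force: [0.4, 0.2, -1.9]
opening: 0.151
```

Run:
```python
from h import *
s=read_state(); print(s["time"],s["ft_force"],s["ft_torque"],s["opening"])
print(covnow())
p=snapshot("wrist"); save(p,"v_wrist",(60,40,460,240),2)
pos,R=T(s); Rc=R*Ro.from_euler("x",np.pi).inv()
cov=lambda P: pos+Rc.apply((np.array(P,float)-GR)/1000)
f=lambda P:np.round((proj(p,P)-[60,40])*2).tolist()
print("cov",f(cov([(-71,85,5),(71,85,5),(20,43,39)])))
plan([(*covtcp(-68.3,53,.0),8)])
```

```text
33.15 [ 0.42147792  0.20137737 -1.86020353] [-0.01275881  0.26325098  0.01554355] 0.15104830286477855
(array([-68.7,  -0.1,  53.9]), 'tilt', np.float64(0.202), 'yaw', np.float64(0.001), 'roll', np.float64(-0.002))
cov [[146.0, 88.0], [712.0, 87.0], [509.0, 276.0]]
0 x:0.5  z:2.5  wy:-1.4
1 x:0.5  z:2.5  wy:-1.4
2 x:0.5  z:2.5  wy:-1.4
3 x:0.5  z:2.5  wy:-1.4
4 x:1  z:2.5  wy:-1.4
5 x:0.5  z:2  wy:-1.4
6 x:1  z:2.5  wy:-1.4
7 x:1  z:2.5  wy:-1.4
end [ 0.4911 -0.3235  0.0795] [ 3.139 -0.007 -0.159]
```

View pics/v_wrist.png

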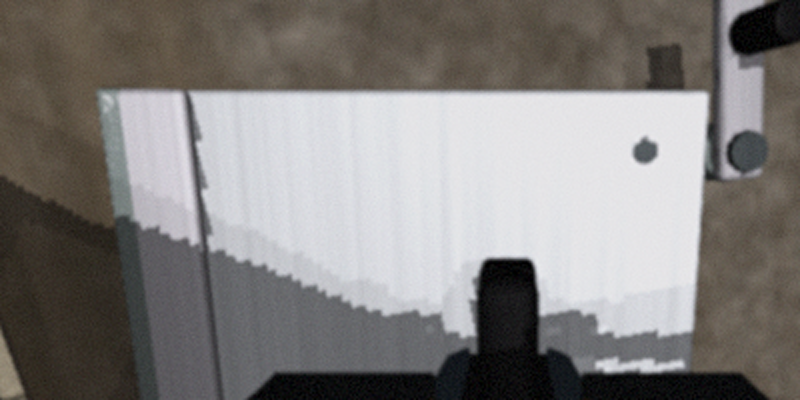

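Request:
{"fn": "drive_tool", "kwargs": {
  "plan": [
    {"fingers": 5, "x": 0.5, "y": 0, "z": 2.5, "wx": 0, "wy": -1.4, "wz": 0},
    {"fingers": 5, "x": 0.5, "y": 0, "z": 2.5, "wx": 0, "wy": -1.4, "wz": 0},
    {"fingers": 5, "x": 0.5, "y": 0, "z": 2.5, "wx": 0, "wy": -1.4, "wz": 0},
    {"fingers": 5, "x": 0.5, "y": 0, "z": 2.5, "wx": 0, "wy": -1.4, "wz": 0},
    {"fingers": 5, "x": 1, "y": 0, "z": 2.5, "wx": 0, "wy": -1.4, "wz": 0},
    {"fingers": 5, "x": 0.5, "y": 0, "z": 2, "wx": 0, "wy": -1.4, "wz": 0},
    {"fingers": 5, "x": 0, "y": 0, "z": 0, "wx": 0, "wy": 0, "wz": 0},
    {"fingers": 5, "x": 0, "y": 0, "z": 0, "wx": 0, "wy": 0, "wz": 0}
  ]
}}

```text
time: 34.0
eef_pos: [0.4891, -0.3231, 0.0842]
eef_rot: [3.139, -0.055, -0.158]
ft_force: [0.7, 0.7, -1.6]
opening: 0.149
```

Run:
```python
from h import *
s=read_state(); print(s["time"],s["ft_force"],s["ft_torque"],s["opening"])
print(covnow())
plan([(*covtcp(-68.3,52.5,.0),4)])
```

```text
34.0 [ 0.68858981  0.72759149 -1.61558571] [-0.10208098  0.11122198 -0.00484095] 0.14870396825543264
(array([-68.6,   0. ,  52.7]), 'tilt', np.float64(0.055), 'yaw', np.float64(0.002), 'roll', np.float64(-0.002))
0 x:0.5  z:1.5  wy:-0.8
1 x:0.5  z:1  wy:-0.8
2 x:0.5  z:1.5  wy:-0.8
3 z:1  wy:-0.8
end [ 0.4907 -0.3234  0.0792] [ 3.139  0.    -0.158]
```

Request:
{"fn": "drive_tool", "kwargs": {
  "plan": [
    {"fingers": 5, "x": 0.5, "y": 0, "z": 1.5, "wx": 0, "wy": -0.8, "wz": 0},
    {"fingers": 5, "x": 0.5, "y": 0, "z": 1, "wx": 0, "wy": -0.8, "wz": 0},
    {"fingers": 5, "x": 0, "y": 0, "z": 1.5, "wx": 0, "wy": -0.8, "wz": 0},
    {"fingers": 5, "x": 0, "y": 0, "z": 1, "wx": 0, "wy": -0.7, "wz": 0},
    {"fingers": 5, "x": 0, "y": 0, "z": 0.5, "wx": 0, "wy": 0, "wz": 0},
    {"fingers": 5, "x": 0, "y": 0, "z": 0.5, "wx": 0, "wy": 0, "wz": 0},
    {"fingers": 5, "x": 0, "y": 0, "z": 0, "wx": 0, "wy": 0, "wz": 0},
    {"fingers": 5, "x": 0, "y": 0, "z": 0, "wx": 0, "wy": 0, "wz": 0}
  ]
}}

```text
time: 34.8
eef_pos: [0.49, -0.3234, 0.0784]
eef_rot: [3.139, -0.002, -0.159]
ft_force: [0.1, -0.3, -1.9]
opening: 0.15
```

Run:
```python
from h import *
s=read_state(); print(s["time"],s["ft_force"],s["ft_torque"],s["opening"])
print(covnow())
p=snapshot("wrist"); save(p,"w_wrist",(60,40,460,240),2)
q=snapshot("side"); save(q,"w_side",(215,130,355,235),5.5)
```

```text
34.8 [ 0.09911852 -0.27220324 -1.90814752] [-0.06505817  0.05549768 -0.01883824] 0.1495859085716086
(array([-69.1,  -0.1,  51.8]), 'tilt', np.float64(0.002), 'yaw', np.float64(0.001), 'roll', np.float64(-0.003))
```

View pics/w_wrist.png

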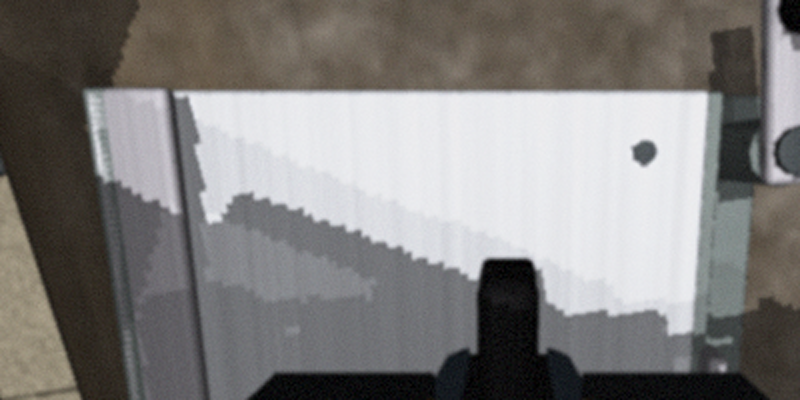

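View pics/w_side.png

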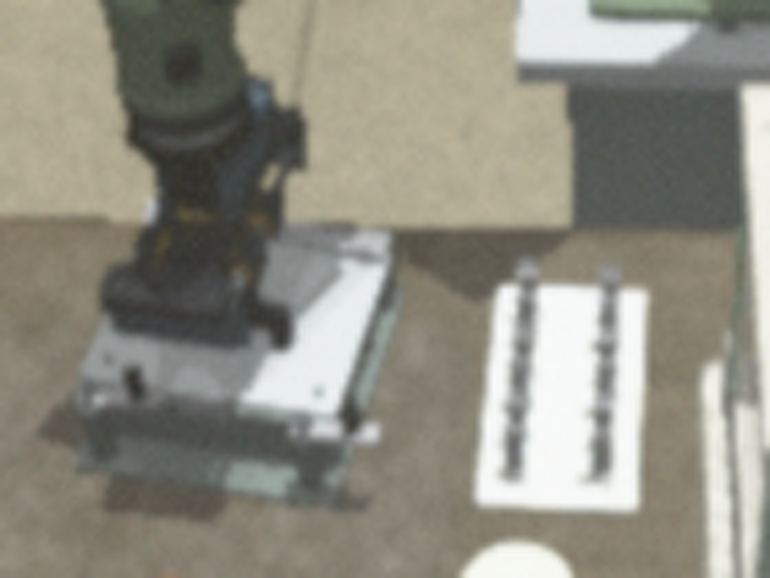

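Request:
{"fn": "drive_tool", "kwargs": {
  "plan": [
    {"fingers": 5, "x": 0, "y": 0, "z": 0.5, "wx": 0, "wy": 0, "wz": 0},
    {"fingers": 5, "x": 0, "y": 0, "z": 0.5, "wx": 0, "wy": 0, "wz": 0},
    {"fingers": 5, "x": 0, "y": 0, "z": 0.5, "wx": 0, "wy": 0, "wz": 0},
    {"fingers": 5, "x": 0, "y": 0, "z": 0.5, "wx": 0, "wy": 0, "wz": 0},
    {"fingers": 5, "x": 0, "y": 0, "z": 0, "wx": 0, "wy": 0, "wz": 0},
    {"fingers": 5, "x": 0, "y": 0, "z": 0, "wx": 0, "wy": 0, "wz": 0},
    {"fingers": 5, "x": 0, "y": 0, "z": 0, "wx": 0, "wy": 0, "wz": 0},
    {"fingers": 5, "x": 0, "y": 0, "z": 0, "wx": 0, "wy": 0, "wz": 0}
  ]
}}

```text
time: 35.7
eef_pos: [0.4902, -0.3235, 0.0777]
eef_rot: [3.139, -0.002, -0.159]
ft_force: [-2.1, 0.9, 7.1]
opening: 0.15
```

Request:
{"fn": "drive_tool", "kwargs": {
  "plan": [
    {"fingers": 5, "x": 0, "y": 0, "z": -0.5, "wx": 0, "wy": 0, "wz": 0},
    {"fingers": 20, "x": 0, "y": 0, "z": 0, "wx": 0, "wy": 0, "wz": 0},
    {"fingers": 35, "x": 0, "y": 0, "z": 0, "wx": 0, "wy": 0, "wz": 0},
    {"fingers": 40, "x": 0, "y": 0, "z": 0, "wx": 0, "wy": 0, "wz": 0},
    {"fingers": 40, "x": 0, "y": 0, "z": 0, "wx": 0, "wy": 0, "wz": 0},
    {"fingers": 40, "x": 0, "y": 0, "z": -25, "wx": 0, "wy": 0, "wz": 0},
    {"fingers": 40, "x": 0, "y": 0, "z": -45, "wx": 0, "wy": 0, "wz": 0},
    {"fingers": 40, "x": 0, "y": 0, "z": -45, "wx": 0, "wy": 0, "wz": 0}
  ]
}}

```text
time: 36.5
eef_pos: [0.4896, -0.3227, 0.1924]
eef_rot: [3.14, 0.0, -0.158]
ft_force: [0.5, -0.6, 0.2]
opening: 0.439
```

Request:
{"fn": "drive_tool", "kwargs": {
  "plan": [
    {"fingers": 0, "x": -2, "y": 18, "z": -10, "wx": 0, "wy": 0, "wz": 0},
    {"fingers": 0, "x": -2, "y": 18, "z": -10, "wx": 0, "wy": 0, "wz": 0},
    {"fingers": 0, "x": 0, "y": 18, "z": -5, "wx": 0, "wy": 0, "wz": 0},
    {"fingers": 0, "x": 0, "y": 18, "z": 0, "wx": 0, "wy": 0, "wz": 0},
    {"fingers": 0, "x": 0, "y": 18, "z": 0, "wx": 0, "wy": 0, "wz": 0},
    {"fingers": 0, "x": 0, "y": 0, "z": 0, "wx": 0, "wy": 0, "wz": 0},
    {"fingers": 0, "x": 0, "y": 0, "z": 0, "wx": 0, "wy": 0, "wz": 0},
    {"fingers": 0, "x": 0, "y": 0, "z": 0, "wx": 0, "wy": 0, "wz": 0}
  ]
}}

```text
time: 37.3
eef_pos: [0.4718, -0.4106, 0.2165]
eef_rot: [3.14, -0.001, -0.158]
ft_force: [0.0, -0.4, -0.9]
opening: 0.005
```

Run:
```python
from h import *
s=read_state(); print(s["time"],s["eef_pos"],s["eef_rot"],s["opening"],s["joints"])
p=snapshot("wrist"); save(p,"x_wrist",(0,0,640,400),1.25)
q=snapshot("side"); save(q,"x_side",(215,130,355,235),5.5)
C=frame(CAS[0],CAS[1],0,CAS[2])
print(np.round(1.25*proj(p,C([(92,70,66.5),(92,-70,66.5),(-58,85,69),(79,16,62),(2,0,57),(73,85,57),(73,-85,57)])),0).tolist())
print(rec(p,"left_peg"),rec(p,"latch_left"))
```

```text
37.3 [ 0.47177167 -0.41057682  0.21649832] [ 3.14018681e+00 -7.14605315e-04 -1.58306651e-01] 0.005121862751937622 [-7.34137028e-01  4.05474073e-01  1.46186571e+00 -8.26413355e-04
  1.27288807e+00 -5.75587843e-01]
[[506.0, 5.0], [493.0, 216.0], [275.0, -23.0], [480.0, 93.0], [371.0, 118.0], [475.0, -15.0], [465.0, 234.0]]
[(398.6, 7.5, 0.77)] [(405.1, 6.7, 0.63)]
```

View pics/x_wrist.png

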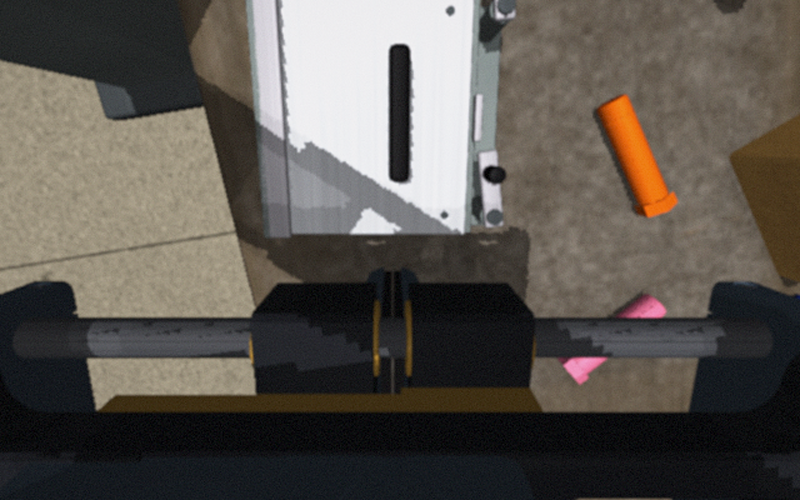

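View pics/x_side.png

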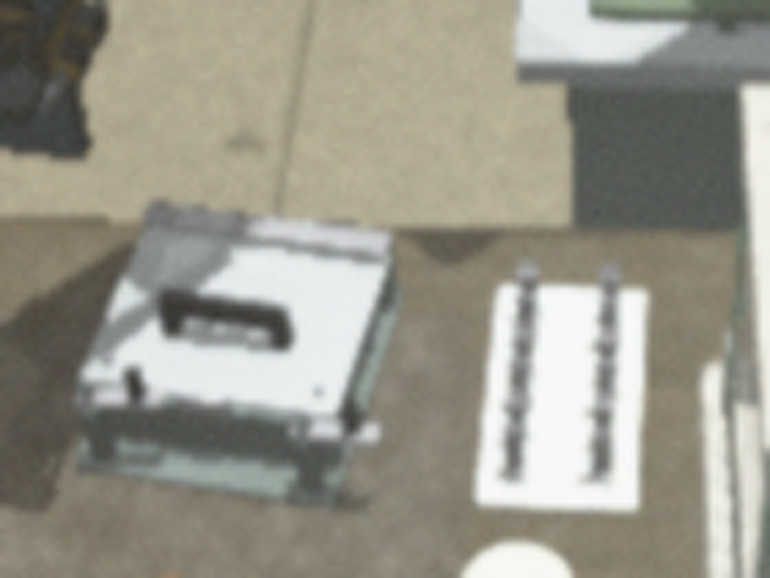

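Cover is flat under the lip, its far edge (~470) inside the stop (478). Right latch: peg at (495,174), post at (494,217) in the wrist picture. I'll enlarge to measure it.

Run:
```python
from h import *
p=snapshot("wrist"); save(p,"y_wrist",(340,60,440,190),6)
C=frame(CAS[0],CAS[1],0,CAS[2])
print(((proj(p,C([(92,-70,66.5),(92,-70,72)]))-[340,60])*6).round().tolist())
```

```text
[[324.0, 677.0], [333.0, 683.0]]
```

View pics/y_wrist.png

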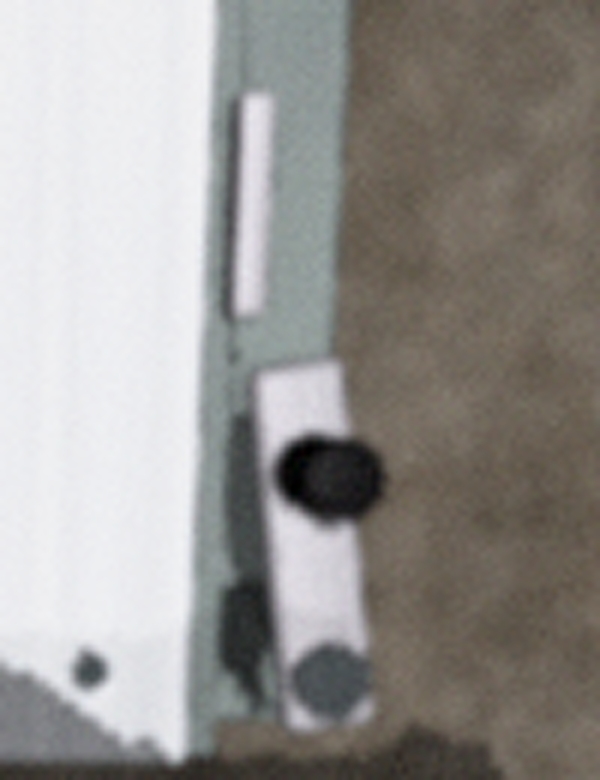

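Run:
```python
from h import *
p=snapshot("wrist")
peg=onz(p,[(342/6+340,479/6+60)],.090)[0]; peg2=onz(p,[(310/6+340,475/6+60)],.0665)[0]
post=onz(p,[(331/6+340,679/6+60)],.069)[0]
Ri=Ro.from_euler("z",-CAS[2])
c=lambda P:np.round(Ri.apply(P-[CAS[0],CAS[1],0])*1000,1)
print("peg",peg,c(peg),"base",c(peg2),"post",post,c(post))
arm=[(300,366),(330,722)]
a=onz(p,[(u/6+340,v/6+60) for u,v in arm],.0665); print(c(a[0]),c(a[1]))
s=read_state(); print(s["eef_pos"])
```

```text
peg [ 0.54803751 -0.37371849  0.09      ] [ 87.1 -38.5  90. ] base [ 88.1 -39.5  66.5] post [ 0.54831103 -0.40561122  0.069     ] [ 92.4 -70.   69. ]
[ 85.7 -23.5  66.5] [ 93.3 -77.1  66.5]
[ 0.47197347 -0.41081631  0.2172805 ]
```

Run:
```python
from h import *
C=frame(CAS[0],CAS[1],0,CAS[2])
t=C([(87.5,-38.5,0)])[0]; print(t)
plan([((t[0],t[1],.15),down(-.01),6),((t[0],t[1],.085),down(-.01),4)])
```

```text
[ 0.54844864 -0.37374859  0.        ]
0 x:11.5  y:-8  z:11  wz:-1.4
1 x:12  y:-8  z:11.5  wz:-1.4
2 x:12  y:-7.5  z:11  wz:-1.4
3 x:12  y:-7.5  z:11.5  wz:-1.4
4 x:12.5  y:-7  z:11  wz:-1.4
5 x:12.5  y:-6.5  z:11.5  wz:-1.4
6 z:16
7 z:16.5
8 z:16
9 x:-0.5  z:16.5
end [ 0.5482 -0.3739  0.0848] [ 3.139e+00 -1.000e-03 -1.100e-02]
```

Request:
{"fn": "drive_tool", "kwargs": {
  "plan": [
    {"fingers": 30, "x": 11.5, "y": -8, "z": 11, "wx": 0, "wy": 0, "wz": -1.4},
    {"fingers": 30, "x": 12, "y": -8, "z": 11, "wx": 0, "wy": 0, "wz": -1.4},
    {"fingers": 30, "x": 12, "y": -7.5, "z": 11, "wx": 0, "wy": 0, "wz": -1.4},
    {"fingers": 30, "x": 12, "y": -7.5, "z": 11, "wx": 0, "wy": 0, "wz": -1.4},
    {"fingers": 30, "x": 12.5, "y": -7, "z": 11, "wx": 0, "wy": 0, "wz": -1.4},
    {"fingers": 30, "x": 12.5, "y": -6.5, "z": 11, "wx": 0, "wy": 0, "wz": -1.4},
    {"fingers": 30, "x": 0, "y": 0, "z": 0, "wx": 0, "wy": 0, "wz": 0},
    {"fingers": 30, "x": 0, "y": 0, "z": 0, "wx": 0, "wy": 0, "wz": 0}
  ]
}}

```text
time: 38.4
eef_pos: [0.5486, -0.3739, 0.1507]
eef_rot: [3.139, -0.0, -0.011]
ft_force: [-0.8, 0.0, 0.1]
opening: 0.329
```

Run:
```python
from h import *
C=frame(CAS[0],CAS[1],0,CAS[2])
t=C([(87.5,-38.5,0)])[0]; print(t, read_state()["eef_pos"])
p=snapshot("wrist"); save(p,"z_wrist",(200,80,440,320),2.4)
plan([((t[0],t[1],.085),down(-.01),4)])
```

```text
[ 0.54844864 -0.37374859  0.        ] [ 0.54861782 -0.37393928  0.15066086]
0 z:16.5
1 y:-0.5  z:16.5
2 z:16.5
3 y:-0.5  z:17
end [ 0.5486 -0.3736  0.0848] [ 3.138e+00 -1.000e-03 -1.200e-02]
```

View pics/z_wrist.png

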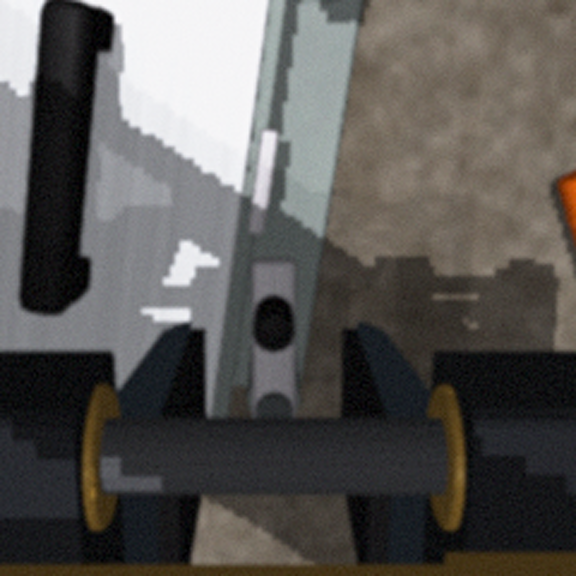

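Right peg at crop (273,323), centred between the fingers. Going down to grip it.

Request:
{"fn": "drive_tool", "kwargs": {
  "plan": [
    {"fingers": 30, "x": 0, "y": 0, "z": 16.5, "wx": 0, "wy": 0, "wz": 0},
    {"fingers": 30, "x": 0, "y": 0, "z": 16.5, "wx": 0, "wy": 0, "wz": 0},
    {"fingers": 30, "x": 0, "y": 0, "z": 16.5, "wx": 0, "wy": 0, "wz": 0},
    {"fingers": 30, "x": 0, "y": 0, "z": 16.5, "wx": 0, "wy": 0, "wz": 0},
    {"fingers": 30, "x": 0, "y": 0, "z": 0, "wx": 0, "wy": 0, "wz": 0},
    {"fingers": 8, "x": 0, "y": 0, "z": 0, "wx": 0, "wy": 0, "wz": 0},
    {"fingers": 8, "x": 0, "y": 0, "z": 0, "wx": 0, "wy": 0, "wz": 0},
    {"fingers": 8, "x": 0, "y": 0, "z": 0, "wx": 0, "wy": 0, "wz": 0}
  ],
  "squeeze": 12
}}

```text
time: 39.25
eef_pos: [0.549, -0.3749, 0.0866]
eef_rot: [3.137, -0.003, -0.012]
ft_force: [-0.3, -0.1, 2.4]
opening: 0.129
```

Request:
{"fn": "drive_tool", "kwargs": {
  "plan": [
    {"fingers": 8, "x": -1.4, "y": 0, "z": 0, "wx": 0, "wy": 0, "wz": -2.5},
    {"fingers": 8, "x": -2.8, "y": 0.1, "z": 0, "wx": 0, "wy": 0, "wz": -5},
    {"fingers": 8, "x": -2.8, "y": 0.1, "z": 0, "wx": 0, "wy": 0, "wz": -5},
    {"fingers": 8, "x": -2.8, "y": 0.1, "z": 0, "wx": 0, "wy": 0, "wz": -5},
    {"fingers": 8, "x": -2.8, "y": 0.1, "z": 0, "wx": 0, "wy": 0, "wz": -5},
    {"fingers": 8, "x": -2.8, "y": 0.1, "z": 0, "wx": 0, "wy": 0, "wz": -5},
    {"fingers": 8, "x": -2.8, "y": 0.1, "z": 0, "wx": 0, "wy": 0, "wz": -5},
    {"fingers": 8, "x": -2.8, "y": 0.1, "z": 0, "wx": 0, "wy": 0, "wz": -5}
  ]
}}

```text
time: 40.05
eef_pos: [0.5301, -0.381, 0.0866]
eef_rot: [3.135, -0.001, 0.646]
ft_force: [2.3, -0.4, 1.7]
opening: 0.123
```

```bash
cat >> h.py <<'E'
def cpos(P): return np.round(Ro.from_euler("z",-CAS[2]).apply(np.array(P)-[CAS[0],CAS[1],0])*1000,1)
E
python3 - <<'E'
from h import *
s=read_state(); print(s["time"],cpos(s["eef_pos"]),s["eef_rot"],s["ft_force"],s["opening"],s["joints"][5])
E
```

```text
40.05 [ 70.5 -48.6  86.6] [ 3.13521126e+00 -1.19560671e-03  6.45944207e-01] [ 2.31955024 -0.42700045  1.74639185] 0.1231265445626261 -1.2860544323190808
```

Request:
{"fn": "drive_tool", "kwargs": {
  "plan": [
    {"fingers": 8, "x": -2.8, "y": 0.1, "z": 0, "wx": 0, "wy": 0, "wz": -5},
    {"fingers": 8, "x": -2.8, "y": 0.1, "z": 0, "wx": 0, "wy": 0, "wz": -5},
    {"fingers": 8, "x": -2.8, "y": 0.1, "z": 0, "wx": 0, "wy": 0, "wz": -5},
    {"fingers": 8, "x": -2.8, "y": 0.1, "z": 0, "wx": 0, "wy": 0, "wz": -5},
    {"fingers": 8, "x": -2.8, "y": 0.1, "z": 0, "wx": 0, "wy": 0, "wz": -5},
    {"fingers": 8, "x": -2.8, "y": 0.1, "z": 0, "wx": 0, "wy": 0, "wz": -5},
    {"fingers": 8, "x": -2.8, "y": 0.1, "z": 0, "wx": 0, "wy": 0, "wz": -5},
    {"fingers": 8, "x": -2.8, "y": 0.1, "z": 0, "wx": 0, "wy": 0, "wz": -5}
  ]
}}

```text
time: 40.85
eef_pos: [0.5184, -0.3989, 0.0866]
eef_rot: [3.135, 0.002, 1.344]
ft_force: [3.2, 2.5, 1.3]
opening: 0.128
```

Run:
```python
from h import *
s=read_state(); print(s["time"],cpos(s["eef_pos"]),s["eef_rot"],s["ft_force"],s["opening"],s["joints"][5])
d=cpos(s["eef_pos"])-[92.2,-70,0]; print(np.hypot(d[0],d[1]),np.arctan2(-d[0],d[1]))
```

```text
40.85 [ 61.8 -68.1  86.6] [3.13537013e+00 2.26065231e-03 1.34388248e+00] [3.16479706 2.52731109 1.31984413] 0.1276500838783487 -2.01800283266375
30.45931712957466 1.508377516798939
```

Request:
{"fn": "drive_tool", "kwargs": {
  "plan": [
    {"fingers": 8, "x": -2, "y": 0, "z": 0, "wx": 0, "wy": 0, "wz": -3},
    {"fingers": 8, "x": -1.5, "y": 0, "z": 0, "wx": 0, "wy": 0, "wz": -2},
    {"fingers": 8, "x": 0, "y": 0, "z": 0, "wx": 0, "wy": 0, "wz": 0},
    {"fingers": 8, "x": 0, "y": 0, "z": 0, "wx": 0, "wy": 0, "wz": 0},
    {"fingers": 30, "x": 0, "y": 0, "z": 0, "wx": 0, "wy": 0, "wz": 0},
    {"fingers": 30, "x": 0, "y": 0, "z": 0, "wx": 0, "wy": 0, "wz": 0},
    {"fingers": 30, "x": 0, "y": 0, "z": 0, "wx": 0, "wy": 0, "wz": 0},
    {"fingers": 30, "x": 0, "y": 0, "z": -10, "wx": 0, "wy": 0, "wz": 0}
  ]
}}

```text
time: 41.65
eef_pos: [0.5146, -0.4017, 0.0938]
eef_rot: [-3.14, 0.001, 1.428]
ft_force: [0.2, -0.0, -0.3]
opening: 0.329
```

Request:
{"fn": "drive_tool", "kwargs": {
  "plan": [
    {"fingers": 30, "x": 0, "y": 0, "z": -25, "wx": 0, "wy": 0, "wz": 0},
    {"fingers": 30, "x": 0, "y": 0, "z": -40, "wx": 0, "wy": 0, "wz": 0},
    {"fingers": 30, "x": -5, "y": 0, "z": -40, "wx": 0, "wy": 0, "wz": 8},
    {"fingers": 30, "x": -5, "y": 0, "z": -30, "wx": 0, "wy": 0, "wz": 8},
    {"fingers": 30, "x": 0, "y": 0, "z": 0, "wx": 0, "wy": 0, "wz": 8},
    {"fingers": 30, "x": 0, "y": 0, "z": 0, "wx": 0, "wy": 0, "wz": 8},
    {"fingers": 30, "x": 0, "y": 0, "z": 0, "wx": 0, "wy": 0, "wz": 8},
    {"fingers": 30, "x": 0, "y": 0, "z": 0, "wx": 0, "wy": 0, "wz": 8}
  ]
}}

```text
time: 42.45
eef_pos: [0.5134, -0.4118, 0.231]
eef_rot: [3.138, 0.001, 0.584]
ft_force: [0.9, -0.2, -0.1]
opening: 0.328
```

Run:
```python
from h import *
s=read_state(); print(s["time"],cpos(s["eef_pos"]),s["eef_rot"],s["ft_force"],s["opening"])
t=frame(CAS[0],CAS[1],0,CAS[2])([(86,20,0)])[0]
plan([((t[0],t[1],.24),down(-.16),8)])
```

```text
42.45 [ 58.9 -81.6 231. ] [3.13795819e+00 6.94215330e-04 5.84033708e-01] [ 0.92990931 -0.23281082 -0.11930348] 0.32779299021426206
0 x:11  y:-7  z:-1  wz:5.3
1 x:10.5  y:-8  z:-1.5  wz:5.3
2 x:9.5  y:-9  z:-1  wz:5.3
3 x:9  y:-10  z:-1  wz:5.3
4 x:7.5  y:-10.5  z:-1.5  wz:5.3
5 x:7  y:-11  z:-1  wz:5.3
6 x:5.5  y:-12  z:-1  wz:5.3
7 x:4.5  y:-12.5  z:-1.5  wz:5.3
end [ 0.5561 -0.3156  0.2402] [ 3.138e+00 -2.000e-03 -1.560e-01]
```

Request:
{"fn": "drive_tool", "kwargs": {
  "plan": [
    {"fingers": 30, "x": 11, "y": -7, "z": -1, "wx": 0, "wy": 0, "wz": 5},
    {"fingers": 30, "x": 10.5, "y": -8, "z": -1, "wx": 0, "wy": 0, "wz": 5},
    {"fingers": 30, "x": 9.5, "y": -9, "z": -1, "wx": 0, "wy": 0, "wz": 5},
    {"fingers": 30, "x": 9, "y": -10, "z": -1, "wx": 0, "wy": 0, "wz": 5},
    {"fingers": 30, "x": 7.5, "y": -10.5, "z": -1, "wx": 0, "wy": 0, "wz": 5},
    {"fingers": 30, "x": 7, "y": -11, "z": -1, "wx": 0, "wy": 0, "wz": 5},
    {"fingers": 30, "x": 5.5, "y": -12, "z": -1, "wx": 0, "wy": 0, "wz": 5},
    {"fingers": 30, "x": 4.5, "y": -12.5, "z": -1, "wx": 0, "wy": 0, "wz": 5}
  ]
}}

```text
time: 43.25
eef_pos: [0.554, -0.3142, 0.2387]
eef_rot: [3.138, -0.002, -0.112]
ft_force: [0.0, -0.7, 0.5]
opening: 0.331
```

Request:
{"fn": "drive_tool", "kwargs": {
  "plan": [
    {"fingers": 30, "x": 0, "y": 0, "z": 0, "wx": 0, "wy": 0, "wz": 0},
    {"fingers": 30, "x": 0, "y": 0, "z": 0, "wx": 0, "wy": 0, "wz": 0},
    {"fingers": 30, "x": 0, "y": 0, "z": 0, "wx": 0, "wy": 0, "wz": 0},
    {"fingers": 30, "x": 0, "y": 0, "z": 0, "wx": 0, "wy": 0, "wz": 0},
    {"fingers": 30, "x": 0, "y": 0, "z": 0, "wx": 0, "wy": 0, "wz": 0},
    {"fingers": 30, "x": 0, "y": 0, "z": 0, "wx": 0, "wy": 0, "wz": 0},
    {"fingers": 30, "x": 0, "y": 0, "z": 0, "wx": 0, "wy": 0, "wz": 0},
    {"fingers": 30, "x": 0, "y": 0, "z": 0, "wx": 0, "wy": 0, "wz": 0}
  ]
}}

```text
time: 44.05
eef_pos: [0.554, -0.3146, 0.2379]
eef_rot: [3.139, -0.002, -0.108]
ft_force: [-0.0, -0.7, -0.2]
opening: 0.33
```

Run:
```python
from h import *
s=read_state(); print(s["time"],cpos(s["eef_pos"]),s["eef_rot"])
p=snapshot("wrist"); save(p,"aa_wrist",(160,20,460,220),2.6)
q=snapshot("side"); save(q,"aa_side",(215,150,315,230),6)
C=frame(CAS[0],CAS[1],0,CAS[2])
print(np.round(2.6*(proj(p,C([(92,70,69),(92,102,90),(88,101,90)]))-[160,20]),0).tolist())
```

```text
44.05 [ 83.6  20.8 237.9] [ 3.13890470e+00 -1.53707383e-03 -1.07943648e-01]
[[430.0, 304.0], [438.0, 210.0], [425.0, 213.0]]
```

View pics/aa_wrist.png

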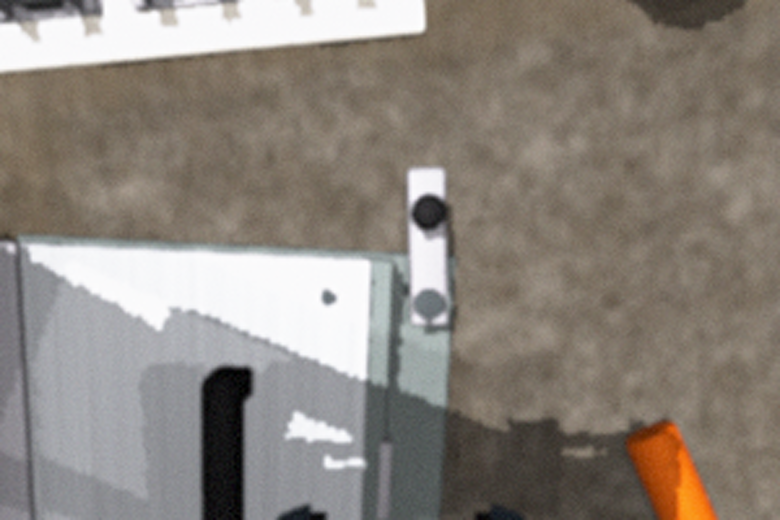

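View pics/aa_side.png

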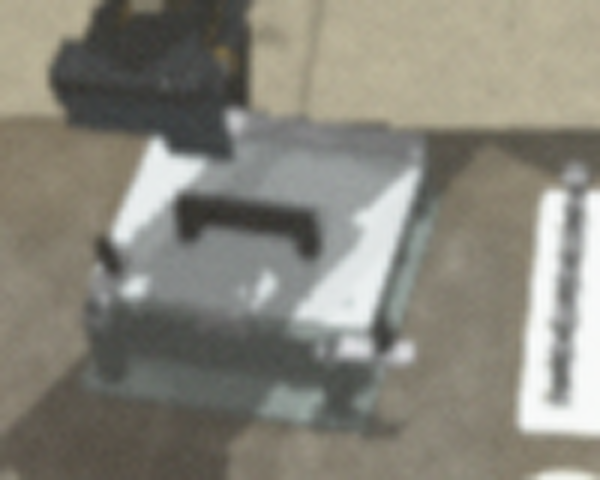

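Run:
```python
from h import *
t=frame(CAS[0],CAS[1],0,CAS[2])([(89.3,101.5,0)])[0];print(t)
plan([((t[0],t[1],.15),down(-.075),6)])
```

```text
[ 0.57253019 -0.23582355  0.        ]
0 x:1.5  y:-13.5  z:14.5  wz:-0.3
1 x:2  y:-13.5  z:15  wz:-0.3
2 x:1.5  y:-13  z:14.5  wz:-0.3
3 x:2  y:-13.5  z:14.5  wz:-0.3
4 x:2  y:-13.5  z:14.5  wz:-0.3
5 x:2  y:-13.5  z:15  wz:-0.3
end [ 0.5727 -0.2356  0.1498] [ 3.139e+00 -2.000e-03 -7.600e-02]
```

Request:
{"fn": "drive_tool", "kwargs": {
  "plan": [
    {"fingers": 30, "x": 1.5, "y": -13.5, "z": 14.5, "wx": 0, "wy": 0, "wz": -0.3},
    {"fingers": 30, "x": 2, "y": -13.5, "z": 15, "wx": 0, "wy": 0, "wz": -0.3},
    {"fingers": 30, "x": 1.5, "y": -13, "z": 14.5, "wx": 0, "wy": 0, "wz": -0.3},
    {"fingers": 30, "x": 2, "y": -13.5, "z": 14.5, "wx": 0, "wy": 0, "wz": -0.3},
    {"fingers": 30, "x": 2, "y": -13.5, "z": 14.5, "wx": 0, "wy": 0, "wz": -0.3},
    {"fingers": 30, "x": 2, "y": -13.5, "z": 15, "wx": 0, "wy": 0, "wz": -0.3},
    {"fingers": 30, "x": 0, "y": 0, "z": 0, "wx": 0, "wy": 0, "wz": 0},
    {"fingers": 30, "x": 0, "y": 0, "z": 0, "wx": 0, "wy": 0, "wz": 0}
  ]
}}

```text
time: 44.95
eef_pos: [0.5729, -0.2358, 0.15]
eef_rot: [3.138, -0.002, -0.076]
ft_force: [-0.6, -0.6, 0.6]
opening: 0.328
```

Run:
```python
from h import *
t=frame(CAS[0],CAS[1],0,CAS[2])([(89.3,101.5,0)])[0]
s=read_state(); print(s["eef_pos"],s["eef_rot"],t)
p=snapshot("wrist"); save(p,"ab_wrist",(200,80,440,320),2.4)
plan([((t[0],t[1],.085),down(-.075),4)])
```

```text
[ 0.57291794 -0.2358259   0.150039  ] [ 3.13839560e+00 -1.59348948e-03 -7.59190525e-02] [ 0.57253019 -0.23582355  0.        ]
0 z:16.5  wx:0.1
1 x:-0.5  y:-0.5  z:16.5  wx:0.1
2 z:16  wx:0.1
3 x:-0.5  z:16.5  wx:0.1
end [ 0.5724 -0.2358  0.0851] [-3.138e+00 -3.000e-03 -7.700e-02]
```

View pics/ab_wrist.png

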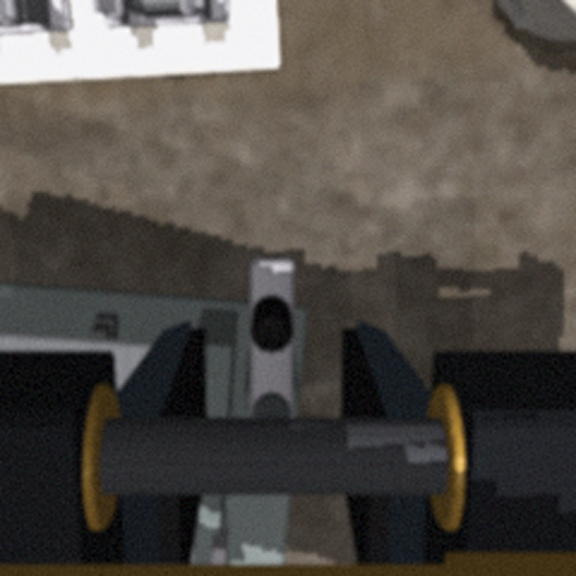

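Left peg at crop (272,323), again centred. Same routine as for the right latch.

Request:
{"fn": "drive_tool", "kwargs": {
  "plan": [
    {"fingers": 30, "x": 0, "y": 0, "z": 16.5, "wx": 0, "wy": 0, "wz": 0},
    {"fingers": 30, "x": -0.5, "y": 0, "z": 16.5, "wx": 0, "wy": 0, "wz": 0},
    {"fingers": 30, "x": 0, "y": 0, "z": 16, "wx": 0, "wy": 0, "wz": 0},
    {"fingers": 30, "x": 0, "y": 0, "z": 16, "wx": 0, "wy": 0, "wz": 0},
    {"fingers": 30, "x": 0, "y": 0, "z": 0, "wx": 0, "wy": 0, "wz": 0},
    {"fingers": 8, "x": 0, "y": 0, "z": 0, "wx": 0, "wy": 0, "wz": 0},
    {"fingers": 8, "x": 0, "y": 0, "z": 0, "wx": 0, "wy": 0, "wz": 0},
    {"fingers": 8, "x": 0, "y": 0, "z": 0, "wx": 0, "wy": 0, "wz": 0}
  ],
  "squeeze": 12
}}

```text
time: 45.8
eef_pos: [0.573, -0.2363, 0.0861]
eef_rot: [3.138, -0.004, -0.077]
ft_force: [-0.5, -0.6, 2.5]
opening: 0.122
```

Request:
{"fn": "drive_tool", "kwargs": {
  "plan": [
    {"fingers": 8, "x": -1.4, "y": 0, "z": 0, "wx": 0, "wy": 0, "wz": -2.5},
    {"fingers": 8, "x": -2.8, "y": 0.1, "z": 0, "wx": 0, "wy": 0, "wz": -5},
    {"fingers": 8, "x": -2.8, "y": 0.1, "z": 0, "wx": 0, "wy": 0, "wz": -5},
    {"fingers": 8, "x": -2.8, "y": 0.1, "z": 0, "wx": 0, "wy": 0, "wz": -5},
    {"fingers": 8, "x": -2.8, "y": 0.1, "z": 0, "wx": 0, "wy": 0, "wz": -5},
    {"fingers": 8, "x": -2.8, "y": 0.1, "z": 0, "wx": 0, "wy": 0, "wz": -5},
    {"fingers": 8, "x": -2.8, "y": 0.1, "z": 0, "wx": 0, "wy": 0, "wz": -5},
    {"fingers": 8, "x": -2.8, "y": 0.1, "z": 0, "wx": 0, "wy": 0, "wz": -5}
  ]
}}

```text
time: 46.6
eef_pos: [0.5534, -0.2409, 0.0861]
eef_rot: [3.136, -0.002, 0.581]
ft_force: [1.9, 1.3, 0.8]
opening: 0.126
```

Request:
{"fn": "drive_tool", "kwargs": {
  "plan": [
    {"fingers": 8, "x": -2.8, "y": 0.1, "z": 0, "wx": 0, "wy": 0, "wz": -5},
    {"fingers": 8, "x": -2.8, "y": 0.1, "z": 0, "wx": 0, "wy": 0, "wz": -5},
    {"fingers": 8, "x": -2.8, "y": 0.1, "z": 0, "wx": 0, "wy": 0, "wz": -5},
    {"fingers": 8, "x": -2.8, "y": 0.1, "z": 0, "wx": 0, "wy": 0, "wz": -5},
    {"fingers": 8, "x": -2.8, "y": 0.1, "z": 0, "wx": 0, "wy": 0, "wz": -5},
    {"fingers": 8, "x": -2.8, "y": 0.1, "z": 0, "wx": 0, "wy": 0, "wz": -5},
    {"fingers": 8, "x": -2.8, "y": 0.1, "z": 0, "wx": 0, "wy": 0, "wz": -5},
    {"fingers": 8, "x": -2.8, "y": 0.1, "z": 0, "wx": 0, "wy": 0, "wz": -5}
  ]
}}

```text
time: 47.4
eef_pos: [0.5402, -0.258, 0.0861]
eef_rot: [3.136, 0.001, 1.279]
ft_force: [2.2, 1.5, 0.7]
opening: 0.126
```

Run:
```python
from h import *
s=read_state(); print(s["time"],cpos(s["eef_pos"]),s["eef_rot"],s["ft_force"],s["opening"],s["joints"][5])
d=cpos(s["eef_pos"])-[92.2,70,0]; print(np.hypot(d[0],d[1]),np.arctan2(-d[0],d[1]))
```

```text
47.4 [60.9 74.4 86.1] [3.13627445e+00 1.48742903e-03 1.27933669e+00] [2.17132094 1.45472184 0.67462927] 0.12619876011576928 -1.7434929810638684
31.60775221365797 1.4311364049239432
```

Request:
{"fn": "drive_tool", "kwargs": {
  "plan": [
    {"fingers": 8, "x": -2.8, "y": 0.1, "z": 0, "wx": 0, "wy": 0, "wz": -5},
    {"fingers": 8, "x": -2.5, "y": 0, "z": 0, "wx": 0, "wy": 0, "wz": -4},
    {"fingers": 8, "x": -1, "y": 0, "z": 0, "wx": 0, "wy": 0, "wz": 0},
    {"fingers": 8, "x": 0, "y": 0, "z": 0, "wx": 0, "wy": 0, "wz": 0},
    {"fingers": 8, "x": 0, "y": 0, "z": 0, "wx": 0, "wy": 0, "wz": 0},
    {"fingers": 30, "x": 0, "y": 0, "z": 0, "wx": 0, "wy": 0, "wz": 0},
    {"fingers": 30, "x": 0, "y": 0, "z": 0, "wx": 0, "wy": 0, "wz": 0},
    {"fingers": 30, "x": 0, "y": 0, "z": 0, "wx": 0, "wy": 0, "wz": 0}
  ]
}}

```text
time: 48.2
eef_pos: [0.5369, -0.2645, 0.0843]
eef_rot: [3.141, 0.003, 1.433]
ft_force: [0.1, -0.1, -0.2]
opening: 0.326
```

Request:
{"fn": "drive_tool", "kwargs": {
  "plan": [
    {"fingers": 30, "x": 0, "y": 0, "z": -20, "wx": 0, "wy": 0, "wz": 0},
    {"fingers": 30, "x": 0, "y": 0, "z": -40, "wx": 0, "wy": 0, "wz": 0},
    {"fingers": 30, "x": 0, "y": 0, "z": -40, "wx": 0, "wy": 0, "wz": 8},
    {"fingers": 30, "x": 0, "y": 0, "z": -40, "wx": 0, "wy": 0, "wz": 8},
    {"fingers": 30, "x": 0, "y": 0, "z": -20, "wx": 0, "wy": 0, "wz": 8},
    {"fingers": 30, "x": 0, "y": 0, "z": 0, "wx": 0, "wy": 0, "wz": 8},
    {"fingers": 30, "x": 0, "y": 0, "z": 0, "wx": 0, "wy": 0, "wz": 8},
    {"fingers": 30, "x": 0, "y": 0, "z": 0, "wx": 0, "wy": 0, "wz": 8}
  ]
}}

```text
time: 49.0
eef_pos: [0.5369, -0.2642, 0.2446]
eef_rot: [3.139, 0.001, 0.589]
ft_force: [-0.3, 0.0, -0.1]
opening: 0.33
```

Run:
```python
from h import *
s=read_state(); print(s["time"],cpos(s["eef_pos"]),s["eef_rot"],s["ft_force"],s["opening"])
t=frame(CAS[0],CAS[1],0,CAS[2])([(50,-100,0)])[0]
plan([((t[0],t[1],.29),down(-.16),8)])
```

```text
49.0 [ 58.7  67.9 244.6] [3.13863783e+00 1.43808281e-03 5.89172193e-01] [-0.26059945  0.04714072 -0.14294118] 0.33002453758936195
0 x:-15  y:14.5  z:-5.5  wz:5.4
1 x:-13.5  y:16  z:-5.5  wz:5.4
2 x:-12.5  y:17.5  z:-6  wz:5.4
3 x:-10  y:18  z:-5.5  wz:5.4
4 x:-9  y:19.5  z:-5.5  wz:5.4
5 x:-6.5  y:19.5  z:-5.5  wz:5.4
6 x:-5  y:20.5  z:-6  wz:5.4
7 x:-3  y:21  z:-5.5  wz:5.4
end [ 0.5016 -0.4285  0.2901] [ 3.138e+00 -1.000e-03 -1.650e-01]
```

Request:
{"fn": "drive_tool", "kwargs": {
  "plan": [
    {"fingers": 30, "x": -15, "y": 14.5, "z": -6, "wx": 0, "wy": 0, "wz": 5.4},
    {"fingers": 30, "x": -13.5, "y": 16, "z": -6, "wx": 0, "wy": 0, "wz": 5.4},
    {"fingers": 30, "x": -12.5, "y": 17.5, "z": -6, "wx": 0, "wy": 0, "wz": 5.4},
    {"fingers": 30, "x": -10, "y": 18, "z": -6, "wx": 0, "wy": 0, "wz": 5.4},
    {"fingers": 30, "x": -9, "y": 19.5, "z": -6, "wx": 0, "wy": 0, "wz": 5.4},
    {"fingers": 30, "x": -6.5, "y": 19.5, "z": -6, "wx": 0, "wy": 0, "wz": 5.4},
    {"fingers": 30, "x": -5, "y": 20.5, "z": -6, "wx": 0, "wy": 0, "wz": 5.4},
    {"fingers": 30, "x": -3, "y": 21, "z": -6, "wx": 0, "wy": 0, "wz": 5.4}
  ]
}}

```text
time: 49.8
eef_pos: [0.5023, -0.4295, 0.2929]
eef_rot: [3.139, -0.0, -0.163]
ft_force: [0.6, 0.1, -0.7]
opening: 0.329
```

Request:
{"fn": "drive_tool", "kwargs": {
  "plan": [
    {"fingers": 30, "x": 0, "y": 0, "z": 0, "wx": 0, "wy": 0, "wz": 0},
    {"fingers": 30, "x": 0, "y": 0, "z": 0, "wx": 0, "wy": 0, "wz": 0},
    {"fingers": 30, "x": 0, "y": 0, "z": 0, "wx": 0, "wy": 0, "wz": 0},
    {"fingers": 30, "x": 0, "y": 0, "z": 0, "wx": 0, "wy": 0, "wz": 0},
    {"fingers": 30, "x": 0, "y": 0, "z": 0, "wx": 0, "wy": 0, "wz": 0},
    {"fingers": 30, "x": 0, "y": 0, "z": 0, "wx": 0, "wy": 0, "wz": 0},
    {"fingers": 30, "x": 0, "y": 0, "z": 0, "wx": 0, "wy": 0, "wz": 0},
    {"fingers": 30, "x": 0, "y": 0, "z": 0, "wx": 0, "wy": 0, "wz": 0}
  ]
}}

```text
time: 50.6
eef_pos: [0.5031, -0.4283, 0.2933]
eef_rot: [3.139, -0.002, -0.158]
ft_force: [-0.5, -0.3, -0.7]
opening: 0.33
```

Run:
```python
from h import *
s=read_state(); print(s["time"],cpos(s["eef_pos"]),s["eef_rot"])
p=snapshot("wrist"); save(p,"ac_wrist",(140,0,460,240),2.4)
q=snapshot("side"); save(q,"ac_side",(215,150,315,230),6)
C=frame(CAS[0],CAS[1],0,CAS[2])
print(np.round(2.4*(proj(p,C([(92,70,69),(92,-70,69),(-58,85,69),(-58,-85,69),(72.5,85,57),(72.5,-85,57)]))-[140,0]),0).tolist())
```

```text
50.6 [ 51.4 -99.6 293.3] [ 3.13899624e+00 -1.81790252e-03 -1.58336251e-01]
[[512.0, 33.0], [503.0, 363.0], [158.0, -7.0], [185.0, 395.0], [465.0, 3.0], [460.0, 391.0]]
```

View pics/ac_wrist.png

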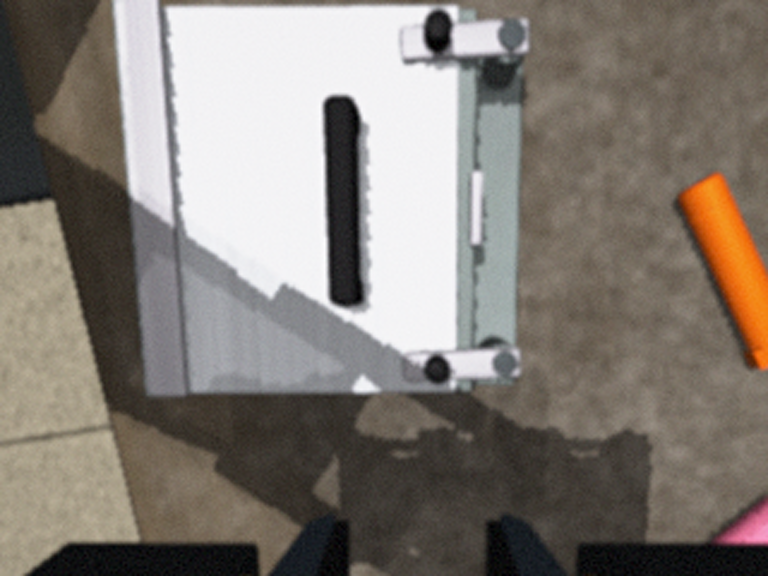

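View pics/ac_side.png

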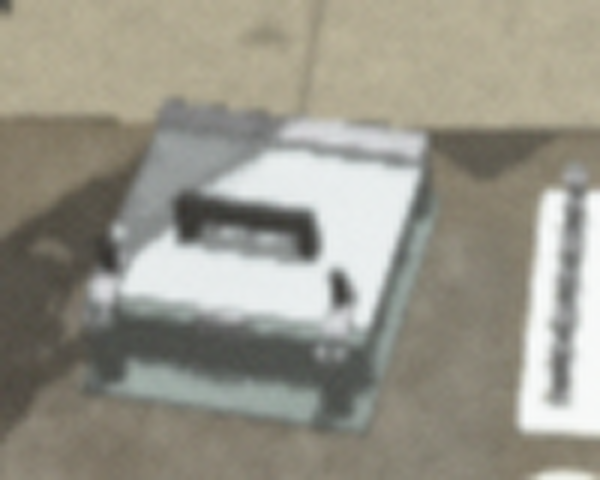

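Both latch arms lie over the cover, pointing toward the robot: left from (511,35) to (402,45), right from (505,362) to (407,368). The cover is square and flat, and the arm is clear. Handing in.

Run:
```python
from h import *
q=snapshot("side")
for l,z in (("white_jar",.033),("pin_tin",.012)):
    r=rec(q,l,2); print(l,[np.round(onz(q,[a[:2]],z)[0],3).tolist() for a in r])
s=read_state(); print(s["time"],s["ft_force"])
print(close_job())
```

```text
white_jar [[0.688, -0.132, 0.033], [0.532, -0.314, 0.033]]
pin_tin [[0.699, 0.326, 0.012]]
50.85 [-0.3133353  -0.3111429  -0.10602089]
the job is handed in; nothing more can be done
None
```

The job is done and handed in at 50.9 s; no verdict was reported.

**What I did:**
- **Tubes:** there were two, both white and in the rack's clips. I laid one in groove 3 and one in groove 1.
- **Cover:** I hooked it under the lip at about 0.35 rad of tilt, pushed it back to the slot wall, backed off about 2 mm and swung it flat.
- **Latches:** I gripped each peg and carried it round its post to about 1.6 rad.
- **Look-alikes:** the orange and pink ones were left alone.

**Last checks:**
- **Fit:** the cover is flat and square. Its edge is about 10 mm under the lip and it is within about 2 mm of centre. Both latch arms lie fully over it.
- **Surroundings:** the arm is clear and the force reading is near zero. The networks' readings for the jar and tin moved less than 10 mm from the start, within their own error.

**What disagreed or was off:**
- **Camera positions:** the side and wrist cameras differed by about 5 mm on the rack, so I used the wrist camera. The cassette's estimated position moved by 2–3 mm between views. Where the cover met the slot's back wall differed by 1–3 mm from what I had estimated.
- **Hard placing:** lowering the second tube reached 35 N at the wrist before release. It then looked seated and parallel in the picture.
- **Not re-checked:** I did not look at the tubes again once the cover was on.

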